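# Tight row of burr tins under a glass shelf

### The job

Put the two loose aluminium tins from the bench away beside the one that stands askew on the deck of the plywood rack, and make the three one neat tight row under the glass shelf: the widest against the end plate, then the middle one, then the narrowest, all flat with lids up, long sides running front to back, back ends against the rear fence and sides touching with no gaps. Do not ram the tins into the rack, and leave everything else on the bench and on the rack where it is.

Things in the scene. Friction and masses are not known exactly. Their poses are not given: they have to be found in the camera images.
- rack: Fixed plywood rack, open front to the robot (its -x), turned at most 0.12 rad. Origin: on the bench; x to the rear, y to the robot's left. Deck top at z = 20 mm, x -65 to +70, y -216 to +216 mm. Low rear fence, front face x = +55, top z = 50 mm. Low end plate at the +y end only: inner face y = +200, x -65 to +55, top z = 50 mm; the -y end is open.
- row_corner (a point): The inner corner where the row begins: deck top, face of the rear fence and face of the end plate meet here (rack frame x +55, y +200, z +20 mm). Axes as the rack's: the row runs from here along -y, the tins reach along -x. Friction is 0.5 to 0.7: a tin pushed along hard against the fence can turn and jam, one pushed near its top can tip.
- glass_edge (a point): Middle of the lower front edge of the rigid clear glass shelf over the deck (rack x -42, y 0, z 225 mm). It reaches from here 126 mm to the rear and 220 mm to each side, 8 mm thick, two discs on it, held only by two thin posts behind the fence's ends. An upright gripper does not get under it: reach in leaning, fingertips to the rear.
- tin_wide: Closed rectangular aluminium tin, flat lid, 100 mm long (x axis) x 60 mm wide (y axis) x 60 mm high, the widest of the three; about 320 g, give or take 40 percent. Starts lid up on the rack's deck near the end plate, askew by up to 0.2 rad, 16 to 31 mm short of the fence and 25 to 45 mm short of the plate. Origin: centre of its underside. May be gripped firmly across its width.
- tin_mid: Closed rectangular aluminium tin, flat lid, 100 mm long (x axis) x 48 mm wide (y axis) x 60 mm high, the middle one of the three; about 260 g, give or take 40 percent. Starts lid up on the bench, on the robot's left or right, turned up to 0.45 rad from the robot's x axis; mid and narrow swap places. Origin: centre of its underside. May be gripped firmly across its width.
- tin_narrow: Closed rectangular aluminium tin, flat lid, 100 mm long (x axis) x 36 mm wide (y axis) x 60 mm high, the narrowest of the three; about 200 g, give or take 40 percent. Starts lid up on the bench, on the robot's left or right, turned up to 0.45 rad from the robot's x axis; mid and narrow swap places. Origin: centre of its underside. May be gripped firmly across its width.
- felt_disc: Bystander on the rack's deck near its open end, at rack y = -185 to -165 mm: grey felt disc, 48 mm diameter, 18 mm high. Origin: centre of its underside. Leave it.
- grit_jar: Bystander among the tins: round jar with black lid, 60 mm diameter, 75 mm high. Origin: centre of its underside.
- wheel_hub: Bystander among the tins: dark rubber disc, 60 mm diameter, 22 mm high. Origin: centre of its underside.
- water_cup: Bystander at the robot's left, beside the rack's end plate: white cup, 72 mm across, 80 mm high. Origin: centre of its underside.
- handpiece: Bystander at the robot's left, outside the tins: engraving handpiece lying down, 150 mm long along its x axis, 22 mm thick. Origin: on the bench under its middle.
- soft_brush: Bystander at the robot's right, beside the rack: brush lying, about 220 mm long along its x axis, on the bench. Origin: under its middle.
Things that resemble listed ones, but are neither listed nor needed, are in the scene too. What is shaped like the tin_mid but blue is not meant.

How it is judged:
At the end, for the whole second after the job is handed in: Tins released, at rest, flat on the deck, lids up, within 0.06 rad of the rack's x axis; back ends within 8 mm of the fence; widest within 5 mm of the end plate, then the middle one, then the narrowest, gaps at most 4 mm (y of tin_wide in the frame of row_corner between -0.035 and -0.027 m and x of tin_wide in the frame of row_corner between -0.058 and -0.046 m and z of tin_wide in the frame of row_corner between -0.004 and 0.004 m and angle between each of tin_wide, tin_mid, tin_narrow's own z axis and vertical below 0.05 rad and angle between the x axis of each of tin_wide, tin_mid, tin_narrow and the x axis of rack, either way round below 0.06 rad and linear speed of each of tin_wide, tin_mid, tin_narrow below 0.02 m/s and y of tin_mid in the frame of row_corner between -0.092 and -0.08 m and x of tin_mid in the frame of row_corner between -0.058 and -0.046 m and z of tin_mid in the frame of row_corner between -0.004 and 0.004 m and y of tin_narrow in the frame of row_corner between -0.138 and -0.121 m and x of tin_narrow in the frame of row_corner between -0.058 and -0.046 m and z of tin_narrow in the frame of row_corner between -0.004 and 0.004 m and horizontal distance between tin_mid and tin_wide below 0.058 m and horizontal distance between tin_narrow and tin_mid below 0.046 m); the robot touches nothing.
It fails at once if a bystander is shifted by more than 25 mm (distance of any of felt_disc, grit_jar, wheel_hub, water_cup, handpiece, soft_brush from where it was at the start of the episode above 0.025 m).
It fails at once if a tin is rammed into the rack with more than 70 N (contact force between any of tin_wide, tin_mid, tin_narrow and rack above 70 N).
It fails at once if a tin is tipped on its side (over 60 degrees) (angle between any of tin_wide, tin_mid, tin_narrow's own z axis and vertical above 1.05 rad).
It also fails if it takes over 72 s, if anything falls off the work surface, if the arm or the gripper's body presses on something with over 40 N, if the wrist force passes 120 N, or if a joint passes its speed limit or range.

### The arm

A 7-joint arm with a two-finger parallel gripper is mounted at the origin on the work surface. World frame = base frame: x ahead of the robot, y to its left, z up, the work surface at z = 0. Lengths are in m, angles in rad, forces in N, time in s.
With the tool pointing down it reaches from about 0.4 to 0.85 m from the base axis. Payload 10.4 kg.
Tool frame: the origin (TCP) lies at the very end of the fingers, on their centre line; the grasp point (between the pads) lies r.grasp_offset behind it (r.grasp_offset is the distance from the TCP to the grasp point, in m); z points along the fingers, y is the direction in which the jaws open and shut (so a half turn about z gives the same grasp; the last joint's range is limited). The gripper opens to 87 mm and grips with 3 to 60 N. Pads are 19 mm wide; open, the fingers measure 117 mm over their backs; the gripper's body (75 mm by 190 mm) begins 51 mm behind the grasp point.
Start: joints at [-1.262, 0.332, -0.065, 1.46, 0.022, 1.35, -0.088], TCP at [0.204, 0.591, 0.223] pointing down, gripper open.
Joint ranges: [-2.6, 2.6], [-0.5, 2.12], [-1.47, 1.34], [0.16, 2.42], [-1.27, 4.41], [0.06, 2.06], [-2.6, 2.6]. Speed limits (rad/s): [2.22, 2.22, 2.79, 2.79, 3.14, 3.14, 3.14].

### API

Orientations are given as a unit quaternion [x, y, z, w].
In Python, from bench import read_state, cams, job, r gives the robot as it stands. The module is installed in compiled form; this text tells all that it offers.
- The arm moves only by the tool arm_command, never from a script. Its argument "increments" is a list of rows, each an object of numbers: "gripper": the opening in per cent of the stroke, from 0 (shut) to 100 (fully open); "dx", "dy", "dz": the shift along the tool's x, y, z in m; "spin": the turn about the tool's z in degrees. In form: [{"gripper": .., "dx": .., "dy": .., "dz": .., "spin": ..}, ...]. A call has exactly 8 rows; each row shifts and turns the commanded pose from where the row before left it, along the tool's axes as they then stand; what a row does not reach is not made up. A row lasts 1/8 s, in which the tool goes at most 62.5 mm and 10.7 degrees, less where a joint would pass 70% of its speed; a pose out of reach is approached as far as the arm can. A call with a gripper value outside its range is refused whole. The fingers move at their own pace and stop on an object; "grip_force" is the grip in N (left out, the last holds). Time passes only in rows, so rows that do not move let the fingers close, or fill a call up. It gives the time, the measured TCP pose, the force and the opening at its end, in the units of the state.
- read_state(): the state, without advancing time (a new reading comes with each control period).
- cams.camera(name): name is "scene" or "top" or "wrist"; returns the picture (400x640x3 uint8, red, green, blue); there is no depth.
- cams.camera_info(name): a dict with "K" (3x3 intrinsics, pixels), "k1" (the pictures are not rectified: a ray, as slopes to the right and down, at radius r is drawn at 1 + k1 r^2 times it, then the intrinsics apply), "rvec" (rotation vector, rad) and "tvec" (3), from world to camera coordinates, as OpenCV has them. Camera axes: x right, y down, z forward; pixel columns grow to the right and rows downward; lengths in m; the calibration is good to about 2 mm. A picture is of the moment at which its call begins: read the wrist's pose just before it. camera_info takes no time and is no camera call; for the wrist camera it gives the pose at the moment of the call.
- job.close_job(): hands the job in, once; it reports no verdict.
The state is a dict: "time": time; "joint_positions": joint angles; "joint_vel": joint speeds; "joint_torque": joint torques, N m; "ee_pos": TCP position; "eef_rot": TCP orientation; "ft_force": force on the tool from outside, world axes, zero at the start; "torque": the same for the moment, N m; "width": finger opening in m.
Only numpy, scipy, OpenCV 4.12 (cv2) and the standard library are available. Lean on these libraries where they do the work, as an engineer would, in place of code of your own. Each camera call takes 0.05 s, during which the arm holds its last target.

## Working session

There is one attempt and no reset: what is moved stays moved. The work goes in short steps, Python scripts to look and compute and a tool call to move; the robot and the scene stay as the last step left them, time stands still between calls to the robot, and variables do not carry over. Pictures are saved under pics/ and viewed, and the job is handed in when it is done.

Besides the shell and the picture viewer there is one more tool, called after "Call:" as name([rows], argument=value, ...), one row to a line, values as JSON. arm_command: Moves the arm, as the interface text tells. Its arguments: {"type":"object","properties":{"increments":{"type":"array","items":{"type":"object","properties":{"gripper":{"type":"number"},"dx":{"type":"number"},"dy":{"type":"number"},"dz":{"type":"number"},"spin":{"type":"number"}}}},"grip_force":{"type":"number"}},"required":["increments"]}

```bash
ls; mkdir -p pics
python3 - <<'E'
from bench import read_state,cams,job,r
import cv2
s=read_state(); print(s); print(r.grasp_offset)
for n in ["scene","top","wrist"]:
    im=cams.camera(n); cv2.imwrite(f"pics/{n}0.png",im[:,:,::-1]); print(n,cams.camera_info(n))
E
```

```text
pics
{'time': 0.0, 'joint_positions': array([-1.26160185,  0.33288651, -0.06471969,  1.46093211,  0.0216084 ,
        1.34990122, -0.08846244]), 'joint_vel': array([-1.19534996e-03, -2.86046919e-04, -8.85119660e-04,  1.93744382e-04,
       -9.82350238e-05, -2.53686077e-04, -3.76277471e-04]), 'joint_torque': array([ 1.25726005e-03, -6.23262835e+01,  2.54931499e-02, -3.89881039e+01,
       -6.11480023e-02,  3.99701810e-02,  1.31167017e-04]), 'ee_pos': array([0.20345913, 0.59054877, 0.22174925]), 'eef_rot': array([ 1.65098409e-01,  9.86276839e-01, -7.10565090e-04, -8.46665712e-05]), 'ft_force': array([ 0.06156413,  0.57891156, -0.25902336]), 'torque': array([0.04064836, 0.0275552 , 0.02588813]), 'width': 0.08724851148188623}
0.0187
scene {'K': array([[431.54802262,   0.        , 315.65033765],
       [  0.        , 431.54802262, 195.07105423],
       [  0.        ,   0.        ,   1.        ]]), 'k1': -0.07982521653625835, 'rvec': array([ 0.20470622, -2.95382456,  0.94817074]), 'tvec': array([0.55212425, 0.21144166, 1.63059306])}
top {'K': array([[423.72075544,   0.        , 322.67528628],
       [  0.        , 423.72075544, 205.65862386],
       [  0.        ,   0.        ,   1.        ]]), 'k1': -0.053671306744197116, 'rvec': array([ 2.14065982, -2.10320273,  0.20213497]), 'tvec': array([-0.06789318,  0.61441828,  1.2182615 ])}
wrist {'K': array([[334.71830636,   0.        , 318.4133132 ],
       [  0.        , 334.71830636, 197.38571528],
       [  0.        ,   0.        ,   1.        ]]), 'k1': -0.06692543089874474, 'rvec': array([-2.38658666, -1.70236851, -0.20959501]), 'tvec': array([-0.62467888, -0.02972767,  0.38995245])}
```

View pics/scene0.png

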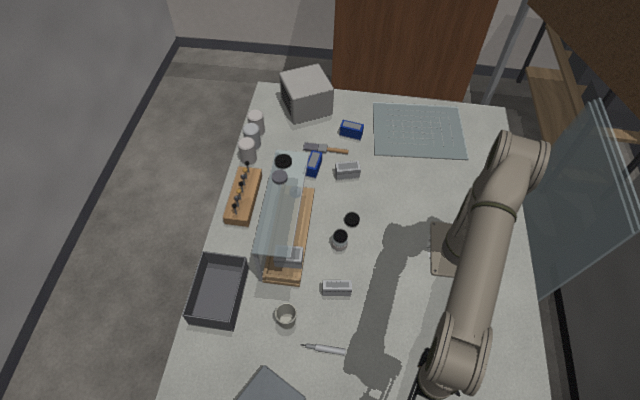

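View pics/top0.png

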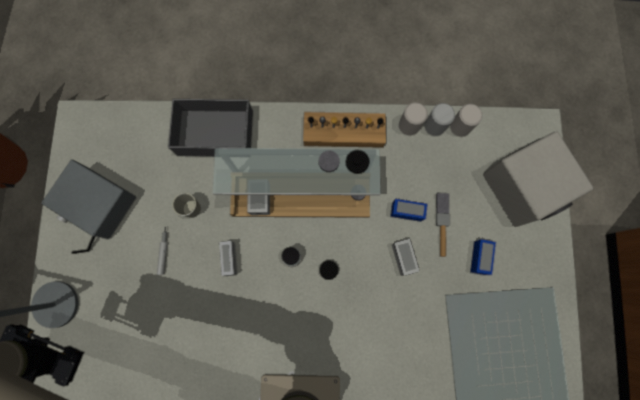

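View pics/wrist0.png

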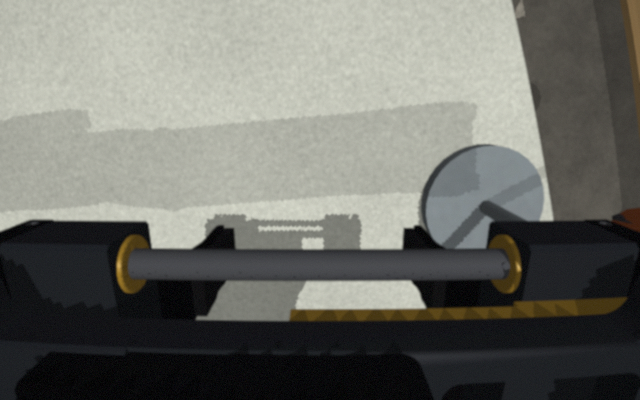

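```bash
cat > h.py <<'E'
import numpy as np, cv2
from scipy.spatial.transform import Rotation as R
def undist(ci,uv):
    K=ci["K"];uv=np.atleast_2d(np.float64(uv))
    return cv2.undistortPoints(uv[:,None],K,np.array([ci["k1"],0,0,0.]))[:,0]
def ray(ci,uv):
    n=undist(ci,uv);Rm=cv2.Rodrigues(ci["rvec"])[0]
    d=np.c_[n,np.ones(len(n))]@Rm
    return -Rm.T@ci["tvec"],d
def onz(ci,uv,z):
    c,d=ray(ci,uv); return c+d*((z-c[2])/d[:,2])[:,None]
def proj(ci,P):
    return cv2.projectPoints(np.float64(P).reshape(-1,1,3),ci["rvec"],ci["tvec"],ci["K"],np.array([ci["k1"],0,0,0.]))[0][:,0]
def crop(im,x0,x1,y0,y1,s,name):
    c=cv2.resize(im[y0:y1,x0:x1],None,fx=s,fy=s,interpolation=cv2.INTER_CUBIC)
    cv2.imwrite("pics/"+name,c)
E
python3 - <<'E'
import cv2;from h import *
t=cv2.imread("pics/top0.png");s=cv2.imread("pics/scene0.png")
crop(t,205,395,140,280,4,"t1.png")
crop(t,375,505,180,290,5,"t2.png")
crop(s,225,375,135,345,3,"s1.png")
E
```

```text
(no output)
```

View pics/t1.png

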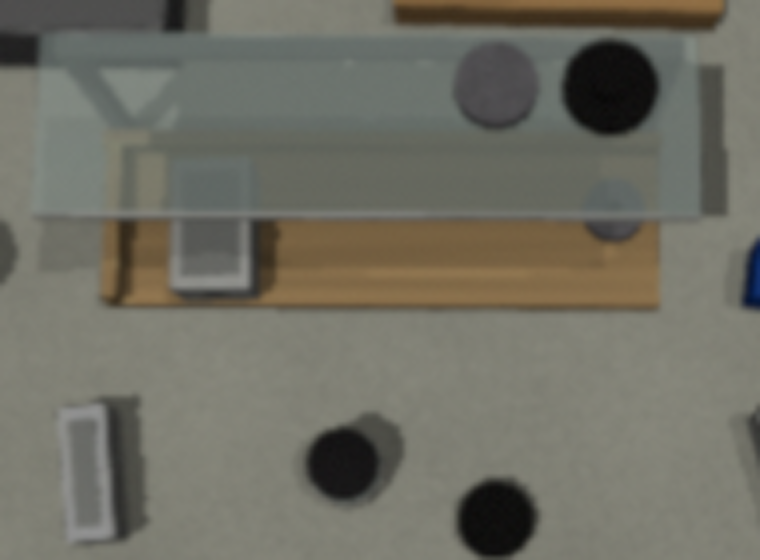

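View pics/t2.png

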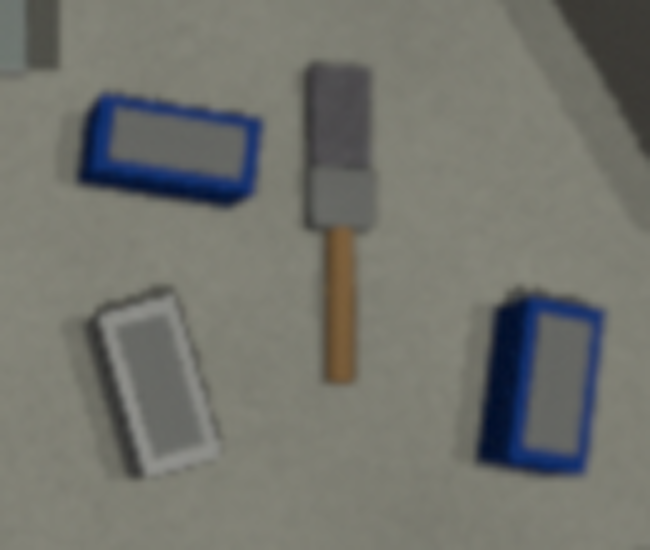

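View pics/s1.png

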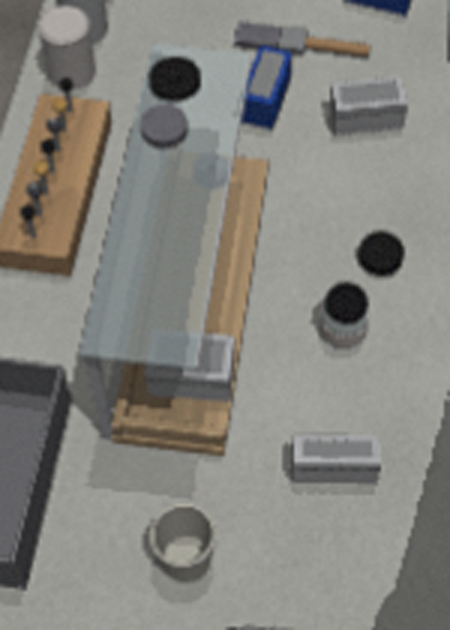

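```bash
cat >> h.py <<'E'
def ptop(c,x0=205,y0=140,s=4): # crop px centre -> full
    c=np.atleast_2d(np.float64(c)); return (c+.5)/s-.5+np.array([x0,y0])
def tinfit(C):
    C=C[:,:2]; ctr=C.mean(0)
    rect=cv2.minAreaRect((C*1000).astype(np.float32)); 
    # long axis from corner order: c0,c1 = short edge; c1,c2 long
    l=((C[2]-C[1])+(C[3]-C[0])); a=np.arctan2(l[1],l[0]); 
    a=(a+np.pi/2)%np.pi-np.pi/2
    L=np.linalg.norm(l)/2; w=np.linalg.norm((C[1]-C[0])+(C[2]-C[3]))/2
    return ctr,a,L,w
E
python3 - <<'E'
from h import *
from bench import cams
T=cams.camera_info("top")
S=cams.camera_info("scene")
np.set_printoptions(precision=4,suppress=True)
print("narrow",tinfit(onz(T,ptop([(58,407),(105,402),(118,537),(68,543)]),.06)))
print("mid",tinfit(onz(T,ptop([(97,312),(170,292),(218,455),(143,475)],375,180,5),.06)))
print("wide",tinfit(onz(T,ptop([(172,155),(252,157),(251,290),(170,290)]),.08)))
print("glassfront", onz(T,ptop([(33,216),(700,217)]),.229))
print("deck fr", onz(T,ptop([(659,301)]),.02), "plate top front", onz(T,ptop([(103,298),(122,298)]),.05))
print("jar,hub,cup,felt")
print(onz(T,ptop([(343,464)]),.075),onz(T,ptop([(497,518)]),.022),onz(T,[(185,205)],.08),onz(T,ptop([(613,210)]),.038))
print("brush", onz(T,ptop([(340,60),(340,380)],375,180,5),.01),"hand",onz(T,[(165,228),(161,273)],.02))
# scene
print("scene: narrow",onz(S,ptop([(297,437),(377,435),(380,462),(297,462)],225,135,3),.06).mean(0))
E
```

```text
narrow (array([0.4543, 0.2241]), np.float64(0.14235861853429999), np.float64(0.100317050043734), np.float64(0.03601967967833102))
mid (array([ 0.4678, -0.3056]), np.float64(0.2678418256650761), np.float64(0.09909247939893846), np.float64(0.04579994524934802))
wide (array([0.6395, 0.1378]), np.float64(0.03598486757218078), np.float64(0.10211635060512873), np.float64(0.060112838806365705))
glassfront [[ 0.6098  0.2316  0.229 ]
 [ 0.6169 -0.206   0.229 ]]
deck fr [[ 0.5964 -0.202   0.02  ]] plate top front [[0.5861 0.222  0.05  ]
 [0.5863 0.2076 0.05  ]]
jar,hub,cup,felt
[[0.4626 0.0343 0.075 ]] [[ 0.4279 -0.0791  0.022 ]] [[0.6061 0.3528 0.08  ]] [[ 0.6639 -0.1648  0.038 ]]
brush [[ 0.6769 -0.4358  0.01  ]
 [ 0.4749 -0.4287  0.01  ]] hand [[0.5438 0.4299 0.02  ]
 [0.4058 0.4307 0.02  ]]
scene: narrow [0.4516 0.2274 0.06  ]
```

Call:
arm_command([
  {"spin": -9.95,"dz": -0.04},
  {"spin": -9.95,"dz": -0.04},
  {"dx": -0.0175,"dy": -0.05,"dz": -0.02},
  {"dx": -0.0175,"dy": -0.05,"dz": -0.02},
  {"dx": -0.0175,"dy": -0.05,"dz": -0.02},
  {"dx": -0.0175,"dy": -0.05,"dz": -0.02},
  {"dx": -0.0175,"dy": -0.05,"dz": -0.02},
  {"dx": -0.0175,"dy": -0.05,"dz": -0.02},
])

```text
validation failed for argument at $.in...
```

Call:
arm_command([
  {"gripper": 100,"dx": 0,"dy": 0,"spin": -9.95,"dz": -0.04},
  {"gripper": 100,"dx": 0,"dy": 0,"spin": -9.95,"dz": -0.04},
  {"gripper": 100,"spin": 0,"dx": -0.0175,"dy": -0.05,"dz": -0.02},
  {"gripper": 100,"spin": 0,"dx": -0.0175,"dy": -0.05,"dz": -0.02},
  {"gripper": 100,"spin": 0,"dx": -0.0175,"dy": -0.05,"dz": -0.02},
  {"gripper": 100,"spin": 0,"dx": -0.0175,"dy": -0.05,"dz": -0.02},
  {"gripper": 100,"spin": 0,"dx": -0.0175,"dy": -0.05,"dz": -0.02},
  {"gripper": 100,"spin": 0,"dx": -0.0175,"dy": -0.05,"dz": -0.02},
], grip_force=20)

```text
time: 1.15
ee_pos: [0.3135, 0.2907, 0.4231]
eef_rot: [-0.008, 1.0, 0.0, -0.0]
ft_force: [0.5, -0.3, 0.3]
width: 0.0871
```

Call:
arm_command([
  {"gripper": 100,"dx": -0.02,"dy": -0.048,"dz": -0.03,"spin": 0},
  {"gripper": 100,"dx": -0.02,"dy": -0.048,"dz": -0.03,"spin": 0},
  {"gripper": 100,"dx": -0.02,"dy": -0.048,"dz": -0.03,"spin": 0},
  {"gripper": 100,"dx": -0.02,"dy": -0.048,"dz": -0.03,"spin": 0},
  {"gripper": 100,"dx": -0.02,"dy": -0.048,"dz": -0.03,"spin": 0},
  {"gripper": 100,"dx": -0.02,"dy": -0.048,"dz": -0.03,"spin": 0},
  {"gripper": 100,"dx": 0,"dy": 0,"dz": -0.06,"spin": 0},
  {"gripper": 100,"dx": 0,"dy": 0,"dz": -0.06,"spin": 0},
])

```text
time: 2.15
ee_pos: [0.4319, 0.0223, 0.6061]
eef_rot: [-0.007, 1.0, 0.002, 0.026]
ft_force: [0.2, 0.1, -1.0]
width: 0.0869
```

```bash
python3 -c "
from bench import *
print(read_state())"
```

```text
{'time': 2.15, 'joint_positions': array([-1.59279342e-01, -2.09795474e-02, -1.44488786e-03,  1.05439967e+00,
        4.68040197e-03,  2.05579836e+00,  1.42659614e+00]), 'joint_vel': array([ 1.54898983,  0.03211569, -1.50818957, -0.23640735, -0.03767253,
        0.01672268,  0.03273782]), 'joint_torque': array([-12.49380112, -32.72255659,   6.776627  , -33.46499562,
         0.16457829,  -0.24635794,  -0.035148  ]), 'ee_pos': array([0.43192376, 0.02231315, 0.60614005]), 'eef_rot': array([-0.00711449,  0.99962971,  0.00194429,  0.02619257]), 'ft_force': array([ 0.17145665,  0.08117811, -1.00681096]), 'torque': array([0.06568209, 0.07389106, 0.07696904]), 'width': 0.08694777496975475}
```

Call:
arm_command([
  {"gripper": 100,"dx": 0,"dy": 0,"dz": 0,"spin": 0},
  {"gripper": 100,"dx": 0,"dy": 0,"dz": -0.04,"spin": 0},
  {"gripper": 100,"dx": 0,"dy": 0,"dz": -0.04,"spin": 0},
  {"gripper": 100,"dx": 0,"dy": 0,"dz": -0.04,"spin": 0},
  {"gripper": 100,"dx": 0,"dy": 0,"dz": -0.04,"spin": 0},
  {"gripper": 100,"dx": 0,"dy": 0,"dz": -0.04,"spin": 0},
  {"gripper": 100,"dx": 0,"dy": 0,"dz": 0,"spin": 0},
  {"gripper": 100,"dx": 0,"dy": 0,"dz": 0,"spin": 0},
])

```text
time: 3.15
ee_pos: [0.4169, 0.0203, 0.6664]
eef_rot: [-0.007, 0.996, 0.011, 0.092]
ft_force: [-0.5, 0.1, -0.3]
width: 0.0872
```

```bash
python3 -c "
from bench import *
print(read_state())"
```

```text
{'time': 3.15, 'joint_positions': array([ 0.7965604 , -0.04846542, -0.86164293,  0.92958082, -0.05286672,
        2.05771285,  1.48881328]), 'joint_vel': array([-0.02451655,  0.00696295, -0.0032182 ,  0.00132367, -0.00260142,
        0.00124025,  0.0010381 ]), 'joint_torque': array([ 1.80746164e+00, -1.97376180e+01,  7.30893128e-01, -3.27208757e+01,
        1.24028305e-02, -8.89034830e-01,  1.62334571e-02]), 'ee_pos': array([0.41686237, 0.02030342, 0.66644271]), 'eef_rot': array([-0.00748202,  0.99567835,  0.01056347,  0.09196221]), 'ft_force': array([-0.50496571,  0.09466311, -0.28991774]), 'torque': array([-0.03176839,  0.21172516,  0.04743745]), 'width': 0.08724005558991013}
```

Call:
arm_command([
  {"gripper": 100,"dx": 0,"dy": 0,"dz": -0.06,"spin": 0},
  {"gripper": 100,"dx": 0,"dy": 0,"dz": -0.06,"spin": 0},
  {"gripper": 100,"dx": 0,"dy": 0,"dz": -0.06,"spin": 0},
  {"gripper": 100,"dx": 0,"dy": 0,"dz": -0.06,"spin": 0},
  {"gripper": 100,"dx": 0,"dy": 0,"dz": -0.06,"spin": 0},
  {"gripper": 100,"dx": 0,"dy": 0,"dz": -0.06,"spin": 0},
  {"gripper": 100,"dx": 0,"dy": 0,"dz": -0.06,"spin": 0},
  {"gripper": 100,"dx": 0,"dy": 0,"dz": -0.06,"spin": 0},
])

```text
time: 4.15
ee_pos: [0.3318, 0.0133, 0.8173]
eef_rot: [-0.006, 0.963, 0.02, 0.27]
ft_force: [-0.8, -0.2, -0.9]
width: 0.0874
```

```bash
cat > st.py <<'E'
from bench import *
import numpy as np
from scipy.spatial.transform import Rotation as R
np.set_printoptions(precision=4,suppress=True)
s=read_state();M=R.from_quat(s['eef_rot']).as_matrix()
print(s['time'],s['ee_pos'],'z',M[:,2],'y',M[:,1],'w',s['width'],'F',s['ft_force']);print(s['joint_positions'])
E
python3 st.py
```

```text
4.15 [0.3318 0.0133 0.8173] z [ 0.5194  0.0427 -0.8534] y [-0.0233  0.9991  0.0358] w 0.08735847111174039 F [-0.7803 -0.1767 -0.8542]
[ 0.036  -0.2245 -0.1461  0.7574 -0.0168  2.0581  1.4564]
```

```bash
cat > go.py <<'E'
# usage: go.py x y z [g]: total tool-frame displacement to bring TCP (or grasp point with g) to world xyz
import sys
from bench import *
import numpy as np
from scipy.spatial.transform import Rotation as R
np.set_printoptions(precision=4,suppress=True)
s=read_state();M=R.from_quat(s['eef_rot']).as_matrix()
p=s['ee_pos'].copy()
if len(sys.argv)>4: p=p-M[:,2]*r.grasp_offset
d=np.array(list(map(float,sys.argv[1:4])))-p
print('tool d',M.T@d,'norm',np.linalg.norm(d))
E
python3 go.py .40 .137 .45
python3 - <<'E'
from bench import *
from h import *
s=read_state();ci=cams.camera_info("wrist");M=R.from_quat(s['eef_rot']).as_matrix()
Rm=cv2.Rodrigues(ci['rvec'])[0];c=-Rm.T@ci['tvec']
print("cam in tool",M.T@(c-s['ee_pos']),"axis",M.T@Rm[2])
E
```

```text
tool d [0.1326 0.1089 0.3541] norm 0.3934992302061139
cam in tool [ 0.06652471  0.0005622  -0.16219682] axis [-2.44842400e-01 -6.92100449e-04  9.69562644e-01]
```

Call:
arm_command([
  {"gripper": 100,"dx": 0.0166,"dy": 0.0136,"dz": 0.0443,"spin": 0},
  {"gripper": 100,"dx": 0.0166,"dy": 0.0136,"dz": 0.0443,"spin": 0},
  {"gripper": 100,"dx": 0.0166,"dy": 0.0136,"dz": 0.0443,"spin": 0},
  {"gripper": 100,"dx": 0.0166,"dy": 0.0136,"dz": 0.0443,"spin": 0},
  {"gripper": 100,"dx": 0.0166,"dy": 0.0136,"dz": 0.0443,"spin": 0},
  {"gripper": 100,"dx": 0.0166,"dy": 0.0136,"dz": 0.0443,"spin": 0},
  {"gripper": 100,"dx": 0.0166,"dy": 0.0136,"dz": 0.0443,"spin": 0},
  {"gripper": 100,"dx": 0.0166,"dy": 0.0136,"dz": 0.0443,"spin": 0},
])

```text
time: 5.15
ee_pos: [0.4069, 0.1353, 0.4689]
eef_rot: [-0.004, 0.965, 0.02, 0.262]
ft_force: [-1.0, 0.1, -0.3]
width: 0.0872
```

```bash
python3 st.py
python3 - <<'E'
from bench import *
import cv2
cv2.imwrite("pics/w1.png",cams.camera("wrist")[:,:,::-1])
E
```

```text
5.15 [0.4069 0.1353 0.4689] z [ 0.5046  0.04   -0.8624] y [-0.0188  0.9992  0.0354] w 0.08721517211429368 F [-1.0474  0.1061 -0.2846]
[-0.3937 -0.5    -0.1465  1.8209  0.1612  1.3379  1.0414]
```

View pics/w1.png

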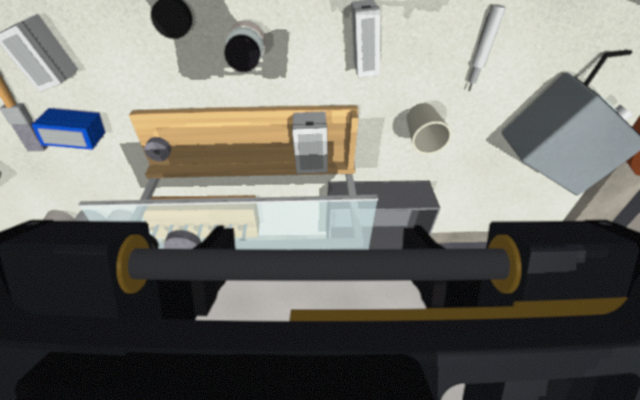

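Run:
```python
from h import *
crop(cv2.imread("pics/w1.png"),120,370,90,240,3,"w1c.png")
from bench import *
import pickle
pickle.dump(cams.camera_info("wrist"),open("w1.pkl","wb"))
```

```text
(no output)
```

View pics/w1c.png

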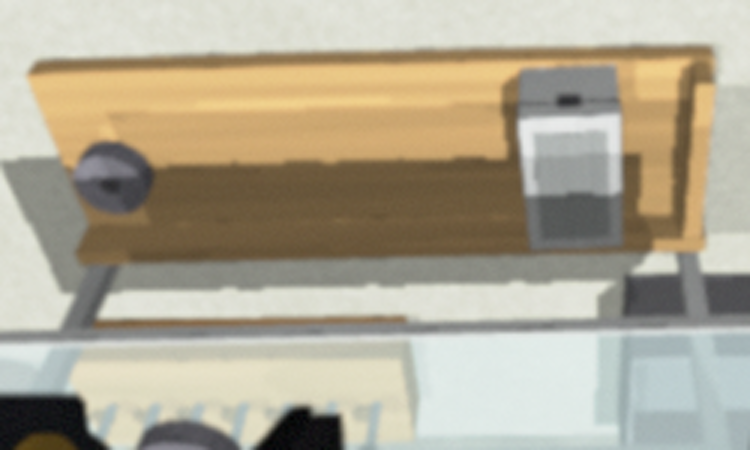

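Run:
```python
from h import *
import pickle
np.set_printoptions(precision=4,suppress=True)
W=pickle.load(open("w1.pkl","rb"))
f=lambda p:ptop(p,120,90,3)
T=onz(W,f([(519,114),(620,114),(620,246),(531,247)]),.08);print(T[:,:2]); print("wide",tinfit(T))
print("plate inner f/b",onz(W,f([(694,82),(683,240)]),.05),"outer",onz(W,f([(715,82),(704,245)]),.05))
print("deck FL",onz(W,f([(33,73)]),.02), "deck front mid", onz(W,f([(300,66)]),.02))
print("fence back top corners",onz(W,f([(80,260),(703,248)]),.05))
print("fence front top?",onz(W,f([(90,232),(520,218)]),.05))
print("felt",onz(W,f([(117,165)]),.038))
o=np.array([.655,.0135]);psi=.016
def rk(x,y,z):
    c,s=np.cos(psi),np.sin(psi); return (o[0]+(c*x-s*y)/1e3,o[1]+(s*x+c*y)/1e3,z/1e3)
im=cv2.resize(cv2.imread("pics/w1.png")[90:240,120:370],None,fx=3,fy=3,interpolation=cv2.INTER_CUBIC)
for a,b in [((-65,-216,20),(-65,216,20)),((-65,200,50),(55,200,50)),((55,200,50),(55,-216,50)),((55,200,20),(55,-216,20)),((-65,200,20),(55,200,20)),((-42,-220,229),(-42,220,229))]:
    p=proj(W,[rk(*a),rk(*b)]); q=((p-np.array([120,90])+.5)*3-.5).astype(int)
    cv2.line(im,tuple(map(int,q[0])),tuple(map(int,q[1])),(0,0,255),1)
cv2.imwrite("pics/ov1.png",im)
```

```text
[[0.5758 0.1078]
 [0.5759 0.1648]
 [0.6728 0.1683]
 [0.6732 0.1121]]
wide (array([0.6244, 0.1383]), np.float64(0.03988131644093218), np.float64(0.09722132516604456), np.float64(0.05660839419966664))
plate inner f/b [[0.5728 0.2098 0.05  ]
 [0.6926 0.2126 0.05  ]] outer [[0.5727 0.2222 0.05  ]
 [0.697  0.2272 0.05  ]]
deck FL [[ 0.581  -0.1931  0.02  ]] deck front mid [[ 0.5788 -0.0272  0.02  ]]
fence back top corners [[ 0.7064 -0.1944  0.05  ]
 [ 0.6997  0.2267  0.05  ]]
fence front top? [[ 0.6824 -0.1797  0.05  ]
 [ 0.6735  0.1044  0.05  ]]
felt [[ 0.6377 -0.1517  0.038 ]]
```

View pics/ov1.png

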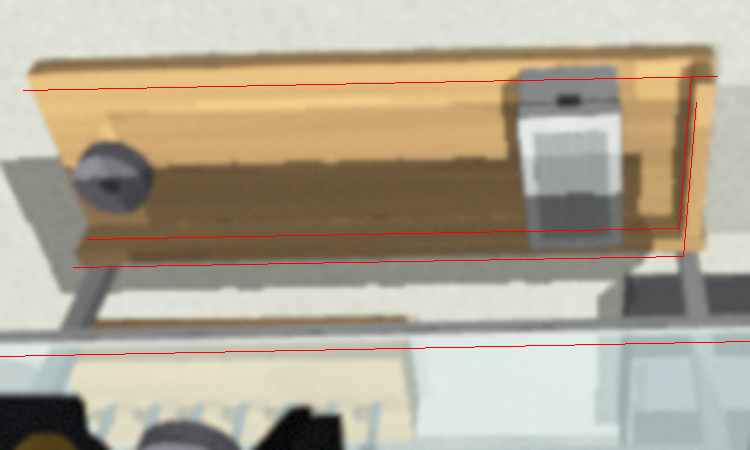

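```bash
cat >> h.py <<'E'
def shot(tag,name="wrist"):
    from bench import cams
    import pickle
    ci=cams.camera_info(name); im=cams.camera(name)[:,:,::-1].copy()
    cv2.imwrite(f"pics/{tag}.png",im); pickle.dump(ci,open(f"{tag}.pkl","wb")); return ci,im
def rk(x,y,z,o=(.655,.0135),psi=.016):
    c,s=np.cos(psi),np.sin(psi); return (o[0]+(c*x-s*y)/1e3,o[1]+(s*x+c*y)/1e3,z/1e3)
def toR(P,o=(.655,.0135),psi=.016):
    d=np.atleast_2d(P)[:,:2]-np.array(o);c,s=np.cos(psi),np.sin(psi)
    return np.c_[d[:,0]*c+d[:,1]*s,-d[:,0]*s+d[:,1]*c]*1e3
def overlay(ci,im,x0,x1,y0,y1,k,name,extra=[],**kw):
    v=cv2.resize(im[y0:y1,x0:x1],None,fx=k,fy=k,interpolation=cv2.INTER_CUBIC)
    L=[((-65,-216,20),(-65,216,20)),((-65,200,50),(55,200,50)),((55,200,50),(55,-216,50)),((55,200,20),(55,-216,20)),((-65,200,20),(55,200,20)),((-42,-220,225),(-42,220,225))]+extra
    for a,b in L:
        p=proj(ci,[rk(*a,**kw),rk(*b,**kw)]); q=((p-np.array([x0,y0])+.5)*k-.5).astype(int)
        cv2.line(v,tuple(map(int,q[0])),tuple(map(int,q[1])),(0,0,255),1)
    cv2.imwrite("pics/"+name,v)
E
python3 - <<'E'
from h import *
from bench import read_state
print(read_state()['joint_vel'])
ci,im=shot("w2"); overlay(ci,im,120,370,90,240,3,"ov2.png")
import pickle
T=pickle.load(open("w2.pkl","rb"))
from bench import cams
overlay(cams.camera_info("top"),cv2.imread("pics/top0.png"),205,395,140,280,4,"ovt.png")
E
```

```text
[ 0.04688741  0.00827066  0.00021058 -0.09086861 -0.02882129  0.13377854
  0.09051336]
```

View pics/ov2.png

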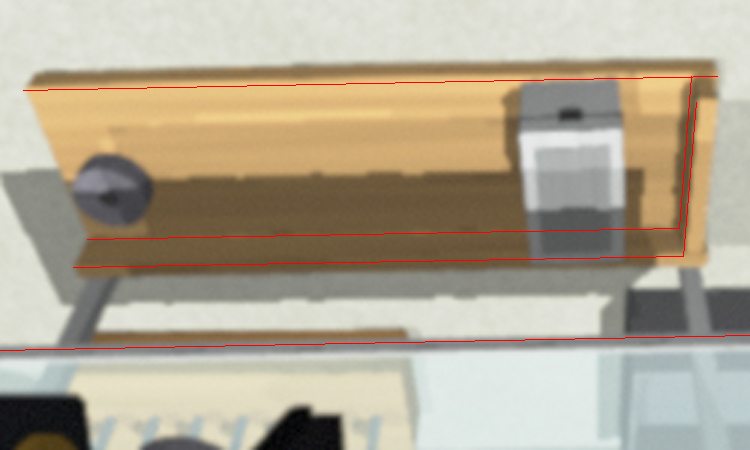

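View pics/ovt.png

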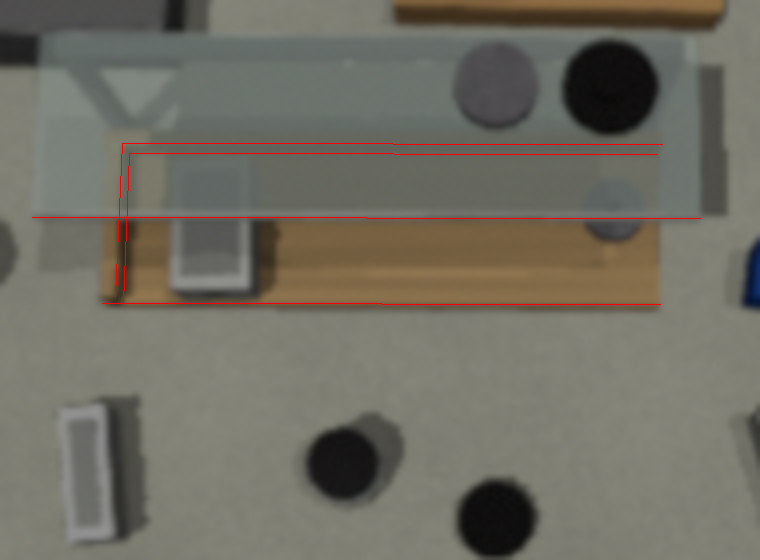

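```bash
python3 st.py
python3 - <<'E'
from h import *
import pickle
np.set_printoptions(precision=4,suppress=True)
W=pickle.load(open("w2.pkl","rb"))
f=lambda p:ptop(p,120,90,3)
T=onz(W,f([(520,129),(623,129),(625,259),(532,262)]),.08);print(T[:,:2],tinfit(T)); print(toR(tinfit(T)[0]))
E
python3 go.py .522 .137 .235 g;python3 go.py .623 .137 .060 g
```

```text
5.25 [0.4056 0.1349 0.4652] z [ 0.4989  0.0367 -0.8659] y [-0.0193  0.9993  0.0312] w 0.08662182487917038 F [ 0.0173 -0.7104  0.6972]
[-0.3926 -0.4991 -0.1483  1.8256  0.1605  1.3398  1.0425]
[[0.5858 0.108 ]
 [0.5859 0.1669]
 [0.6835 0.1719]
 [0.6856 0.1124]] (array([0.6352, 0.1398]), np.float64(0.04724766346990439), np.float64(0.09887978213583208), np.float64(0.05916162260827522))
[[-17.765  126.6111]]
tool d [ 0.0141 -0.0073  0.2761] norm 0.2765749006999953
tool d [ 0.0139 -0.0148  0.478 ] norm 0.4784679726622559
```

Call:
arm_command([
  {"gripper": 100,"dx": 0.003,"dy": -0.002,"dz": 0.045,"spin": 0},
  {"gripper": 100,"dx": 0.003,"dy": -0.002,"dz": 0.045,"spin": 0},
  {"gripper": 100,"dx": 0.003,"dy": -0.002,"dz": 0.045,"spin": 0},
  {"gripper": 100,"dx": 0.002,"dy": -0.002,"dz": 0.045,"spin": 0},
  {"gripper": 100,"dx": 0.002,"dy": -0.002,"dz": 0.045,"spin": 0},
  {"gripper": 100,"dx": 0.002,"dy": -0.002,"dz": 0.045,"spin": 0},
  {"gripper": 100,"dx": 0.002,"dy": -0.001,"dz": 0.045,"spin": 0},
  {"gripper": 100,"dx": 0,"dy": 0,"dz": 0.03,"spin": 0},
])

```text
time: 6.25
ee_pos: [0.569, 0.1327, 0.1646]
eef_rot: [-0.003, 0.965, 0.018, 0.263]
ft_force: [-0.7, 0.2, 0.0]
width: 0.0868
```

```bash
python3 st.py
python3 - <<'E'
from h import *
ci,im=shot("w3"); overlay(ci,im,0,640,0,400,1,"ov3.png")
E
python3 go.py .619 .1385 .060 g
```

```text
6.25 [0.569  0.1327 0.1646] z [ 0.5071  0.0354 -0.8612] y [-0.0143  0.9994  0.0326] w 0.08679513439860148 F [-0.7431  0.2258  0.0457]
[-0.3352 -0.045  -0.0735  2.1249  0.31    0.576   0.9477]
tool d [0.0078 0.0024 0.1318] norm 0.1320196681774006
```

View pics/ov3.png

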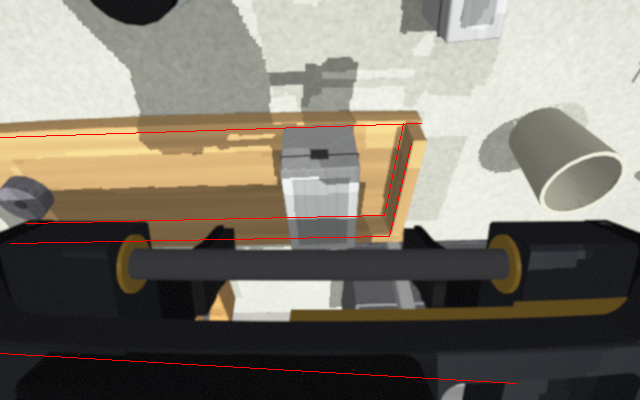

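Call:
arm_command([
  {"gripper": 100,"dx": 0.0013,"dy": 0.0004,"dz": 0.022,"spin": 0},
  {"gripper": 100,"dx": 0.0013,"dy": 0.0004,"dz": 0.022,"spin": 0},
  {"gripper": 100,"dx": 0.0013,"dy": 0.0004,"dz": 0.022,"spin": 0},
  {"gripper": 100,"dx": 0.0013,"dy": 0.0004,"dz": 0.022,"spin": 0},
  {"gripper": 100,"dx": 0.0013,"dy": 0.0004,"dz": 0.022,"spin": 0},
  {"gripper": 100,"dx": 0.0013,"dy": 0.0004,"dz": 0.021,"spin": 0},
  {"gripper": 60,"dx": 0,"dy": 0,"dz": 0,"spin": 0},
  {"gripper": 60,"dx": 0,"dy": 0,"dz": 0,"spin": 0},
], grip_force=15)

```text
time: 7.3
ee_pos: [0.6272, 0.1402, 0.0484]
eef_rot: [-0.003, 0.965, 0.017, 0.263]
ft_force: [0.2, -0.1, 0.4]
width: 0.0744
```

```bash
python3 st.py
python3 - <<'E'
from h import *
ci,im=shot("w4"); overlay(ci,im,0,640,0,400,1,"ov4.png")
E
python3 go.py .619 .1385 .060 g
```

```text
7.3 [0.6272 0.1402 0.0484] z [ 0.5071  0.0353 -0.8611] y [-0.0152  0.9994  0.032 ] w 0.07436842004485819 F [ 0.2326 -0.0945  0.3855]
[-0.3602  0.2539 -0.0164  2.0866  0.51    0.3274  0.7565]
tool d [ 0.0009 -0.0012  0.0045] norm 0.004769530421497256
```

View pics/ov4.png

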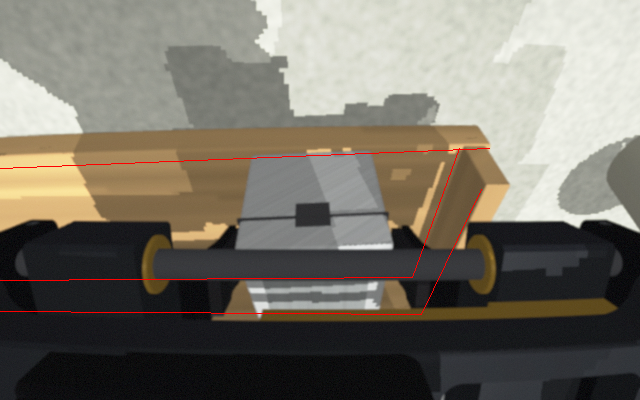

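Call:
arm_command([
  {"gripper": 55,"dx": 0,"dy": 0,"dz": 0,"spin": 0},
  {"gripper": 55,"dx": 0,"dy": 0,"dz": 0,"spin": 0},
  {"gripper": 55,"dx": 0,"dy": 0,"dz": 0,"spin": 0},
  {"gripper": 55,"dx": -0.0015,"dy": 0,"dz": -0.0026,"spin": 0},
  {"gripper": 55,"dx": -0.0042,"dy": 0.005,"dz": 0.0027,"spin": 0},
  {"gripper": 55,"dx": -0.0042,"dy": 0.005,"dz": 0.0027,"spin": 0},
  {"gripper": 55,"dx": -0.0042,"dy": 0.005,"dz": 0.0027,"spin": 0},
  {"gripper": 55,"dx": -0.0042,"dy": 0.005,"dz": 0.0027,"spin": 0},
], grip_force=25)

```text
time: 8.35
ee_pos: [0.6445, 0.16, 0.0478]
eef_rot: [-0.003, 0.965, 0.017, 0.26]
ft_force: [-25.5, -14.0, 20.3]
width: 0.0598
```

```bash
python3 st.py
python3 - <<'E'
from h import *
ci,im=shot("t5","top"); overlay(ci,im,205,395,140,280,4,"ov5.png")
E
```

```text
8.35 [0.6445 0.16   0.0478] z [ 0.5024  0.0336 -0.864 ] y [-0.0146  0.9994  0.0304] w 0.059795117135831834 F [-25.467  -14.044   20.2552]
[-0.3816  0.2974 -0.0204  2.0269  0.5108  0.356   0.7381]
```

View pics/ov5.png

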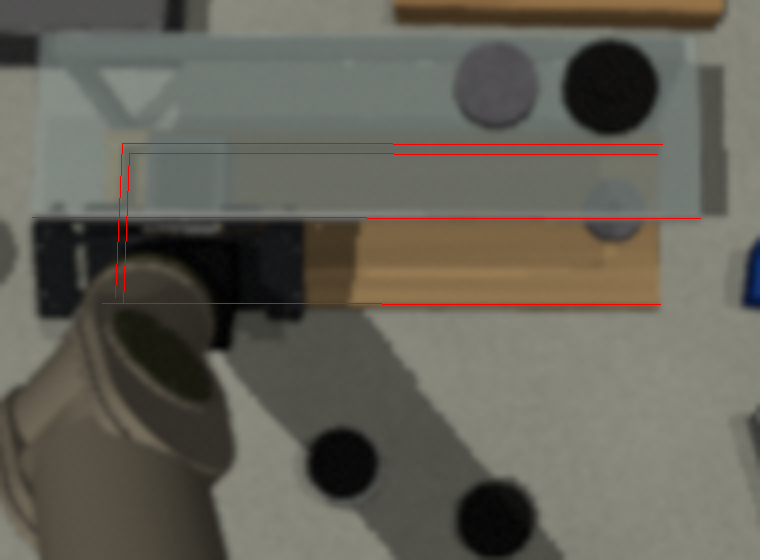

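Call:
arm_command([
  {"gripper": 55,"dx": 0.0017,"dy": 0,"dz": -0.001,"spin": 0},
  {"gripper": 55,"dx": 0,"dy": 0,"dz": 0,"spin": 0},
  {"gripper": 79,"dx": 0,"dy": 0,"dz": 0,"spin": 0},
  {"gripper": 79,"dx": 0,"dy": 0,"dz": 0,"spin": 0},
  {"gripper": 79,"dx": 0,"dy": 0,"dz": 0,"spin": 0},
  {"gripper": 79,"dx": 0,"dy": 0,"dz": 0,"spin": 0},
  {"gripper": 79,"dx": 0,"dy": 0,"dz": 0,"spin": 0},
  {"gripper": 79,"dx": 0,"dy": 0,"dz": 0,"spin": 0},
])

```text
time: 9.4
ee_pos: [0.6435, 0.1602, 0.0488]
eef_rot: [-0.003, 0.965, 0.017, 0.262]
ft_force: [-0.1, -0.2, 0.4]
width: 0.069
```

```bash
python3 st.py
python3 - <<'E'
from h import *
ci,im=shot("w6"); overlay(ci,im,0,640,0,400,1,"ov6.png")
E
```

```text
9.4 [0.6435 0.1602 0.0488] z [ 0.5048  0.0352 -0.8625] y [-0.0154  0.9994  0.0318] w 0.06899237896665728 F [-0.1416 -0.1666  0.3954]
[-0.3834  0.293  -0.0191  2.0315  0.5135  0.3528  0.7348]
```

View pics/ov6.png

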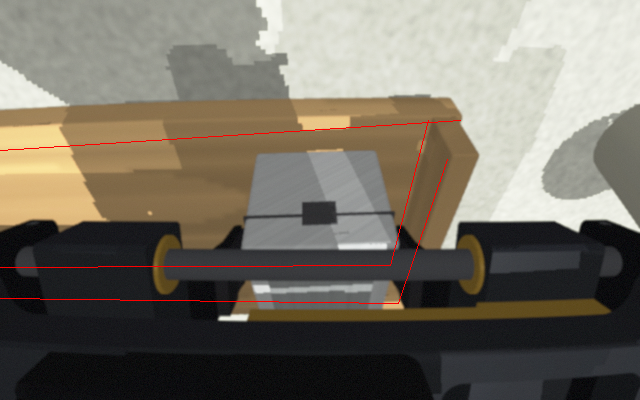

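Run:
```python
from h import *
import pickle
W=pickle.load(open("w6.pkl","rb"))
P=onz(W,[(257,154),(377,152)],.02);print(toR(P))
P=onz(W,[(243,222),(394,218)],.068);print(toR(P))
crop(cv2.imread("pics/w6.png"),200,500,90,320,2.6,"w6c.png")
```

```text
[[-46.97790807 117.48560361]
 [-46.78448211 177.83223544]]
[[-50.1936963  117.23130765]
 [-50.45689407 176.60634258]]
```

View pics/w6c.png

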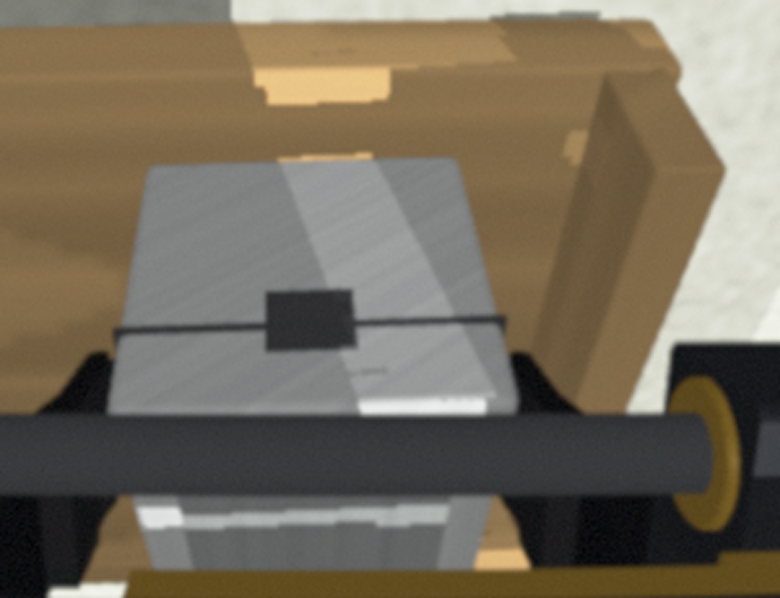

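```bash
cat > gor.py <<'E'
# rack-frame TCP target (mm): gor.py x y z -> tool d
import sys
from h import *
from bench import *
np.set_printoptions(precision=4,suppress=True)
s=read_state();M=R.from_quat(s['eef_rot']).as_matrix()
p=s['ee_pos']
print('now rack',toR(p)[0],p[2]*1e3,'F',s['ft_force'],'w',s['width'])
a=list(map(float,sys.argv[1:]))
while a:
    q=np.array(rk(*a[:3])); print(a[:3],'tool d',M.T@(q-p)); p=q; a=a[3:]
E
python3 gor.py -47 147 113 -47 90 113 2 90 34 2 126 34
```

```text
now rack [ -9.1806 146.8456] 48.830393722155485 F [ 0.2786 -0.1218  0.8317] w 0.06835629126585184
[-47.0, 147.0, 113.0] tool d [ 0.0002  0.0022 -0.0745]
[-47.0, 90.0, 113.0] tool d [-0.0009 -0.057  -0.0015]
[2.0, 90.0, 34.0] tool d [-0.0024 -0.0025  0.0929]
[2.0, 126.0, 34.0] tool d [0.0006 0.036  0.001 ]
```

Call:
arm_command([
  {"gripper": 79,"dx": 0,"dy": 0.0007,"dz": -0.025,"spin": 0},
  {"gripper": 79,"dx": 0,"dy": 0.0007,"dz": -0.025,"spin": 0},
  {"gripper": 40,"dx": 0,"dy": 0.0007,"dz": -0.025,"spin": 0},
  {"gripper": 0,"dx": 0,"dy": -0.03,"dz": 0,"spin": 0},
  {"gripper": 0,"dx": -0.001,"dy": -0.027,"dz": -0.0015,"spin": 0},
  {"gripper": 0,"dx": 0,"dy": 0,"dz": 0,"spin": 0},
  {"gripper": 0,"dx": 0,"dy": 0,"dz": 0,"spin": 0},
  {"gripper": 0,"dx": 0,"dy": 0,"dz": 0,"spin": 0},
])

```text
time: 10.45
ee_pos: [0.6065, 0.1038, 0.1135]
eef_rot: [-0.004, 0.965, 0.018, 0.262]
ft_force: [-0.2, 0.4, -0.3]
width: 0.0164
```

Call:
arm_command([
  {"gripper": 0,"dx": 0,"dy": 0,"dz": 0,"spin": 0},
  {"gripper": 0,"dx": -0.0004,"dy": -0.0004,"dz": 0.016,"spin": 0},
  {"gripper": 0,"dx": -0.0004,"dy": -0.0004,"dz": 0.016,"spin": 0},
  {"gripper": 0,"dx": -0.0004,"dy": -0.0004,"dz": 0.016,"spin": 0},
  {"gripper": 0,"dx": -0.0004,"dy": -0.0004,"dz": 0.016,"spin": 0},
  {"gripper": 0,"dx": -0.0004,"dy": -0.0004,"dz": 0.016,"spin": 0},
  {"gripper": 0,"dx": -0.0004,"dy": -0.0004,"dz": 0.013,"spin": 0},
  {"gripper": 0,"dx": 0,"dy": 0,"dz": 0,"spin": 0},
])

```text
time: 11.45
ee_pos: [0.6553, 0.1036, 0.0335]
eef_rot: [-0.003, 0.965, 0.017, 0.261]
ft_force: [-0.2, 0.3, -0.0]
width: 0.0005
```

```bash
python3 st.py; python3 gor.py 2 118 34;  python3 - <<'E'
from h import *
ci,im=shot("w7"); overlay(ci,im,0,640,0,400,1,"ov7.png")
E
```

```text
11.45 [0.6553 0.1036 0.0335] z [ 0.5035  0.0349 -0.8633] y [-0.0156  0.9994  0.0313] w 0.0004978138021966175 F [-0.2434  0.3254 -0.0058]
[-0.2827  0.3153  0.0001  2.0439  0.3913  0.2838  0.9467]
now rack [ 1.7425 90.0827] 33.47058344335659 F [-0.2434  0.3254 -0.0058] w 0.0004978138021966175
[2.0, 118.0, 34.0] tool d [-0.      0.0279  0.0004]Traceback (most recent call last):
  File "<stdin>", line 2, in <module>
  File "h.py", line 42, in overlay
    cv2.line(v,tuple(map(int,q[0])),tuple(map(int,q[1])),(0,0,255),1)
    ~~~~~~~~^^^^^^^^^^^^^^^^^^^^^^^^^^^^^^^^^^^^^^^^^^^^^^^^^^^^^^^^^
cv2.error: OpenCV(4.12.0) :-1: error: (-5:Bad argument) in function 'line'
> Overload resolution failed:
>  - Can't parse 'pt1'. Sequence item with index 0 has a wrong type
>  - Can't parse 'pt1'. Sequence item with index 0 has a wrong type
```

Call:
arm_command([
  {"gripper": 0,"dx": 0,"dy": 0.006,"dz": 0,"spin": 0},
  {"gripper": 0,"dx": 0,"dy": 0.006,"dz": 0,"spin": 0},
  {"gripper": 0,"dx": 0,"dy": 0.006,"dz": 0,"spin": 0},
  {"gripper": 0,"dx": 0,"dy": 0.005,"dz": 0,"spin": 0},
  {"gripper": 0,"dx": 0,"dy": 0.004,"dz": 0,"spin": 0},
  {"gripper": 0,"dx": 0,"dy": 0.003,"dz": 0,"spin": 0},
  {"gripper": 0,"dx": 0,"dy": 0.002,"dz": 0,"spin": 0},
  {"gripper": 0,"dx": 0,"dy": 0.001,"dz": 0,"spin": 0},
])

```text
time: 12.5
ee_pos: [0.6549, 0.1354, 0.0354]
eef_rot: [-0.003, 0.965, 0.017, 0.261]
ft_force: [-4.2, -6.1, 4.0]
width: 0.0004
```

```bash
python3 gor.py 2 128 34;  python3 - <<'E'
from h import *
ci,im=shot("w8"); crop(im,150,550,60,340,2,"w8c.png")
E
```

```text
now rack [  1.8627 121.8556] 35.386788992498126 F [-4.2207 -6.099   3.9691] w 0.000362004691704355
[2.0, 128.0, 34.0] tool d [0.0007 0.0061 0.0014]
```

View pics/w8c.png

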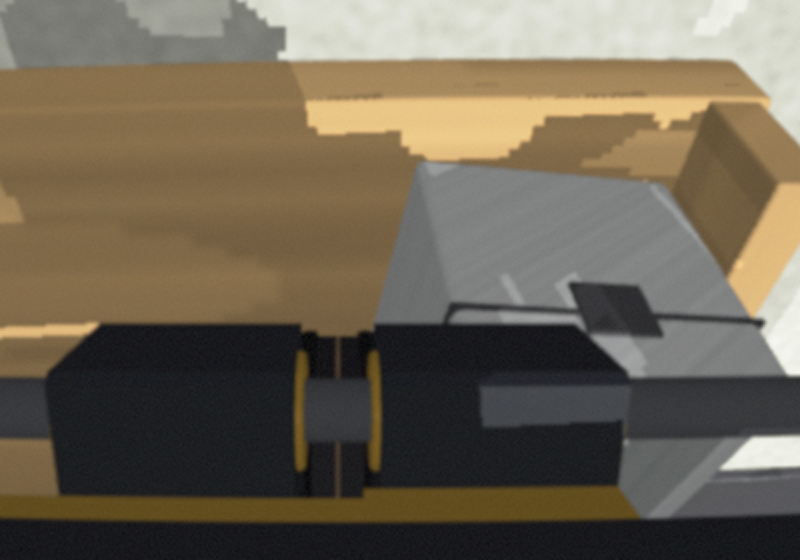

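```bash
python3 - <<'E'
from h import *
import pickle
W=pickle.load(open("w8.pkl","rb"))
P=onz(W,ptop([(418,165),(660,184)],150,60,2),.02);P=toR(P);print(P,np.arctan2(-(P[1]-P[0])[0],(P[1]-P[0])[1]))
E
python3 gor.py 2 110 34 -28 110 34 -28 127 34
```

```text
[[-51.34778591 140.74850362]
 [-45.13583253 198.02817583]] -0.10802733357479721
now rack [  1.8646 121.9542] 35.41326559223085 F [-3.0788 -5.3343  2.9425] w 0.00020367085063152933
[2.0, 110.0, 34.0] tool d [ 0.0004 -0.012   0.001 ]
[-28.0, 110.0, 34.0] tool d [ 0.0259 -0.0001 -0.0151]
[-28.0, 127.0, 34.0] tool d [0.0003 0.017  0.0004]
```

Call:
arm_command([
  {"gripper": 0,"dx": 0,"dy": 0.001,"dz": 0,"spin": 0},
  {"gripper": 0,"dx": 0,"dy": 0.001,"dz": 0,"spin": 0},
  {"gripper": 0,"dx": 0,"dy": 0.001,"dz": 0,"spin": 0},
  {"gripper": 0,"dx": 0,"dy": 0.001,"dz": 0,"spin": 0},
  {"gripper": 0,"dx": 0,"dy": 0.001,"dz": 0,"spin": 0},
  {"gripper": 0,"dx": 0,"dy": 0,"dz": 0,"spin": 0},
  {"gripper": 0,"dx": 0,"dy": 0,"dz": 0,"spin": 0},
  {"gripper": 0,"dx": 0,"dy": 0,"dz": 0,"spin": 0},
])

```text
time: 13.55
ee_pos: [0.6552, 0.1374, 0.0358]
eef_rot: [-0.001, 0.965, 0.015, 0.261]
ft_force: [-5.8, -13.7, 7.8]
width: 0.0006
```

```bash
python3 gor.py 2 128 34;  python3 - <<'E'
from h import *
ci,im=shot("w9"); crop(im,150,550,60,340,2,"w9c.png")
E
```

```text
now rack [  2.2078 123.8953] 35.7594575411195 F [ -5.8381 -13.672    7.7685] w 0.0006328640704037396
[2.0, 128.0, 34.0] tool d [0.0011 0.0041 0.0015]
```

View pics/w9c.png

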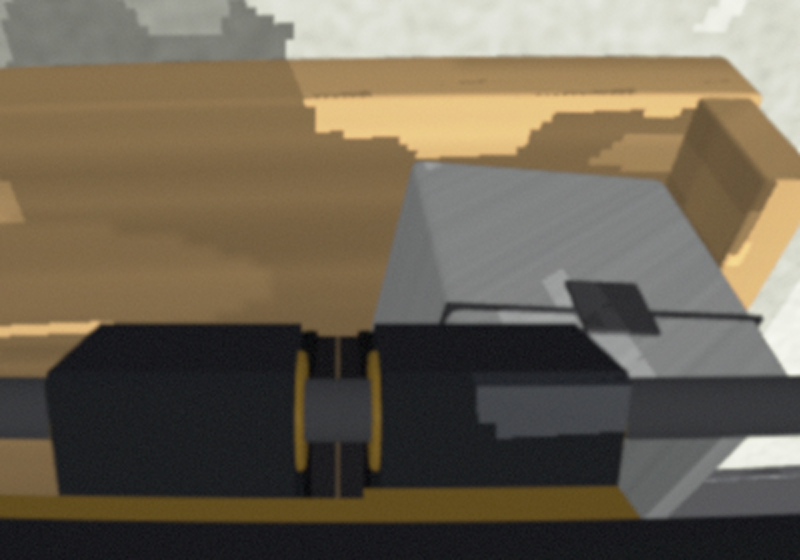

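Call:
arm_command([
  {"gripper": 0,"dx": 0,"dy": -0.008,"dz": 0,"spin": 0},
  {"gripper": 0,"dx": -0.006,"dy": 0,"dz": -0.0104,"spin": 0},
  {"gripper": 0,"dx": 0,"dy": 0,"dz": 0,"spin": 0},
  {"gripper": 0,"dx": 0,"dy": 0.003,"dz": 0,"spin": 0},
  {"gripper": 0,"dx": 0,"dy": 0.003,"dz": 0,"spin": 0},
  {"gripper": 0,"dx": 0,"dy": 0.002,"dz": 0,"spin": 0},
  {"gripper": 0,"dx": 0,"dy": 0.001,"dz": 0,"spin": 0},
  {"gripper": 0,"dx": 0,"dy": 0,"dz": 0,"spin": 0},
])

```text
time: 14.6
ee_pos: [0.6561, 0.1398, 0.0484]
eef_rot: [-0.002, 0.965, 0.016, 0.262]
ft_force: [3.5, -9.4, 2.9]
width: 0.0005
```

```bash
python3 gor.py 2 128 46;  python3 - <<'E'
from h import *
ci,im=shot("w10"); crop(im,150,550,60,340,2,"w10c.png")
E
```

```text
now rack [  3.104  126.3024] 48.38137284577257 F [ 3.4737 -9.374   2.8757] w 0.0005051831627248638
[2.0, 128.0, 46.0] tool d [0.0022 0.0016 0.0015]
```

View pics/w10c.png

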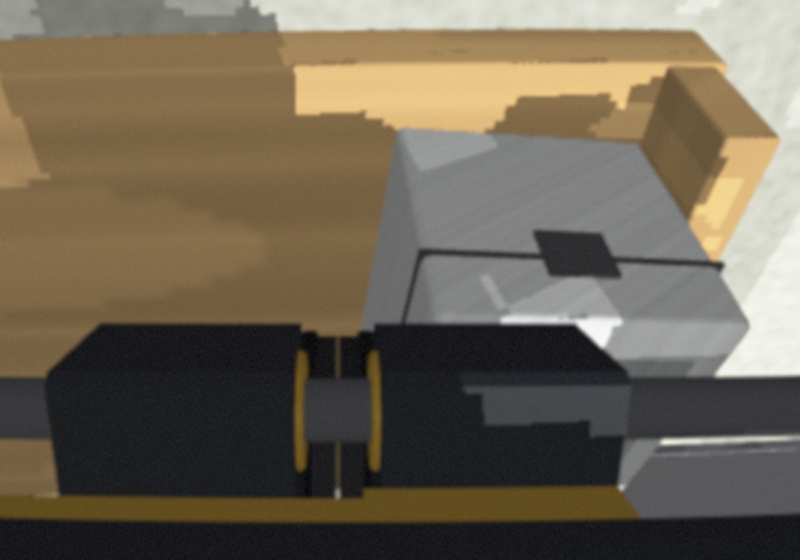

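Run:
```python
from h import *
import pickle
W=pickle.load(open("w10.pkl","rb"))
P=onz(W,ptop([(396,128),(642,144)],150,60,2),.02);P=toR(P);print(P,np.arctan2(-(P[1]-P[0])[0],(P[1]-P[0])[1]))
P=onz(W,ptop([(405,330),(748,325)],150,60,2),.08);P=toR(P);print(P)
# deck front & plate check
print(toR(onz(W,ptop([(296,66),(700,66)],150,60,2),.02)), toR(onz(W,ptop([(723,138),(690,200)],150,60,2),.05)))
```

```text
[[-51.55318415 141.52311561]
 [-46.25285134 202.15118369]] -0.08720203750485553
[[-49.37656401 137.62188909]
 [-48.00096777 199.53040075]]
[[-67.65200142 118.92838874]
 [-67.00474477 209.30665633]] [[-67.61446367 200.47665308]
 [-52.63478094 199.35652687]]
```

Run:
```python
from h import *
import pickle
W=pickle.load(open("w10.pkl","rb"))
for z in(.065,.07):
  P=onz(W,ptop([(422,250),(722,265)],150,60,2),z);P=toR(P);print(P,np.arctan2(-(P[1]-P[0])[0],(P[1]-P[0])[1]))
overlay(W,cv2.imread("pics/w10.png"),150,550,60,340,2,"ov10.png",extra=[]) if 0 else None
v=cv2.resize(cv2.imread("pics/w10.png")[60:340,150:550],None,fx=2,fy=2)
def ln(a,b,c=(0,0,255)):
    p=proj(W,[rk(*a),rk(*b)]);q=((p-np.array([150,60])+.5)*2-.5).round().astype(int);cv2.line(v,q[0].tolist(),q[1].tolist(),c,1)
ln((-65,50,20),(-65,216,20));ln((-65,200,20),(20,200,20));ln((-65,200,50),(0,200,50))
for z in(20,80): ln((-47,140,z),(-47,200,z),(0,255,0));ln((-47,140,z),(0,140,z),(0,255,0))
cv2.imwrite("pics/ov10.png",v)
```

```text
[[-54.07310076 141.9388995 ]
 [-48.45906068 201.16678268]] -0.09450475932058931
[[-58.67098294 140.94564502]
 [-53.37044526 196.86609117]] -0.09450475932058738
```

View pics/ov10.png

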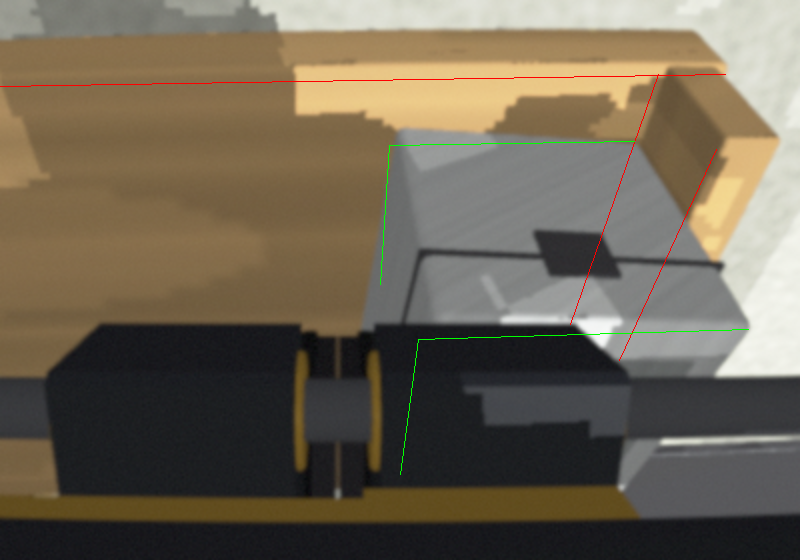

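```bash
python3 gor.py 0 112 48 -85 112 48 -85 147 48 -62 147 48 -50 147 48
```

```text
now rack [  3.0926 126.318 ] 48.3670961902781 F [ 2.3346 -7.1243  2.7021] w 0.0005346041028450342
[0.0, 112.0, 48.0] tool d [ 0.0026 -0.0143 -0.0016]
[-85.0, 112.0, 48.0] tool d [ 0.0733 -0.0003 -0.043 ]
[-85.0, 147.0, 48.0] tool d [0.0006 0.035  0.0009]
[-62.0, 147.0, 48.0] tool d [-0.0198  0.0001  0.0116]
[-50.0, 147.0, 48.0] tool d [-0.0103  0.      0.0061]
```

Call:
arm_command([
  {"gripper": 0,"dx": 0.0026,"dy": -0.0143,"dz": -0.0016,"spin": 0},
  {"gripper": 0,"dx": 0.0367,"dy": 0,"dz": -0.0215,"spin": 0},
  {"gripper": 0,"dx": 0.0366,"dy": 0,"dz": -0.0215,"spin": 0},
  {"gripper": 0,"dx": 0.0006,"dy": 0.035,"dz": 0.0009,"spin": 0},
  {"gripper": 0,"dx": 0,"dy": 0,"dz": 0,"spin": 0},
  {"gripper": 0,"dx": -0.0066,"dy": 0,"dz": 0.0039,"spin": 0},
  {"gripper": 0,"dx": -0.0066,"dy": 0,"dz": 0.0039,"spin": 0},
  {"gripper": 0,"dx": -0.0066,"dy": 0,"dz": 0.0039,"spin": 0},
])

```text
time: 15.65
ee_pos: [0.5904, 0.161, 0.0472]
eef_rot: [-0.003, 0.965, 0.017, 0.262]
ft_force: [-1.0, -0.1, -0.4]
width: 0.0005
```

Call:
arm_command([
  {"gripper": 0,"dx": -0.0026,"dy": 0,"dz": 0.0015,"spin": 0},
  {"gripper": 0,"dx": -0.0017,"dy": 0,"dz": 0.001,"spin": 0},
  {"gripper": 0,"dx": -0.0017,"dy": 0,"dz": 0.001,"spin": 0},
  {"gripper": 0,"dx": -0.0009,"dy": 0,"dz": 0.0005,"spin": 0},
  {"gripper": 0,"dx": -0.0009,"dy": 0,"dz": 0.0005,"spin": 0},
  {"gripper": 0,"dx": 0,"dy": 0,"dz": 0,"spin": 0},
  {"gripper": 0,"dx": 0,"dy": 0,"dz": 0,"spin": 0},
  {"gripper": 0,"dx": 0,"dy": 0,"dz": 0,"spin": 0},
])

```text
time: 16.65
ee_pos: [0.5941, 0.1607, 0.0452]
eef_rot: [-0.003, 0.966, 0.015, 0.258]
ft_force: [-42.9, -6.0, 29.2]
width: 0.0003
```

```bash
python3 gor.py 2 128 46;  python3 - <<'E'
from h import *
ci,im=shot("w11"); crop(im,150,550,60,340,2,"w11c.png")
E
```

```text
now rack [-58.556  148.1221] 45.157113834127 F [-42.8916  -5.9639  29.1735] w 0.000284760142250891
[2.0, 128.0, 46.0] tool d [-0.0532 -0.02    0.029 ]
```

View pics/w11c.png

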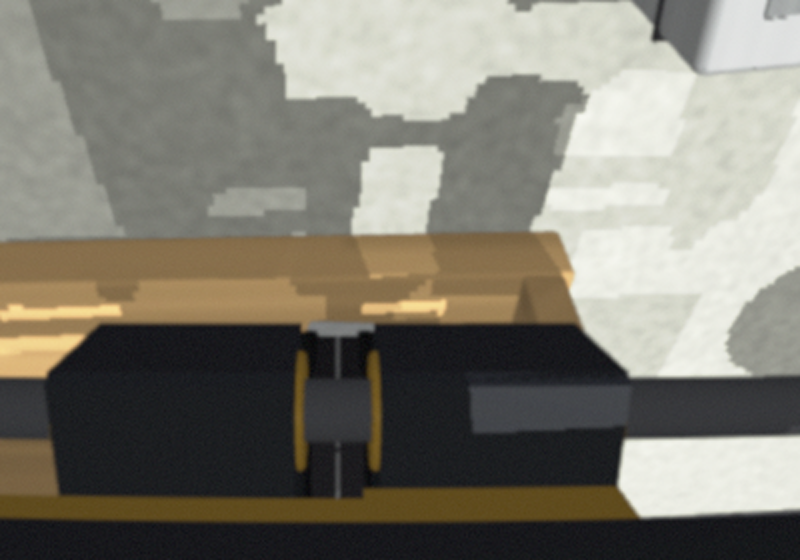

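Call:
arm_command([
  {"gripper": 0,"dx": 0.005,"dy": 0,"dz": -0.003,"spin": 0},
  {"gripper": 0,"dx": 0.02,"dy": 0,"dz": -0.02,"spin": 0},
  {"gripper": 0,"dx": 0.0,"dy": 0,"dz": -0.03,"spin": 0},
  {"gripper": 0,"dx": 0.0,"dy": 0,"dz": -0.03,"spin": 0},
  {"gripper": 0,"dx": 0.0,"dy": 0,"dz": -0.03,"spin": 0},
  {"gripper": 0,"dx": 0,"dy": 0,"dz": 0,"spin": 0},
  {"gripper": 0,"dx": 0,"dy": 0,"dz": 0,"spin": 0},
  {"gripper": 50,"dx": 0,"dy": 0,"dz": 0,"spin": 0},
])

```text
time: 17.7
ee_pos: [0.5198, 0.1577, 0.1311]
eef_rot: [-0.003, 0.965, 0.017, 0.261]
ft_force: [0.2, -0.2, 0.4]
width: 0.005
```

```bash
python3 gor.py 2 128 46;  python3 - <<'E'
from h import *
ci,W=shot("w12");
v=cv2.resize(W[60:340,150:550],None,fx=2,fy=2,interpolation=cv2.INTER_CUBIC)
cv2.imwrite("pics/w12c.png",v)
def ln(a,b,c=(0,0,255)):
    p=proj(ci,[rk(*a),rk(*b)]);q=((p-np.array([150,60])+.5)*2-.5).round().astype(int);cv2.line(v,q[0].tolist(),q[1].tolist(),c,1)
ln((-65,50,20),(-65,216,20));ln((-65,200,50),(55,200,50))
for z in(20,80): ln((-45,140,z),(-45,200,z),(0,255,0));ln((-45,140,z),(55,140,z),(0,255,0))
cv2.imwrite("pics/ov12.png",v)
E
```

```text
now rack [-132.8668  146.2964] 131.07743759993272 F [ 0.2457 -0.1655  0.3549] w 0.005038991969678397
[2.0, 128.0, 46.0] tool d [-0.0739 -0.0208  0.1409]
```

View pics/ov12.png

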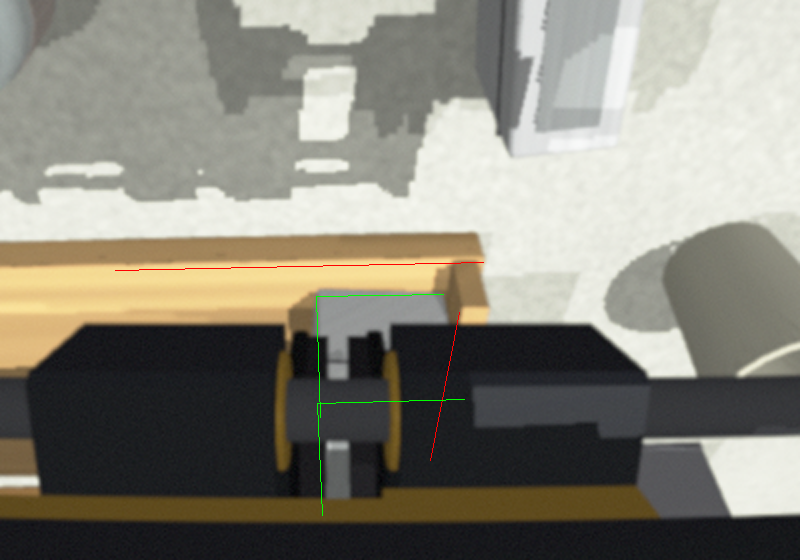

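View pics/w12c.png

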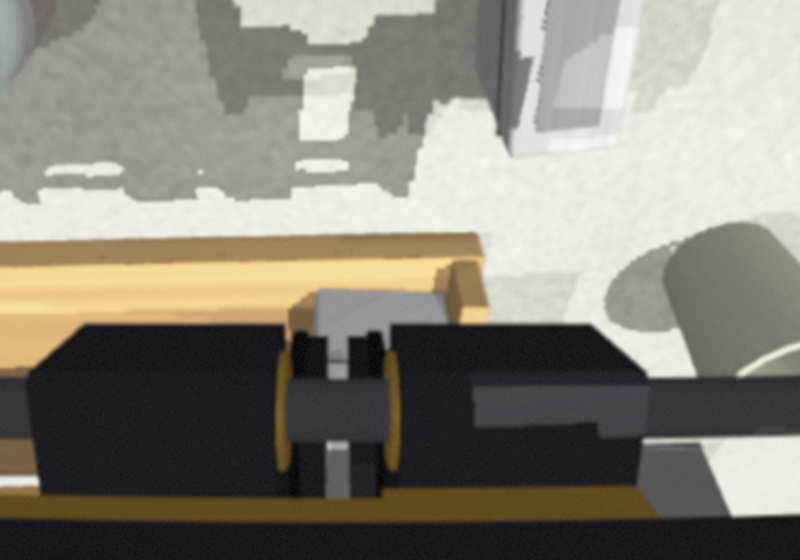

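Run:
```python
from h import *
import pickle
W=pickle.load(open("w12.pkl","rb"))
crop(cv2.imread("pics/w12.png"),280,410,170,240,6,"w12d.png")
```

```text
(no output)
```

View pics/w12d.png

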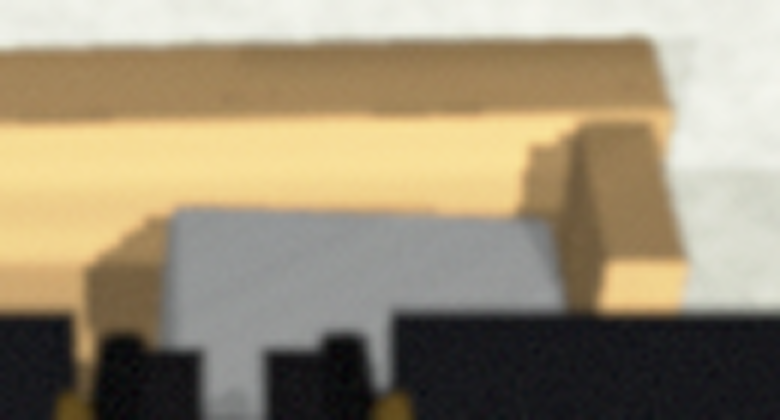

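Run:
```python
from h import *
import pickle
W=pickle.load(open("w12.pkl","rb"))
f=lambda p:toR(onz(W,ptop(p,280,170,6),.02))
P=f([(175,207),(552,219)]);print(P,np.arctan2(-(P[1]-P[0])[0],(P[1]-P[0])[1]))
P=f([(0,122),(550,112)]);print(P,np.arctan2(-(P[1]-P[0])[0],(P[1]-P[0])[1]))
P=f([(575,130),(560,240)]);print(P)
```

```text
[[-50.19307233 141.04002569]
 [-45.61518117 200.16188096]] -0.077277257180936
[[-68.96189101 115.53550145]
 [-68.62967683 197.31216317]] -0.004062434815672897
[[-64.81667315 201.5200055 ]
 [-40.76061068 201.98213368]]
```

Run:
```python
from h import *
ci,im=shot("s13","scene"); crop(im,225,345,150,300,4,"s13c.png")
ci,im=shot("t13","top"); overlay(ci,im,215,305,160,230,8,"t13c.png")
```

```text
(no output)
```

View pics/s13c.png

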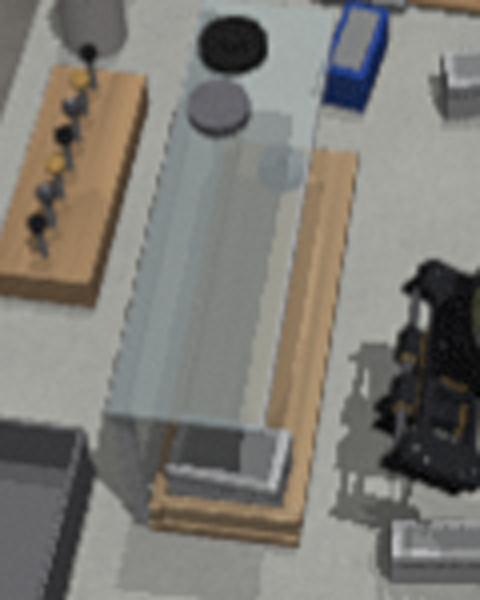

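View pics/t13c.png

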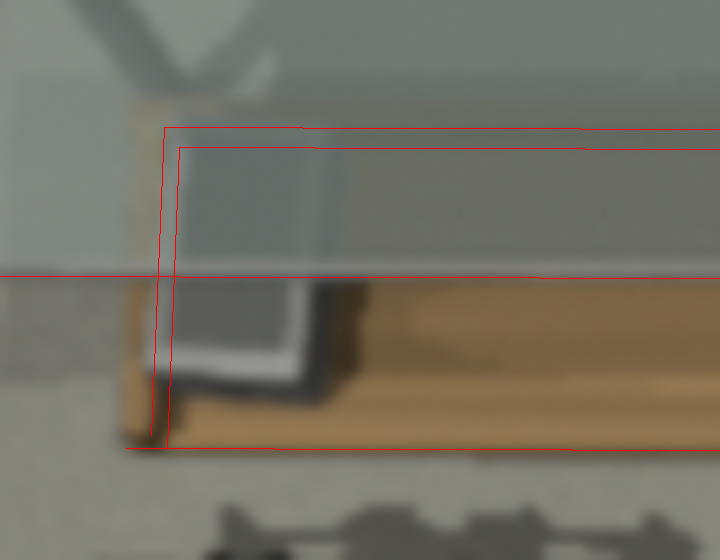

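Run:
```python
from h import *
import pickle
W=pickle.load(open("t13.pkl","rb"))
f=lambda p,z:toR(onz(W,ptop(p,215,160,8),z))
P=f([(146,374),(301,383),(328,131),(181,124)],.08);print(P)
im=cv2.imread("pics/t13.png"); v=im[165:200,225:270].astype(float)
v=np.clip((v-60)*3,0,255).astype(np.uint8); cv2.imwrite("pics/t13e.png",cv2.resize(v,None,fx=16,fy=16,interpolation=cv2.INTER_CUBIC))
```

```text
[[-47.19463856 196.72670399]
 [-50.47947805 138.95969179]
 [ 45.8713682  132.01052653]
 [ 48.55891115 187.55506816]]
```

View pics/t13e.png

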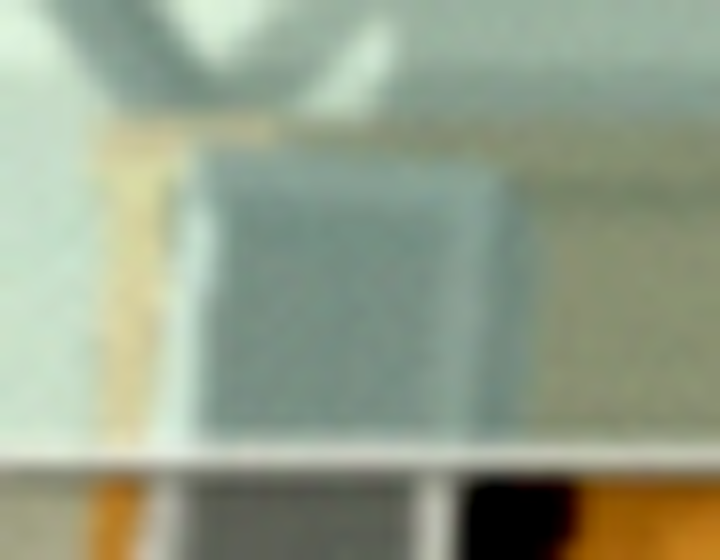

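```bash
python3 gor.py -110 156 90 -75 156 46 -58 156 46 -57 142 46
```

```text
now rack [-132.8344  146.4838] 131.46577586020254 F [ 0.4028 -0.0363 -0.0155] w 0.015109417921327096
[-110.0, 156.0, 90.0] tool d [0.0013 0.0082 0.0476]
[-75.0, 156.0, 46.0] tool d [-0.008  -0.0013  0.0556]
[-58.0, 156.0, 46.0] tool d [-0.0147  0.      0.0086]
[-57.0, 142.0, 46.0] tool d [-0.0011 -0.014   0.0001]
```

Call:
arm_command([
  {"gripper": 0,"dx": 0.0013,"dy": 0.0082,"dz": 0.0476,"spin": 0},
  {"gripper": 0,"dx": -0.004,"dy": -0.0006,"dz": 0.0278,"spin": 0},
  {"gripper": 0,"dx": -0.004,"dy": -0.0006,"dz": 0.0278,"spin": 0},
  {"gripper": 0,"dx": 0,"dy": 0,"dz": 0,"spin": 0},
  {"gripper": 0,"dx": -0.0075,"dy": 0,"dz": 0.0043,"spin": 0},
  {"gripper": 0,"dx": -0.005,"dy": 0,"dz": 0.0029,"spin": 0},
  {"gripper": 0,"dx": -0.0022,"dy": 0,"dz": 0.0014,"spin": 0},
  {"gripper": 0,"dx": 0,"dy": 0,"dz": 0,"spin": 0},
])

```text
time: 18.85
ee_pos: [0.5938, 0.1689, 0.047]
eef_rot: [-0.003, 0.965, 0.017, 0.261]
ft_force: [-11.6, -1.5, 6.7]
width: 0.0001
```

```bash
python3 gor.py -57 142 46
```

```text
now rack [-58.7142 156.3633] 47.008521363814886 F [-11.6336  -1.4752   6.7136] w 0.00013102055986997593
[-57.0, 142.0, 46.0] tool d [-0.0012 -0.0144  0.0014]
```

Contact at ~12 N. Drag toward −y.

Call:
arm_command([
  {"gripper": 0,"dx": 0,"dy": -0.003,"dz": 0,"spin": 0},
  {"gripper": 0,"dx": 0,"dy": -0.003,"dz": 0,"spin": 0},
  {"gripper": 0,"dx": 0,"dy": -0.003,"dz": 0,"spin": 0},
  {"gripper": 0,"dx": 0,"dy": -0.002,"dz": 0,"spin": 0},
  {"gripper": 0,"dx": 0,"dy": 0,"dz": 0,"spin": 0},
  {"gripper": 0,"dx": 0,"dy": 0,"dz": 0,"spin": 0},
  {"gripper": 0,"dx": 0.02,"dy": 0,"dz": -0.02,"spin": 0},
  {"gripper": 0,"dx": 0.02,"dy": 0,"dz": -0.03,"spin": 0},
])

```text
time: 19.85
ee_pos: [0.5343, 0.156, 0.069]
eef_rot: [-0.003, 0.965, 0.017, 0.261]
ft_force: [-0.6, 0.5, 1.1]
width: -0.0002
```

```bash
python3 gor.py -57 142 46
python3 - <<'E'
from h import *
ci,im=shot("w14"); crop(im,200,440,120,260,3,"w14c.png")
ci,im=shot("t14","top"); overlay(ci,im,215,305,160,230,8,"t14c.png")
E
```

```text
now rack [-118.4264  144.4597] 69.0493487898025 F [-0.5684  0.5399  1.0663] w -0.00021698682771512513
[-57.0, 142.0, 46.0] tool d [-0.0415 -0.0031  0.0508]
```

View pics/w14c.png

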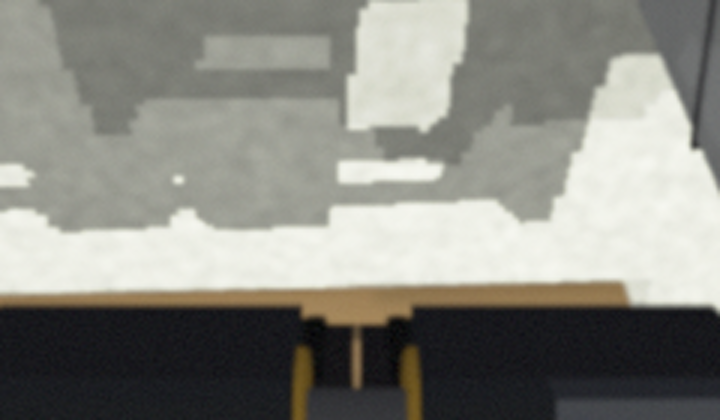

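View pics/t14c.png

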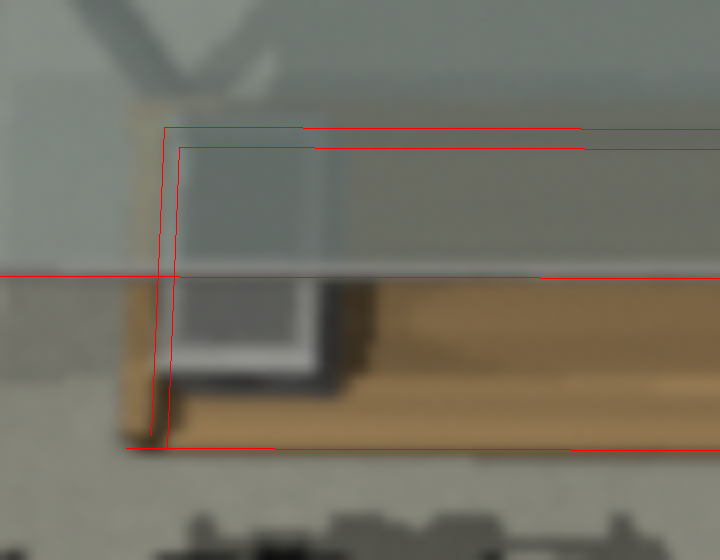

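```bash
python3 - <<'E'
from h import *
import pickle
W=pickle.load(open("t14.pkl","rb"))
f=lambda p,z:toR(onz(W,ptop(p,215,160,8),z))
P=f([(160,373),(317,374),(328,131),(181,124)],.08);print(P)
E
python3 gor.py -80 100 100 8 100 48 8 113 48 8 124 48
```

```text
[[-46.80742496 191.52797533]
 [-47.07579894 133.12767501]
 [ 45.8713682  132.01052653]
 [ 48.55891115 187.55506816]]
now rack [-119.2352  145.0328] 70.28054583165962 F [-0.4766  1.0606  0.0022] w 0.0003023415730699251
[-80.0, 100.0, 100.0] tool d [-0.0496 -0.0441 -0.007 ]
[8.0, 100.0, 48.0] tool d [-0.0496 -0.0017  0.0893]
[8.0, 113.0, 48.0] tool d [0.0002 0.013  0.0004]
[8.0, 124.0, 48.0] tool d [0.0002 0.011  0.0003]
```

Call:
arm_command([
  {"gripper": 0,"dx": -0.025,"dy": -0.022,"dz": -0.0035,"spin": 0},
  {"gripper": 0,"dx": -0.025,"dy": -0.022,"dz": -0.0035,"spin": 0},
  {"gripper": 0,"dx": -0.0165,"dy": -0.0006,"dz": 0.0298,"spin": 0},
  {"gripper": 0,"dx": -0.0165,"dy": -0.0006,"dz": 0.0298,"spin": 0},
  {"gripper": 0,"dx": -0.0165,"dy": -0.0006,"dz": 0.0297,"spin": 0},
  {"gripper": 0,"dx": 0,"dy": 0,"dz": 0,"spin": 0},
  {"gripper": 0,"dx": 0,"dy": 0.007,"dz": 0,"spin": 0},
  {"gripper": 0,"dx": 0,"dy": 0.006,"dz": 0,"spin": 0},
])

```text
time: 20.95
ee_pos: [0.6629, 0.127, 0.0483]
eef_rot: [-0.004, 0.965, 0.018, 0.262]
ft_force: [0.7, -0.1, -0.6]
width: 0.0003
```

```bash
python3 gor.py 8 125 48
```

```text
now rack [  9.6866 113.3704] 48.29813595107351 F [ 0.6985 -0.0964 -0.6289] w 0.0003410746168169595
[8.0, 125.0, 48.0] tool d [ 0.0018  0.0116 -0.0003]
```

Call:
arm_command([
  {"gripper": 0,"dx": 0,"dy": 0.003,"dz": 0,"spin": 0},
  {"gripper": 0,"dx": 0,"dy": 0.003,"dz": 0,"spin": 0},
  {"gripper": 0,"dx": 0,"dy": 0.002,"dz": 0,"spin": 0},
  {"gripper": 0,"dx": 0,"dy": 0.0015,"dz": 0,"spin": 0},
  {"gripper": 0,"dx": 0,"dy": 0.001,"dz": 0,"spin": 0},
  {"gripper": 0,"dx": 0,"dy": 0.001,"dz": 0,"spin": 0},
  {"gripper": 0,"dx": 0,"dy": 0.0,"dz": 0,"spin": 0},
  {"gripper": 0,"dx": 0,"dy": 0,"dz": 0,"spin": 0},
])

```text
time: 21.95
ee_pos: [0.6627, 0.1362, 0.0478]
eef_rot: [-0.003, 0.965, 0.017, 0.261]
ft_force: [-4.1, -5.4, 3.7]
width: 0.0005
```

```bash
python3 gor.py 8 125 48;python3 - <<'E'
from h import *
ci,im=shot("w15"); crop(im,150,550,60,340,2,"w15c.png")
E
```

```text
now rack [  9.6419 122.5339] 47.830264587807406 F [-4.0779 -5.425   3.6682] w 0.0004731593005485166
[8.0, 125.0, 48.0] tool d [ 0.0014  0.0025 -0.0009]
```

View pics/w15c.png

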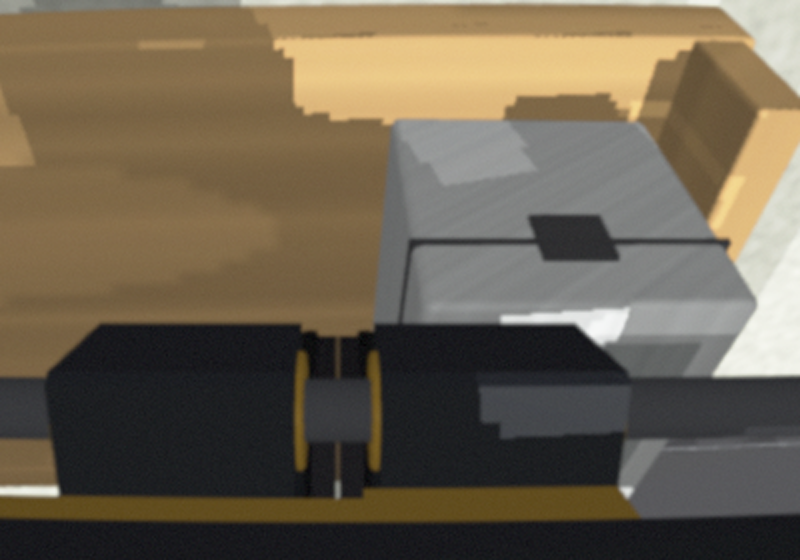

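Call:
arm_command([
  {"gripper": 0,"dx": 0,"dy": 0.001,"dz": 0,"spin": 0},
  {"gripper": 0,"dx": 0,"dy": 0.001,"dz": 0,"spin": 0},
  {"gripper": 0,"dx": 0,"dy": 0.001,"dz": 0,"spin": 0},
  {"gripper": 0,"dx": 0,"dy": 0.0005,"dz": 0,"spin": 0},
  {"gripper": 0,"dx": 0,"dy": 0,"dz": 0,"spin": 0},
  {"gripper": 0,"dx": 0,"dy": 0,"dz": 0,"spin": 0},
  {"gripper": 0,"dx": 0,"dy": 0.0,"dz": 0,"spin": 0},
  {"gripper": 0,"dx": 0,"dy": 0,"dz": 0,"spin": 0},
])

```text
time: 23.0
ee_pos: [0.6627, 0.1408, 0.048]
eef_rot: [-0.003, 0.965, 0.017, 0.261]
ft_force: [-3.5, -3.6, 2.5]
width: 0.0003
```

```bash
python3 gor.py 8 125 48;python3 - <<'E'
from h import *
ci,im=shot("w16"); crop(im,150,550,60,340,2,"w16c.png")
E
```

```text
now rack [  9.7473 127.1298] 48.042384835862066 F [-3.5211 -3.6436  2.4663] w 0.0003153555783519977
[8.0, 125.0, 48.0] tool d [ 0.0015 -0.0021 -0.0009]
```

View pics/w16c.png

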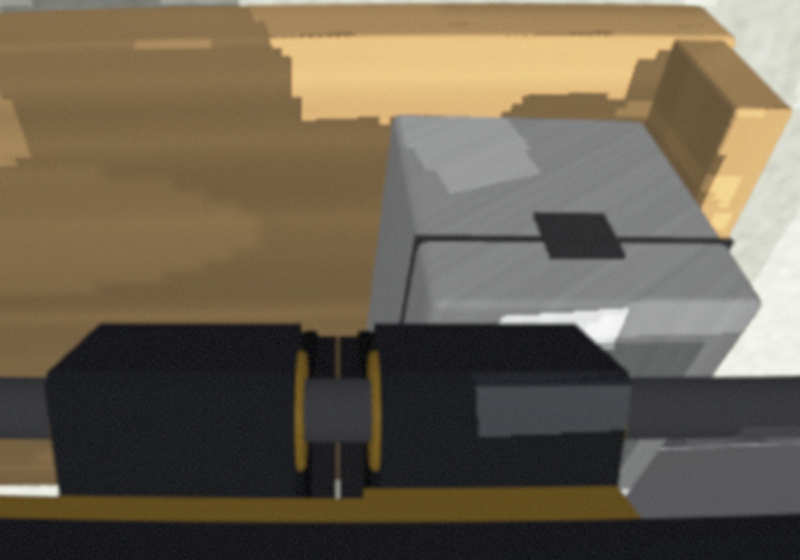

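Run:
```python
from h import *
from bench import *
np.set_printoptions(precision=4,suppress=True)
s=read_state();M=R.from_quat(s['eef_rot']).as_matrix();p=s['ee_pos']
p=p+M@np.array([0,-.006,-.12]);print(p)
B=np.array([.40,-.309,.16]);print('to B',M.T@(B-p))
Ms=M@R.from_euler('z',-16.6,degrees=True).as_matrix();print("after spin y",Ms[:,1],np.arctan2(-Ms[0,1],Ms[1,1]),'z',Ms[:,2])
from bench import cams
print(onz(cams.camera_info("top"),[(394,200),(428,200),(426,220),(393,215)],.06)[:,:2])
```

```text
[0.6023 0.1306 0.1514]
to B [ 0.169  -0.436  -0.1248]
after spin y [-0.2611  0.9586 -0.114 ] 0.26592515301084074 z [ 0.5045  0.0348 -0.8627]
[[ 0.6365 -0.2723]
 [ 0.6384 -0.3757]
 [ 0.5769 -0.3679]
 [ 0.5904 -0.2687]]
```

Call:
arm_command([
  {"gripper": 0,"dx": 0,"dy": -0.006,"dz": 0,"spin": 0},
  {"gripper": 0,"dx": 0,"dy": 0,"dz": -0.06,"spin": 0},
  {"gripper": 100,"dx": 0,"dy": 0,"dz": -0.06,"spin": 0},
  {"gripper": 100,"dx": 0.0188,"dy": -0.0484,"dz": -0.0139,"spin": 0},
  {"gripper": 100,"dx": 0.0188,"dy": -0.0484,"dz": -0.0139,"spin": 0},
  {"gripper": 100,"dx": 0.0188,"dy": -0.0484,"dz": -0.0139,"spin": 0},
  {"gripper": 100,"dx": 0.0188,"dy": -0.0484,"dz": -0.0139,"spin": 0},
  {"gripper": 100,"dx": 0.0188,"dy": -0.0484,"dz": -0.0139,"spin": 0},
])

```text
time: 24.05
ee_pos: [0.4896, -0.1145, 0.157]
eef_rot: [-0.004, 0.965, 0.017, 0.263]
ft_force: [1.2, -1.0, 1.1]
width: 0.0526
```

Call:
arm_command([
  {"gripper": 100,"dx": 0.0188,"dy": -0.0484,"dz": -0.0139,"spin": 0},
  {"gripper": 100,"dx": 0.0188,"dy": -0.0484,"dz": -0.0139,"spin": 0},
  {"gripper": 100,"dx": 0.0188,"dy": -0.0484,"dz": -0.0139,"spin": 0},
  {"gripper": 100,"dx": 0.0188,"dy": -0.0484,"dz": -0.0139,"spin": 0},
  {"gripper": 100,"dx": 0,"dy": 0,"dz": 0,"spin": -8.3},
  {"gripper": 100,"dx": 0,"dy": 0,"dz": 0,"spin": -8.3},
  {"gripper": 100,"dx": 0,"dy": 0,"dz": 0,"spin": 0},
  {"gripper": 100,"dx": 0,"dy": 0,"dz": 0,"spin": 0},
])

```text
time: 25.05
ee_pos: [0.4003, -0.3082, 0.1604]
eef_rot: [-0.141, 0.954, -0.02, 0.262]
ft_force: [0.4, 0.1, 0.0]
width: 0.0871
```

```bash
python3 st.py; python3 go.py .4543 -.3093 .042 g
python3 - <<'E'
from h import *
ci,im=shot("w17")
ci,im=shot("t17","top"); overlay(ci,im,215,305,160,230,8,"t17c.png")
E
```

```text
25.05 [ 0.4003 -0.3082  0.1604] z [ 0.5056  0.0355 -0.862 ] y [-0.2593  0.9592 -0.1126] w 0.08710888422009375 F [0.4478 0.1295 0.0121]
[-0.4082 -0.4303  1.103   2.2138  0.0132  0.7428  2.5882]
tool d [ 0.0144 -0.0018  0.1481] norm 0.14876351963089549
```

View pics/w17.png

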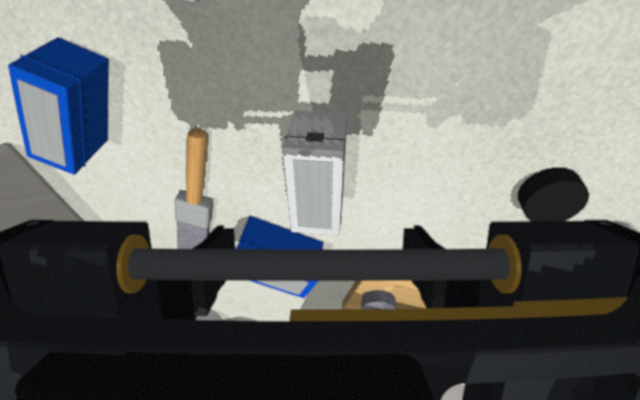

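View pics/t17c.png

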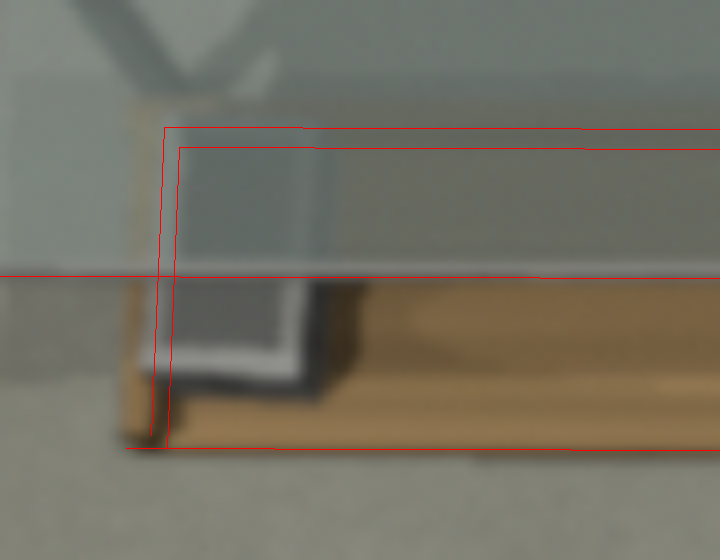

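Run:
```python
from h import *
import pickle
W=pickle.load(open("w17.pkl","rb"))
P=onz(W,[(284.5,153),(342.5,154),(337.5,237),(292.5,231)],.06);print(P,tinfit(P))
crop(cv2.imread("pics/w17.png"),240,380,100,250,4,"w17c.png")
```

```text
[[ 0.42742542 -0.33981723  0.06      ]
 [ 0.41291265 -0.29696047  0.06      ]
 [ 0.50884677 -0.27089961  0.06      ]
 [ 0.51738549 -0.31420627  0.06      ]] (array([ 0.46664258, -0.30547089]), np.float64(0.2711194142407045), np.float64(0.09647101065330309), np.float64(0.04459682116823654))
```

View pics/w17c.png

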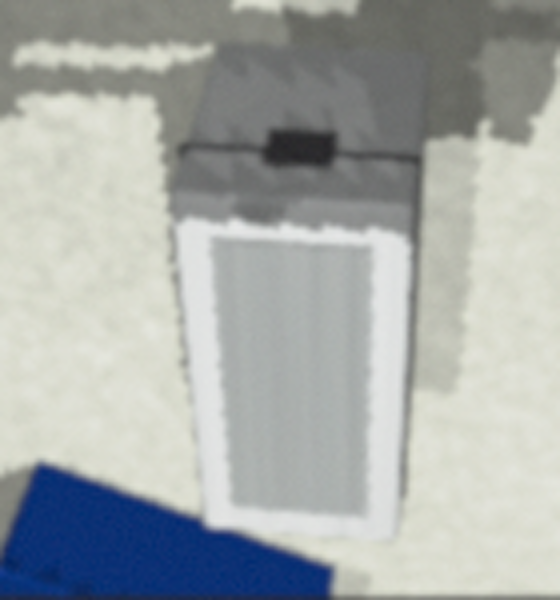

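Call:
arm_command([
  {"gripper": 100,"dx": 0.003,"dy": -0.0004,"dz": 0.03,"spin": 0},
  {"gripper": 100,"dx": 0.003,"dy": -0.0004,"dz": 0.03,"spin": 0},
  {"gripper": 80,"dx": 0.003,"dy": -0.0004,"dz": 0.03,"spin": 0},
  {"gripper": 75,"dx": 0.003,"dy": -0.0003,"dz": 0.03,"spin": 0},
  {"gripper": 70,"dx": 0.0024,"dy": -0.0003,"dz": 0.028,"spin": 0},
  {"gripper": 45,"dx": 0,"dy": 0,"dz": 0,"spin": 0},
  {"gripper": 45,"dx": 0,"dy": 0,"dz": 0,"spin": 0},
  {"gripper": 45,"dx": 0,"dy": 0,"dz": 0,"spin": 0},
], grip_force=10)

```text
time: 26.15
ee_pos: [0.4306, -0.2707, 0.0728]
eef_rot: [-0.136, 0.955, -0.04, 0.26]
ft_force: [1.1, -0.4, 0.5]
width: 0.0422
```

```bash
python3 st.py; python3 go.py .4543 -.3093 .042 g
```

```text
26.15 [ 0.4306 -0.2707  0.0728] z [ 0.5081 -0.0061 -0.8613] y [-0.2388  0.9598 -0.1477] w 0.04215663728855202 F [ 1.0534 -0.3915  0.487 ]
[-0.693  -0.3119  1.3387  2.3473 -0.0595  0.4433  2.6024]
tool d [ 0.0062 -0.0381  0.0575] norm 0.0692915145470818
```

Call:
arm_command([
  {"gripper": 100,"dx": 0,"dy": 0,"dz": -0.04,"spin": 5},
  {"gripper": 100,"dx": 0,"dy": 0,"dz": -0.02,"spin": 5},
  {"gripper": 100,"dx": 0,"dy": 0,"dz": 0,"spin": 6.6},
  {"gripper": 100,"dx": 0,"dy": -0.01,"dz": 0,"spin": 0},
  {"gripper": 100,"dx": 0,"dy": -0.01,"dz": 0,"spin": 0},
  {"gripper": 100,"dx": 0,"dy": -0.01,"dz": 0,"spin": 0},
  {"gripper": 100,"dx": 0,"dy": -0.008,"dz": 0,"spin": 0},
  {"gripper": 100,"dx": 0,"dy": 0,"dz": 0,"spin": 0},
])

```text
time: 27.15
ee_pos: [0.4093, -0.3084, 0.1123]
eef_rot: [-0.012, 0.964, -0.005, 0.264]
ft_force: [-0.6, -0.1, 0.1]
width: 0.087
```

```bash
python3 st.py; python3 go.py .4543 -.3093 .042 g
```

```text
27.15 [ 0.4093 -0.3084  0.1123] z [ 0.5099 -0.0034 -0.8602] y [-0.0207  0.9997 -0.0162] w 0.0870263817753796 F [-0.6317 -0.1223  0.067 ]
[-0.4667 -0.3027  1.2051  2.2793 -0.1496  0.5824  2.4846]
tool d [-0.0028 -0.0007  0.1021] norm 0.10218421730832758
```

Call:
arm_command([
  {"gripper": 100,"dx": -0.0006,"dy": 0,"dz": 0.021,"spin": 0},
  {"gripper": 100,"dx": -0.0006,"dy": 0,"dz": 0.021,"spin": 0},
  {"gripper": 100,"dx": -0.0006,"dy": 0,"dz": 0.02,"spin": 0},
  {"gripper": 100,"dx": -0.0006,"dy": 0,"dz": 0.02,"spin": 0},
  {"gripper": 100,"dx": -0.0004,"dy": 0,"dz": 0.02,"spin": 0},
  {"gripper": 100,"dx": 0,"dy": 0,"dz": 0,"spin": 0},
  {"gripper": 100,"dx": 0,"dy": 0,"dz": 0,"spin": 0},
  {"gripper": 100,"dx": 0,"dy": 0,"dz": 0,"spin": 0},
])

```text
time: 28.15
ee_pos: [0.4372, -0.2754, 0.0668]
eef_rot: [-0.007, 0.965, -0.021, 0.262]
ft_force: [0.9, -0.2, 0.9]
width: 0.0868
```

```bash
python3 st.py; python3 go.py .4543 -.3093 .042 g
```

```text
28.15 [ 0.4372 -0.2754  0.0668] z [ 0.5066 -0.037  -0.8614] y [-0.0017  0.999  -0.0439] w 0.08681968019719809 F [ 0.9004 -0.2171  0.9381]
[-0.6701 -0.1567  1.3389  2.3502 -0.3812  0.4144  2.6026]
tool d [-0.0014 -0.0328  0.05  ] norm 0.05983310938688247
```

Run:
```python
from h import *
from bench import *
np.set_printoptions(precision=4,suppress=True)
s=read_state();M=R.from_quat(s['eef_rot']).as_matrix();p=s['ee_pos']
for B in [(.42,-.30,.2),(.56,-.46,.3)]:
    B=np.array(B);print(B,M.T@(B-p),np.linalg.norm(B-p));p=B
```

```text
[ 0.42 -0.3   0.2 ] [-0.052  -0.0304 -0.1225] 0.13653129729777727
[ 0.56 -0.46  0.3 ] [-0.1675 -0.1645 -0.0093] 0.23494680248941466
```

Call:
arm_command([
  {"gripper": 100,"dx": -0.0173,"dy": -0.01,"dz": -0.0408,"spin": 0},
  {"gripper": 100,"dx": -0.0173,"dy": -0.01,"dz": -0.0408,"spin": 0},
  {"gripper": 100,"dx": -0.0173,"dy": -0.01,"dz": -0.0408,"spin": 0},
  {"gripper": 100,"dx": -0.033,"dy": -0.033,"dz": -0.002,"spin": 0},
  {"gripper": 100,"dx": -0.033,"dy": -0.033,"dz": -0.002,"spin": 0},
  {"gripper": 100,"dx": -0.033,"dy": -0.033,"dz": -0.002,"spin": 0},
  {"gripper": 100,"dx": -0.033,"dy": -0.033,"dz": -0.002,"spin": 0},
  {"gripper": 100,"dx": -0.033,"dy": -0.033,"dz": -0.002,"spin": 0},
])

```text
time: 29.15
ee_pos: [0.5083, -0.3969, 0.2521]
eef_rot: [-0.012, 0.964, -0.041, 0.262]
ft_force: [-0.1, -0.0, 1.3]
width: 0.0873
```

```bash
python3 st.py
```

```text
29.15 [ 0.5083 -0.3969  0.2521] z [ 0.5065 -0.0733 -0.8591] y [-0.0014  0.9963 -0.0858] w 0.08730654801372917 F [-0.1349 -0.0303  1.264 ]
[ 0.1873  0.0475  0.5883  1.8476 -0.4453  0.8535  2.5921]
```

Call:
arm_command([
  {"gripper": 100,"dx": -0.035,"dy": -0.03,"dz": -0.01,"spin": 0},
  {"gripper": 100,"dx": -0.035,"dy": -0.03,"dz": -0.01,"spin": 0},
  {"gripper": 100,"dx": -0.035,"dy": -0.03,"dz": -0.01,"spin": 0},
  {"gripper": 100,"dx": -0.035,"dy": -0.03,"dz": -0.01,"spin": 0},
  {"gripper": 100,"dx": 0,"dy": 0,"dz": 0,"spin": 0},
  {"gripper": 100,"dx": 0,"dy": 0,"dz": 0,"spin": 0},
  {"gripper": 100,"dx": 0,"dy": 0,"dz": 0,"spin": 0},
  {"gripper": 100,"dx": 0,"dy": 0,"dz": 0,"spin": 0},
])

```text
time: 30.15
ee_pos: [0.6076, -0.5073, 0.3671]
eef_rot: [-0.011, 0.964, -0.041, 0.262]
ft_force: [-0.1, 0.4, 0.0]
width: 0.0866
```

```bash
python3 st.py; python3 go.py .425 -.309 .11
```

```text
30.15 [ 0.6076 -0.5073  0.3671] z [ 0.5066 -0.0739 -0.859 ] y [ 0.0001  0.9963 -0.0856] w 0.08655657337192325 F [-0.1209  0.3622  0.0466]
[ 0.3899  0.3748  0.5384  1.2669 -0.5806  1.1695  2.5801]
tool d [0.2786 0.2196 0.1138] norm 0.3725453964902667
```

Call:
arm_command([
  {"gripper": 100,"dx": 0.0398,"dy": 0.0314,"dz": 0.0163,"spin": 0},
  {"gripper": 100,"dx": 0.0398,"dy": 0.0314,"dz": 0.0163,"spin": 0},
  {"gripper": 100,"dx": 0.0398,"dy": 0.0314,"dz": 0.0163,"spin": 0},
  {"gripper": 100,"dx": 0.0398,"dy": 0.0314,"dz": 0.0163,"spin": 0},
  {"gripper": 100,"dx": 0.0398,"dy": 0.0314,"dz": 0.0163,"spin": 0},
  {"gripper": 100,"dx": 0.0398,"dy": 0.0314,"dz": 0.0163,"spin": 0},
  {"gripper": 100,"dx": 0.0398,"dy": 0.0314,"dz": 0.0163,"spin": 0},
  {"gripper": 100,"dx": 0,"dy": 0,"dz": 0,"spin": 0},
])

```text
time: 31.15
ee_pos: [0.4761, -0.371, 0.18]
eef_rot: [-0.007, 0.965, -0.037, 0.259]
ft_force: [0.0, 0.0, -0.4]
width: 0.0867
```

```bash
python3 st.py; python3 go.py .458 -.308 .042 g
```

```text
31.15 [ 0.4761 -0.371   0.18  ] z [ 0.5006 -0.0683 -0.863 ] y [ 0.006   0.9971 -0.0754] w 0.08672708479134233 F [ 0.0206  0.0309 -0.4133]
[ 1.2502  0.074  -0.5049  1.9739 -0.4118  0.7028  2.6019]
tool d [0.0826 0.0731 0.1245] norm 0.16628637612403532
```

Call:
arm_command([
  {"gripper": 100,"dx": 0,"dy": 0,"dz": 0,"spin": 8},
  {"gripper": 100,"dx": 0,"dy": 0,"dz": 0,"spin": 4},
  {"gripper": 100,"dx": 0.024,"dy": 0.0145,"dz": 0.012,"spin": 0},
  {"gripper": 100,"dx": 0.024,"dy": 0.0145,"dz": 0.012,"spin": 0},
  {"gripper": 100,"dx": 0.024,"dy": 0.0145,"dz": 0.012,"spin": 0},
  {"gripper": 100,"dx": 0.022,"dy": 0.0142,"dz": 0.012,"spin": 0},
  {"gripper": 100,"dx": 0,"dy": 0,"dz": 0,"spin": 0},
  {"gripper": 100,"dx": 0,"dy": 0,"dz": 0,"spin": 0},
])

```text
time: 32.15
ee_pos: [0.4347, -0.3016, 0.0953]
eef_rot: [0.092, 0.96, -0.011, 0.263]
ft_force: [0.0, 0.8, 0.7]
width: 0.0868
```

```bash
python3 st.py; python3 go.py .458 -.308 .042 g
```

```text
32.15 [ 0.4347 -0.3016  0.0953] z [ 0.5034 -0.0688 -0.8613] y [0.1824 0.9828 0.0282] w 0.08682521561468988 F [0.0386 0.827  0.7249]
[ 1.2347  0.0156 -0.528   2.2371 -0.5867  0.5049  2.5513]
tool d [ 0.0062 -0.0035  0.0768] norm 0.07711120679392366
```

Call:
arm_command([
  {"gripper": 100,"dx": 0.002,"dy": -0.001,"dz": 0.02,"spin": 1},
  {"gripper": 100,"dx": 0.002,"dy": -0.001,"dz": 0.02,"spin": 1},
  {"gripper": 100,"dx": 0.0015,"dy": -0.001,"dz": 0.02,"spin": 0},
  {"gripper": 100,"dx": 0.0005,"dy": -0.0005,"dz": 0.017,"spin": 0},
  {"gripper": 60,"dx": 0,"dy": 0,"dz": 0,"spin": 0},
  {"gripper": 40,"dx": 0,"dy": 0,"dz": 0,"spin": 0},
  {"gripper": 40,"dx": 0,"dy": 0,"dz": 0,"spin": 0},
  {"gripper": 40,"dx": 0,"dy": 0,"dz": 0,"spin": 0},
], grip_force=20)

```text
time: 33.15
ee_pos: [0.4663, -0.3083, 0.0247]
eef_rot: [0.109, 0.959, -0.006, 0.263]
ft_force: [0.3, -0.2, 0.3]
width: 0.0546
```

```bash
python3 st.py; python3 go.py .458 -.308 .042 g
python3 - <<'E'
from h import *
ci,im=shot("w18"); crop(im,200,440,100,320,3,"w18c.png")
E
```

```text
33.15 [ 0.4663 -0.3083  0.0247] z [ 0.5022 -0.068  -0.8621] y [0.2122 0.9761 0.0466] w 0.05457774998407863 F [ 0.2715 -0.1689  0.3475]
[ 1.1727  0.2296 -0.534   2.2174 -0.5225  0.3018  2.4893]
tool d [-0.0017 -0.0007 -0.0004] norm 0.001892699428347761
```

View pics/w18c.png

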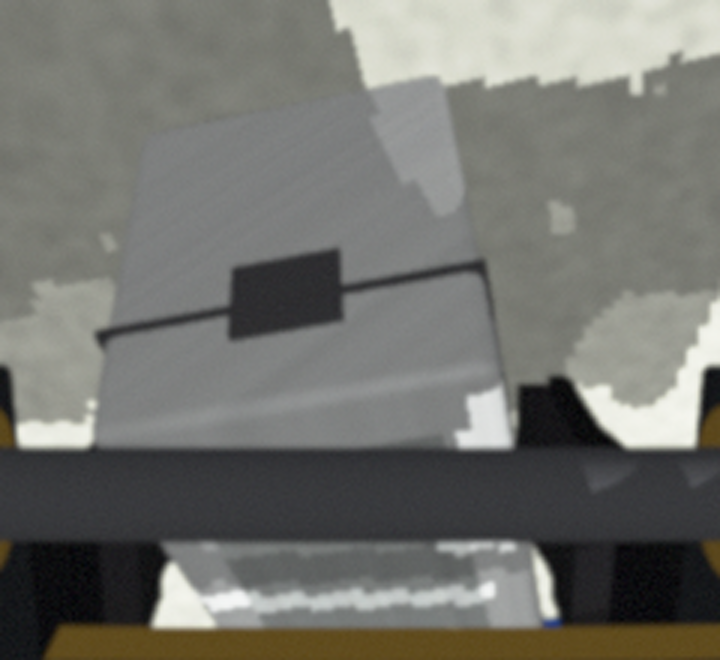

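Call:
arm_command([
  {"gripper": 40,"dx": 0,"dy": 0,"dz": 0,"spin": 0},
  {"gripper": 40,"dx": 0,"dy": 0,"dz": 0,"spin": 0},
  {"gripper": 40,"dx": 0,"dy": 0,"dz": 0,"spin": 0},
  {"gripper": 40,"dx": -0.005,"dy": 0,"dz": -0.0086,"spin": 0},
  {"gripper": 40,"dx": -0.005,"dy": 0,"dz": -0.0086,"spin": 0},
  {"gripper": 40,"dx": -0.005,"dy": 0,"dz": -0.0086,"spin": 0},
  {"gripper": 40,"dx": -0.005,"dy": 0,"dz": -0.0086,"spin": 0},
  {"gripper": 40,"dx": -0.005,"dy": 0,"dz": -0.0086,"spin": 0},
], grip_force=30)

```text
time: 34.2
ee_pos: [0.4656, -0.3104, 0.0745]
eef_rot: [0.109, 0.959, -0.005, 0.262]
ft_force: [0.3, -0.1, -2.8]
width: 0.0499
```

```bash
python3 st.py
python3 - <<'E'
from h import *
ci,im=shot("w19"); crop(im,200,440,100,320,3,"w19c.png")
E
```

```text
34.2 [ 0.4656 -0.3104  0.0745] z [ 0.5019 -0.0676 -0.8623] y [0.2122 0.9761 0.047 ] w 0.049906252315138525 F [ 0.3286 -0.0857 -2.8467]
[ 1.1708  0.1221 -0.5161  2.1884 -0.5027  0.4308  2.4313]
```

View pics/w19c.png

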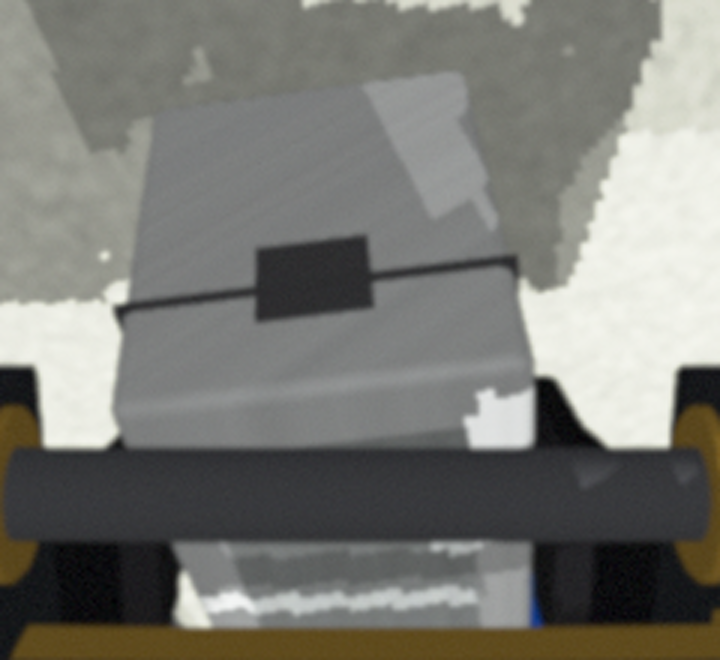

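```bash
cat > plan.py <<'E'
# plan.py spin0 ; world waypoints, after applying spin first in tool frame
import sys
from h import *
from bench import *
np.set_printoptions(precision=4,suppress=True)
def plan(way,spin=0,rack=False):
    s=read_state();M=R.from_quat(s['eef_rot']).as_matrix();p=s['ee_pos']
    print('now',p,'rack',toR(p)[0],'F',s['ft_force'],'w',s['width'])
    M=M@R.from_euler('z',spin,degrees=True).as_matrix()
    print('y',M[:,1],'yaw',np.arctan2(-M[0,1],M[1,1]),'z',M[:,2])
    for B in way:
        B=np.array(rk(*B) if rack else B);d=M.T@(B-p);print(B,'d',d,'n',np.linalg.norm(d));p=B
    return M
E
python3 - <<'E'
from plan import *
plan([(.47,-.30,.135),(.515,.098,.135),rk(-125,87,70),rk(-2,87,58),rk(0,87,47)],-8.4)
E
```

```text
now [ 0.4661 -0.3109  0.0758] rack [-194.0353 -321.3762] F [ 1.6546 -0.8789 -2.1413] w 0.049972875812369096
y [ 0.0877  0.9957 -0.0283] yaw -0.08780392481770319 z [ 0.5029 -0.0688 -0.8616]
[ 0.47  -0.3    0.135] d [-0.0327  0.0096 -0.0498] n 0.06031704716616269
[0.515 0.098 0.135] d [-0.0143  0.4003 -0.0047] n 0.40053589102601034
[0.5286 0.0985 0.07  ] d [0.0213 0.0035 0.0628] n 0.06641426094354459
[0.6516 0.1005 0.058 ] d [-0.0996  0.0131  0.072 ] n 0.12358397954427593
[0.6536 0.1005 0.047 ] d [0.0039 0.0005 0.0105] n 0.011180339887498938
```

Call:
arm_command([
  {"gripper": 40,"dx": -0.0163,"dy": 0.005,"dz": -0.025,"spin": 0},
  {"gripper": 40,"dx": -0.0163,"dy": 0.005,"dz": -0.025,"spin": 0},
  {"gripper": 40,"dx": 0,"dy": 0,"dz": 0,"spin": -8.4},
  {"gripper": 40,"dx": -0.0018,"dy": 0.05,"dz": -0.0006,"spin": 0},
  {"gripper": 40,"dx": -0.0018,"dy": 0.05,"dz": -0.0006,"spin": 0},
  {"gripper": 40,"dx": -0.0018,"dy": 0.05,"dz": -0.0006,"spin": 0},
  {"gripper": 40,"dx": -0.0018,"dy": 0.05,"dz": -0.0006,"spin": 0},
  {"gripper": 40,"dx": -0.0018,"dy": 0.05,"dz": -0.0006,"spin": 0},
])

```text
time: 35.25
ee_pos: [0.498, -0.0535, 0.1342]
eef_rot: [0.038, 0.964, -0.025, 0.261]
ft_force: [0.9, 0.4, -2.3]
width: 0.0499
```

Call:
arm_command([
  {"gripper": 40,"dx": -0.0018,"dy": 0.05,"dz": -0.0006,"spin": 0},
  {"gripper": 40,"dx": -0.0018,"dy": 0.05,"dz": -0.0006,"spin": 0},
  {"gripper": 40,"dx": -0.0018,"dy": 0.04,"dz": -0.0006,"spin": 0},
  {"gripper": 40,"dx": 0,"dy": 0.01,"dz": 0,"spin": 0},
  {"gripper": 40,"dx": 0.0107,"dy": 0.0018,"dz": 0.0314,"spin": 0},
  {"gripper": 40,"dx": 0.0106,"dy": 0.0017,"dz": 0.0314,"spin": 0},
  {"gripper": 40,"dx": 0,"dy": 0,"dz": 0,"spin": 0},
  {"gripper": 40,"dx": 0,"dy": 0,"dz": 0,"spin": 0},
])

```text
time: 36.25
ee_pos: [0.5038, 0.0813, 0.1048]
eef_rot: [0.045, 0.97, -0.037, 0.236]
ft_force: [0.0, -0.7, -2.8]
width: 0.05
```

```bash
python3 st.py
python3 - <<'E'
from plan import *
plan([rk(-125,87,70),rk(-2,87,58),rk(0,87,47)])
ci,im=shot("w20"); crop(im,150,550,20,320,2,"w20c.png")
ci,im=shot("t20","top"); overlay(ci,im,215,335,160,250,6,"t20c.png")
E
```

```text
36.25 [0.5038 0.0813 0.1048] z [ 0.4554 -0.0926 -0.8854] y [ 0.105   0.9932 -0.0499] w 0.049980346904144934 F [ 0.0225 -0.7317 -2.8444]
[ 1.0815 -0.1436 -1.4166  2.2319  0.2181  0.5281  0.9481]
now [0.5038 0.0813 0.1048] rack [-150.0895   70.1909] F [ 0.0225 -0.7317 -2.8444] w 0.049980346904144934
y [ 0.105   0.9932 -0.0499] yaw -0.10532012569866432 z [ 0.4554 -0.0926 -0.8854]
[0.5286 0.0985 0.07  ] d [-0.0047  0.0214  0.0405] n 0.04604992008151751
[0.6516 0.1005 0.058 ] d [-0.103   0.0155  0.0665] n 0.12358397954427595
[0.6536 0.1005 0.047 ] d [0.0033 0.0008 0.0106] n 0.011180339887498942
```

View pics/w20c.png

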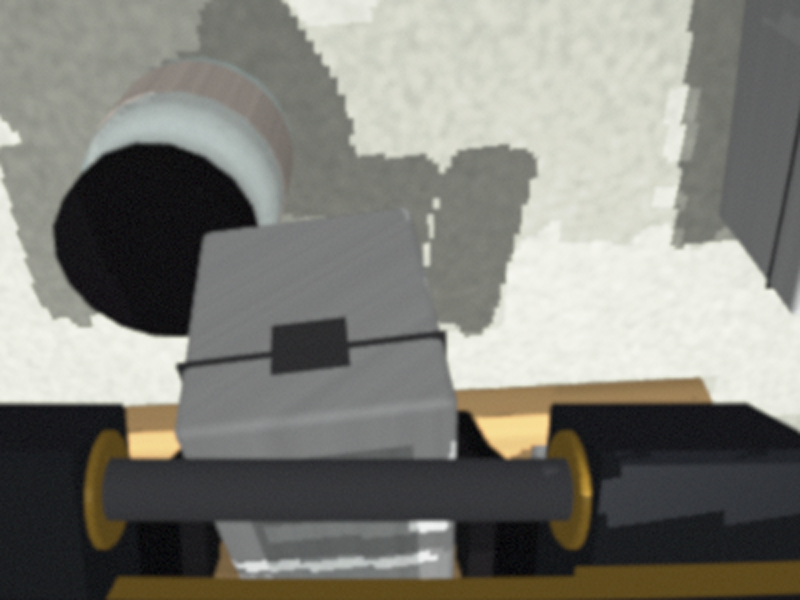

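View pics/t20c.png

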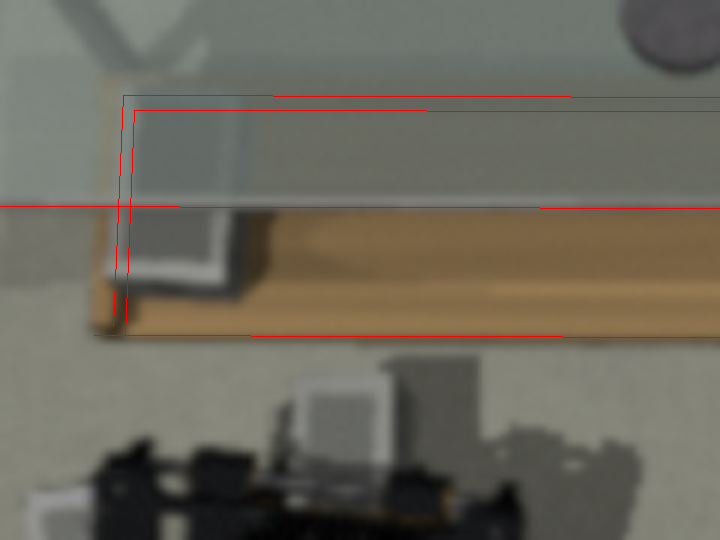

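Call:
arm_command([
  {"gripper": 40,"dx": -0.01,"dy": 0.021,"dz": 0.0,"spin": 0},
  {"gripper": 40,"dx": -0.01,"dy": 0.0015,"dz": 0.02,"spin": 0},
  {"gripper": 40,"dx": -0.015,"dy": 0.002,"dz": 0.02,"spin": 0},
  {"gripper": 40,"dx": -0.0145,"dy": 0.0024,"dz": 0.01,"spin": 0},
  {"gripper": 40,"dx": -0.0145,"dy": 0.0024,"dz": 0.01,"spin": 0},
  {"gripper": 40,"dx": 0,"dy": 0,"dz": 0,"spin": 0},
  {"gripper": 40,"dx": 0,"dy": 0,"dz": 0,"spin": 0},
  {"gripper": 40,"dx": 0,"dy": 0,"dz": 0,"spin": 0},
])

```text
time: 37.35
ee_pos: [0.5789, 0.0956, 0.0809]
eef_rot: [0.043, 0.971, -0.039, 0.23]
ft_force: [-0.2, -0.6, -2.2]
width: 0.0501
```

```bash
python3 st.py
python3 - <<'E'
from plan import *
plan([rk(-2,87,58),rk(0,87,47)])
ci,im=shot("t21","top"); overlay(ci,im,215,335,160,250,6,"t21c.png")
E
```

```text
37.35 [0.5789 0.0956 0.0809] z [ 0.444  -0.0952 -0.8909] y [ 0.1014  0.9933 -0.0556] w 0.050092464045969266 F [-0.232  -0.6385 -2.2323]
[ 0.7057  0.3698 -1.2129  2.0729  0.9783  0.7662  0.387 ]
now [0.5789 0.0956 0.0809] rack [-74.7903  83.2684] F [-0.232  -0.6385 -2.2323] w 0.050092464045969266
y [ 0.1014  0.9933 -0.0556] yaw -0.10169329360241706 z [ 0.444  -0.0952 -0.8909]
[0.6516 0.1005 0.058 ] d [-0.0541  0.0135  0.0522] n 0.07639281839123442
[0.6536 0.1005 0.047 ] d [0.0032 0.0008 0.0107] n 0.011180339887498938
```

View pics/t21c.png

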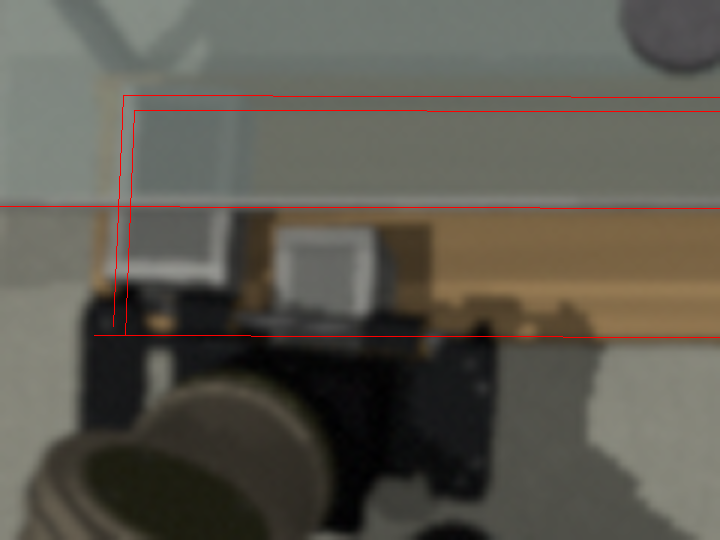

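Run:
```python
from plan import *
plan([rk(-30,86,58),rk(-28,86,48)])
```

```text
now [0.579  0.0956 0.0808] rack [-74.7085  83.2941] F [ 0.0955 -0.3932 -2.9869] w 0.05032978139952194
y [ 0.1013  0.9933 -0.0555] yaw -0.10166921342607468 z [ 0.4441 -0.0951 -0.8909]
[0.6236 0.099  0.058 ] d [-0.0292  0.0092  0.0399] n 0.05027767830765429
[0.6256 0.099  0.048 ] d [0.0027 0.0008 0.0098] n 0.01019803902718558
```

Call:
arm_command([
  {"gripper": 40,"dx": -0.0146,"dy": 0.0046,"dz": 0.02,"spin": 0},
  {"gripper": 40,"dx": -0.0146,"dy": 0.0046,"dz": 0.02,"spin": 0},
  {"gripper": 40,"dx": 0.0014,"dy": 0.0004,"dz": 0.0049,"spin": 0},
  {"gripper": 40,"dx": 0.0013,"dy": 0.0004,"dz": 0.0049,"spin": 0},
  {"gripper": 40,"dx": 0,"dy": 0,"dz": 0,"spin": 0},
  {"gripper": 69,"dx": 0,"dy": 0,"dz": 0,"spin": 0},
  {"gripper": 69,"dx": 0,"dy": 0,"dz": 0,"spin": 0},
  {"gripper": 69,"dx": 0,"dy": 0,"dz": 0,"spin": 0},
])

```text
time: 38.4
ee_pos: [0.626, 0.0992, 0.0476]
eef_rot: [0.043, 0.971, -0.038, 0.23]
ft_force: [-0.4, 0.6, -0.6]
width: 0.0595
```

```bash
python3 st.py
python3 - <<'E'
from plan import *
plan([rk(-90,86,75),rk(-90,86,48),rk(-70,86,48)])
ci,im=shot("w22"); crop(im,150,550,20,320,2,"w22c.png")
E
```

```text
38.4 [0.626  0.0992 0.0476] z [ 0.4439 -0.0946 -0.8911] y [ 0.1014  0.9933 -0.055 ] w 0.05948131406376019 F [-0.4004  0.5904 -0.5723]
[ 0.5611  0.5182 -1.0774  1.9851  1.1263  0.7893  0.3187]
now [0.626  0.0992 0.0476] rack [-27.6095  86.1131] F [-0.4004  0.5904 -0.5723] w 0.05948131406376019
y [ 0.1014  0.9933 -0.055 ] yaw -0.10173341906118635 z [ 0.4439 -0.0946 -0.8911]
[0.5636 0.098  0.075 ] d [ 0.0431 -0.0089 -0.052 ] n 0.06813004162368465
[0.5636 0.098  0.048 ] d [0.0122 0.0015 0.0241] n 0.027
[0.5836 0.0984 0.048 ] d [-0.0178  0.0023  0.0088] n 0.02000000000000004
```

View pics/w22c.png

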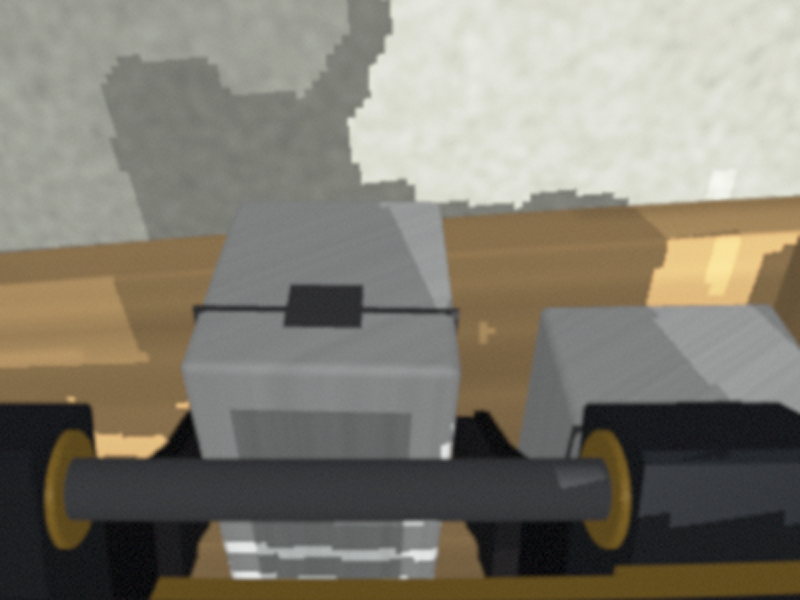

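Run:
```python
from h import *
import pickle
W=pickle.load(open("w22.pkl","rb"))
f=lambda p:toR(onz(W,ptop(p,150,20,2),.02))
for n,q in [("mid",[(237,204),(441,205)]),("wide",[(542,310),(770,305)]),("deck",[(10,279),(480,243)])]:
    P=f(q);print(n,P.round(1).tolist(),np.arctan2(-(P[1]-P[0])[0],(P[1]-P[0])[1]))
```

```text
mid [[-85.7, 67.7], [-81.2, 115.9]] -0.09316863315355862
wide [[-48.4, 141.6], [-45.9, 200.7]] -0.04219699344475652
deck [[-69.7, 0.9], [-70.1, 125.1]] 0.0032212485189895253
```

Call:
arm_command([
  {"gripper": 69,"dx": 0.0144,"dy": -0.003,"dz": -0.0173,"spin": 0},
  {"gripper": 69,"dx": 0.0144,"dy": -0.003,"dz": -0.0173,"spin": 0},
  {"gripper": 30,"dx": 0.0144,"dy": -0.003,"dz": -0.0173,"spin": 0},
  {"gripper": 0,"dx": 0.02,"dy": 0,"dz": -0.01,"spin": -6.8},
  {"gripper": 0,"dx": 0.01,"dy": 0,"dz": 0.0,"spin": 0},
  {"gripper": 0,"dx": 0,"dy": 0,"dz": 0,"spin": 0},
  {"gripper": 0,"dx": 0,"dy": 0,"dz": 0,"spin": 0},
  {"gripper": 0,"dx": 0,"dy": 0,"dz": 0,"spin": 0},
])

```text
time: 39.45
ee_pos: [0.5329, 0.1001, 0.0704]
eef_rot: [-0.014, 0.972, -0.051, 0.227]
ft_force: [0.7, -0.3, -0.1]
width: 0.0082
```

```bash
python3 st.py
python3 - <<'E'
from plan import *
plan([rk(-105,89,48),rk(-62,89,48),rk(-58,89,48)])
E
```

```text
39.45 [0.5329 0.1001 0.0704] z [ 0.4438 -0.0937 -0.8912] y [-0.0042  0.9943 -0.1066] w 0.008206400927592727 F [ 0.7461 -0.2854 -0.0978]
[ 0.7805  0.285  -1.2971  2.177   0.9397  0.7113  0.4619]
now [0.5329 0.1001 0.0704] rack [-120.6742   88.5554] F [ 0.7461 -0.2854 -0.0978] w 0.008206400927592727
y [-0.0042  0.9943 -0.1066] yaw 0.004223903461827881 z [ 0.4438 -0.0937 -0.8912]
[0.5486 0.1008 0.048 ] d [-0.0042  0.003   0.0268] n 0.027325918044933586
[0.5916 0.1015 0.048 ] d [-0.0386  0.0005  0.019 ] n 0.04300000000000001
[0.5956 0.1016 0.048 ] d [-0.0036  0.      0.0018] n 0.003999999999999962
```

Call:
arm_command([
  {"gripper": 0,"dx": -0.0021,"dy": 0.0015,"dz": 0.0134,"spin": 0},
  {"gripper": 0,"dx": -0.0021,"dy": 0.0015,"dz": 0.0134,"spin": 0},
  {"gripper": 0,"dx": -0.0085,"dy": 0.0001,"dz": 0.0042,"spin": 0},
  {"gripper": 0,"dx": -0.0085,"dy": 0.0001,"dz": 0.0042,"spin": 0},
  {"gripper": 0,"dx": -0.0085,"dy": 0.0001,"dz": 0.0042,"spin": 0},
  {"gripper": 0,"dx": -0.0085,"dy": 0.0001,"dz": 0.0042,"spin": 0},
  {"gripper": 0,"dx": -0.006,"dy": 0.0001,"dz": 0.003,"spin": 0},
  {"gripper": 0,"dx": 0,"dy": 0,"dz": 0,"spin": 0},
])

```text
time: 40.45
ee_pos: [0.5933, 0.1015, 0.0481]
eef_rot: [-0.015, 0.972, -0.052, 0.228]
ft_force: [-0.5, -0.2, -0.4]
width: 0.0004
```

```bash
python3 st.py
python3 - <<'E'
from plan import *
plan([rk(-61,89,48)])
ci,im=shot("t23","top"); overlay(ci,im,215,335,160,250,6,"t23c.png")
E
```

```text
40.45 [0.5933 0.1015 0.0481] z [ 0.4442 -0.0939 -0.891 ] y [-0.0048  0.9942 -0.1072] w 0.0003711786212807981 F [-0.4651 -0.1903 -0.3808]
[ 0.6054  0.4636 -1.1284  2.0591  1.1109  0.7694  0.4017]
now [0.5933 0.1015 0.0481] rack [-60.3036  88.9425] F [-0.4651 -0.1903 -0.3808] w 0.0003711786212807981
y [-0.0048  0.9942 -0.1072] yaw 0.004831291241352569 z [ 0.4442 -0.0939 -0.891 ]
[0.5926 0.1015 0.048 ] d [ 0.0007  0.0001 -0.0002] n 0.0007060333907856727
```

View pics/t23c.png

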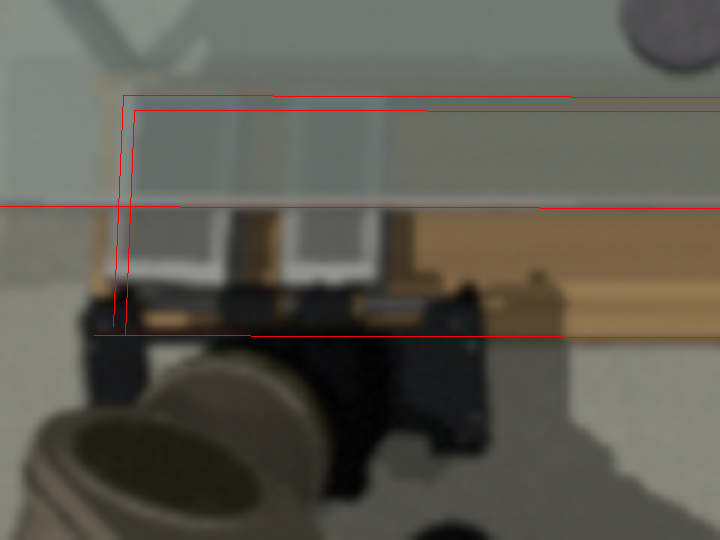

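Run:
```python
from plan import *
plan([(.53,.12,.13),(.405,.2206,.12),(.4506,.2206,.0255)])
```

```text
now [0.5929 0.1015 0.0481] rack [-60.634   88.9999] F [0.0806 0.4418 0.0422] w 7.4984126094626e-05
y [-0.0051  0.9942 -0.1074] yaw 0.0051166831641866264 z [ 0.4441 -0.094  -0.891 ]
[0.53 0.12 0.13] d [ 0.0193  0.0099 -0.1027] n 0.10497571726190218
[0.405  0.2206 0.12  ] d [ 0.1112  0.1017 -0.0561] n 0.16076492154695937
[0.4506 0.2206 0.0255] d [0.0008 0.0099 0.1045] n 0.10492668869262955
```

Call:
arm_command([
  {"gripper": 0,"dx": 0.0097,"dy": 0.005,"dz": -0.0513,"spin": 0},
  {"gripper": 0,"dx": 0.0097,"dy": 0.005,"dz": -0.0513,"spin": 0},
  {"gripper": 100,"dx": 0.037,"dy": 0.0339,"dz": -0.0187,"spin": 0},
  {"gripper": 100,"dx": 0.037,"dy": 0.0339,"dz": -0.0187,"spin": 0},
  {"gripper": 100,"dx": 0.037,"dy": 0.0339,"dz": -0.0187,"spin": 0},
  {"gripper": 100,"dx": 0,"dy": 0,"dz": 0,"spin": 0},
  {"gripper": 100,"dx": 0,"dy": 0,"dz": 0,"spin": 0},
  {"gripper": 100,"dx": 0,"dy": 0,"dz": 0,"spin": 0},
])

```text
time: 41.5
ee_pos: [0.4117, 0.2155, 0.1182]
eef_rot: [-0.014, 0.973, -0.051, 0.227]
ft_force: [-0.1, -0.4, 1.1]
width: 0.0523
```

```bash
python3 st.py
python3 - <<'E'
from plan import *
plan([(.4506,.2206,.0255)])
ci,im=shot("w24")
E
```

```text
41.5 [0.4117 0.2155 0.1182] z [ 0.4423 -0.0935 -0.892 ] y [-0.0039  0.9943 -0.1062] w 0.05231386651458989 F [-0.1442 -0.4048  1.065 ]
[ 0.6632 -0.3232 -1.368   2.2279  0.0931  0.6987  0.7969]
now [0.4117 0.2155 0.1182] rack [-239.9981  205.902 ] F [-0.1442 -0.4048  1.065 ] w 0.05231386651458989
y [-0.0039  0.9943 -0.1062] yaw 0.0039308928812497035 z [ 0.4423 -0.0935 -0.892 ]
[0.4506 0.2206 0.0255] d [0.0056 0.0147 0.0994] n 0.10060613362357086
```

View pics/w24.png

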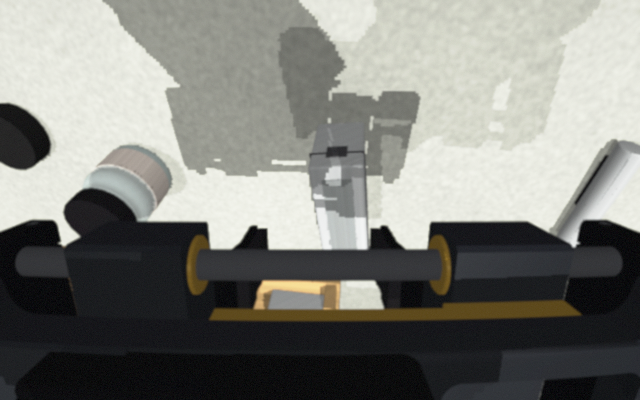

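Call:
arm_command([
  {"gripper": 100,"dx": 0.001,"dy": 0.008,"dz": 0.01,"spin": 0},
  {"gripper": 100,"dx": 0.001,"dy": 0.0067,"dz": 0.02,"spin": 0},
  {"gripper": 80,"dx": 0.0012,"dy": 0,"dz": 0.024,"spin": 0},
  {"gripper": 75,"dx": 0.0012,"dy": 0,"dz": 0.024,"spin": 0},
  {"gripper": 75,"dx": 0.0012,"dy": 0,"dz": 0.0214,"spin": 0},
  {"gripper": 70,"dx": 0,"dy": 0,"dz": 0,"spin": 0},
  {"gripper": 25,"dx": 0,"dy": 0,"dz": 0,"spin": 0},
  {"gripper": 25,"dx": 0,"dy": 0,"dz": 0,"spin": 0},
], grip_force=20)

```text
time: 42.55
ee_pos: [0.4365, 0.2133, 0.0421]
eef_rot: [-0.015, 0.974, -0.057, 0.217]
ft_force: [-1.0, 2.9, 3.2]
width: 0.0481
```

```bash
python3 st.py
python3 - <<'E'
from plan import *
plan([(.4506,.2206,.0255)])
ci,im=shot("w25"); crop(im,200,440,100,320,3,"w25c.png")
E
```

```text
42.55 [0.4365 0.2133 0.0421] z [ 0.4246 -0.104  -0.8994] y [-0.0049  0.9931 -0.1172] w 0.04813488766491971 F [-0.9883  2.9396  3.2379]
[ 0.3837  0.2911 -1.2705  2.2378  0.9792  0.8508  0.0684]
now [0.4365 0.2133 0.0421] rack [-215.3227  203.223 ] F [-0.9883  2.9396  3.2379] w 0.04813488766491971
y [-0.0049  0.9931 -0.1172] yaw 0.004983062978515702 z [ 0.4246 -0.104  -0.8994]
[0.4506 0.2206 0.0255] d [-0.0062  0.0092  0.0202] n 0.02300560281307874
```

View pics/w25c.png

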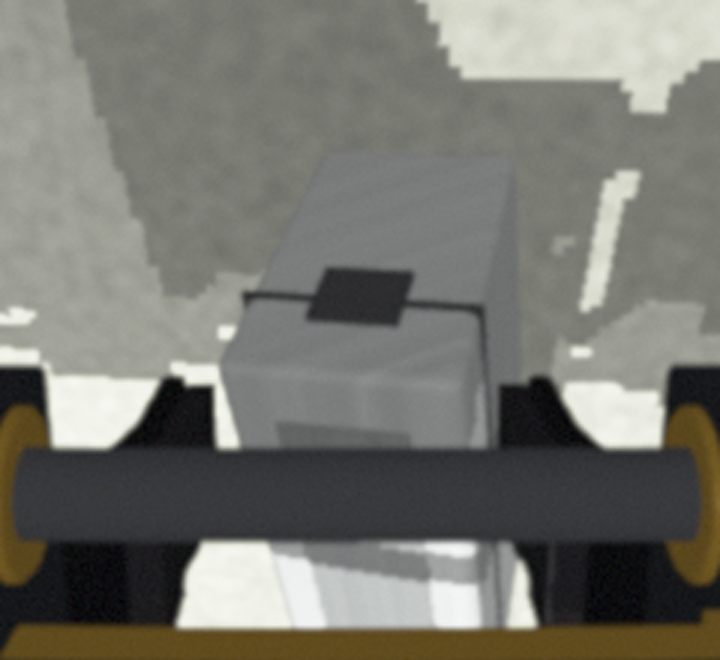

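Call:
arm_command([
  {"gripper": 65,"dx": -0.002,"dy": 0.004,"dz": 0.003,"spin": 0},
  {"gripper": 65,"dx": -0.002,"dy": 0.004,"dz": 0.006,"spin": 0},
  {"gripper": 65,"dx": -0.002,"dy": 0.001,"dz": 0.006,"spin": 0},
  {"gripper": 65,"dx": 0,"dy": 0,"dz": 0.005,"spin": 0},
  {"gripper": 65,"dx": 0,"dy": 0,"dz": 0,"spin": 0},
  {"gripper": 25,"dx": 0,"dy": 0,"dz": 0,"spin": 0},
  {"gripper": 25,"dx": 0,"dy": 0,"dz": 0,"spin": 0},
  {"gripper": 25,"dx": 0,"dy": 0,"dz": 0,"spin": 0},
])

```text
time: 43.6
ee_pos: [0.4498, 0.2198, 0.0245]
eef_rot: [-0.015, 0.975, -0.057, 0.216]
ft_force: [-0.1, 1.8, 0.1]
width: 0.0359
```

```bash
python3 st.py
python3 - <<'E'
from plan import *
plan([(.4506,.2206,.0255)])
ci,im=shot("w26"); crop(im,200,440,100,320,3,"w26c.png")
E
```

```text
43.6 [0.4498 0.2198 0.0245] z [ 0.4231 -0.1049 -0.9   ] y [-0.005  0.993 -0.118] w 0.035862132305963496 F [-0.0503  1.7828  0.0834]
[ 0.2981  0.3745 -1.1915  2.2142  1.0725  0.8733  0.0058]
now [0.4498 0.2198 0.0245] rack [-201.8942  209.5968] F [-0.0503  1.7828  0.0834] w 0.035862132305963496
y [-0.005  0.993 -0.118] yaw 0.004996261075347464 z [ 0.4231 -0.1049 -0.9   ]
[0.4506 0.2206 0.0255] d [-0.0012  0.0006 -0.0007] n 0.001515670759092053
```

View pics/w26c.png

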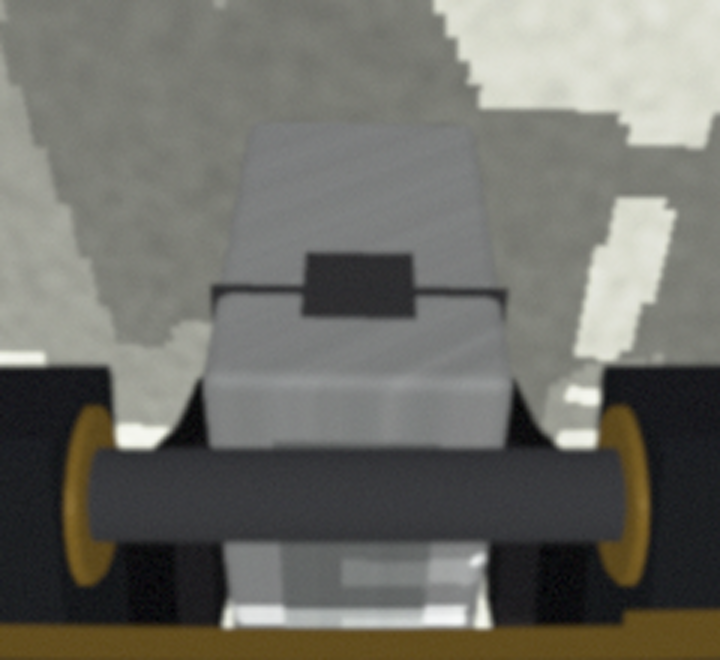

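Run:
```python
from plan import *
plan([(.45,.2198,.125),rk(-95,24,125),rk(-80,24,75),rk(-32,24,56),rk(-30,24,47.5)])
```

```text
now [0.4498 0.2199 0.0245] rack [-201.8972  209.633 ] F [-0.9083  1.0604  0.8305] w 0.036224952644212306
y [-0.0051  0.993  -0.1181] yaw 0.0050951799364019916 z [ 0.4231 -0.1049 -0.9   ]
[0.45   0.2198 0.125 ] d [-0.0424 -0.0119 -0.0903] n 0.10049090687541676
[0.5596 0.036  0.125 ] d [-0.0893 -0.1831  0.0657] n 0.21403092050685746
[0.5746 0.0362 0.075 ] d [0.0074 0.0061 0.0513] n 0.052201532544552745
[0.6226 0.037  0.056 ] d [-0.0356  0.0028  0.0373] n 0.051623637996561236
[0.6246 0.037  0.0475] d [0.0018 0.001  0.0085] n 0.008732124598286501
```

Call:
arm_command([
  {"gripper": 25,"dx": 0,"dy": 0,"dz": 0,"spin": 0},
  {"gripper": 25,"dx": -0.0212,"dy": -0.006,"dz": -0.0452,"spin": 0},
  {"gripper": 25,"dx": -0.0212,"dy": -0.006,"dz": -0.0452,"spin": 0},
  {"gripper": 25,"dx": -0.0223,"dy": -0.0458,"dz": 0.0164,"spin": 0},
  {"gripper": 25,"dx": -0.0223,"dy": -0.0458,"dz": 0.0164,"spin": 0},
  {"gripper": 25,"dx": -0.0223,"dy": -0.0458,"dz": 0.0164,"spin": 0},
  {"gripper": 25,"dx": -0.0223,"dy": -0.0458,"dz": 0.0164,"spin": 0},
  {"gripper": 25,"dx": 0,"dy": 0,"dz": 0,"spin": 0},
], grip_force=30)

```text
time: 44.65
ee_pos: [0.5597, 0.0298, 0.1191]
eef_rot: [-0.011, 0.975, -0.058, 0.215]
ft_force: [-0.8, 1.6, -2.8]
width: 0.0358
```

```bash
python3 st.py
python3 - <<'E'
from plan import *
plan([rk(-82,24,75),rk(-32,24,56),rk(-30,24,47.5)])
ci,im=shot("t27","top"); overlay(ci,im,215,335,160,250,6,"t27c.png")
E
```

```text
44.65 [0.5597 0.0298 0.1191] z [ 0.42   -0.1078 -0.9011] y [ 0.0039  0.9931 -0.1169] w 0.035812308008450894 F [-0.7686  1.5581 -2.8015]
[ 0.973   0.1654 -1.2811  2.0926  0.6154  0.6911  0.8994]
now [0.5597 0.0298 0.1191] rack [-95.0166  17.7908] F [-0.7686  1.5581 -2.8015] w 0.035812308008450894
y [ 0.0039  0.9931 -0.1169] yaw -0.0039635526929965685 z [ 0.42   -0.1078 -0.9011]
[0.5726 0.0362 0.075 ] d [0.0064 0.0116 0.0445] n 0.04641173423434618
[0.6226 0.037  0.056 ] d [-0.0375  0.0032  0.038 ] n 0.053488316481265265
[0.6246 0.037  0.0475] d [0.0017 0.001  0.0085] n 0.008732124598286501
```

View pics/t27c.png

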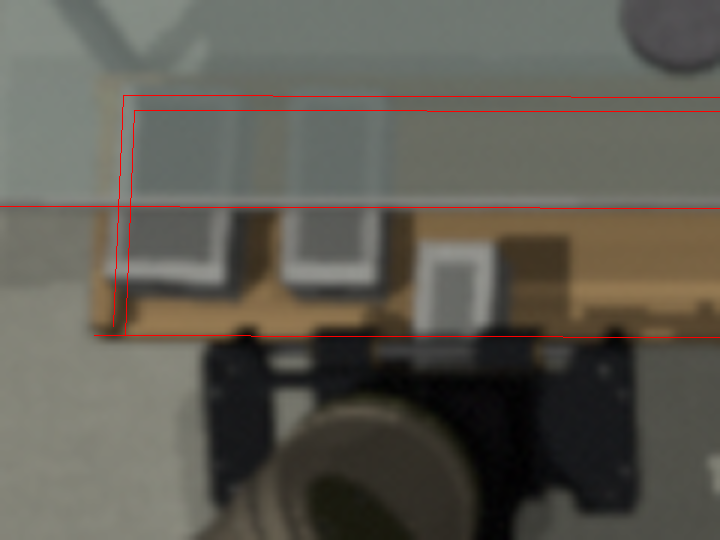

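Call:
arm_command([
  {"gripper": 25,"dx": 0.0032,"dy": 0.005,"dz": 0.0222,"spin": 0},
  {"gripper": 25,"dx": 0.0032,"dy": 0.0045,"dz": 0.0222,"spin": 0},
  {"gripper": 25,"dx": -0.0188,"dy": 0.0016,"dz": 0.019,"spin": 0},
  {"gripper": 25,"dx": -0.0187,"dy": 0.0016,"dz": 0.019,"spin": 0},
  {"gripper": 25,"dx": 0.0017,"dy": 0.001,"dz": 0.0085,"spin": 0},
  {"gripper": 25,"dx": 0,"dy": 0,"dz": 0,"spin": 0},
  {"gripper": 50,"dx": 0,"dy": 0,"dz": 0,"spin": 0},
  {"gripper": 50,"dx": 0,"dy": 0,"dz": 0,"spin": 0},
])

```text
time: 45.7
ee_pos: [0.6245, 0.0397, 0.0498]
eef_rot: [-0.014, 0.974, -0.058, 0.217]
ft_force: [-1.9, -1.3, 1.2]
width: 0.0427
```

```bash
python3 st.py
python3 - <<'E'
from plan import *
plan([rk(-32,22,47)])
ci,im=shot("w28"); crop(im,150,550,20,320,2,"w28c.png")
E
```

```text
45.7 [0.6245 0.0397 0.0498] z [ 0.4236 -0.1062 -0.8996] y [-0.0027  0.9929 -0.1185] w 0.04270203312276002 F [-1.9296 -1.3019  1.2087]
[ 0.6376  0.4553 -1.0176  2.0001  1.0122  0.7173  0.6086]
now [0.6245 0.0397 0.0498] rack [-30.1164  26.7308] F [-1.9296 -1.3019  1.2087] w 0.04270203312276002
y [-0.0027  0.9929 -0.1185] yaw 0.002682944302938624 z [ 0.4236 -0.1062 -0.8996]
[0.6227 0.035  0.047 ] d [ 0.0031 -0.0044  0.0022] n 0.005804126679961357
```

View pics/w28c.png

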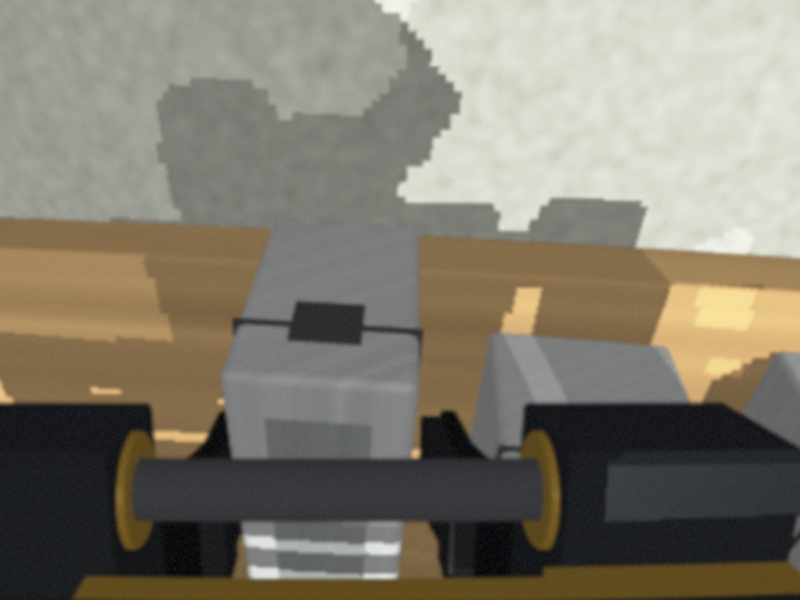

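Run:
```python
from plan import *
plan([rk(-100,26,75),rk(-105,25,49),rk(-61,25,49)],)
```

```text
now [0.6245 0.0395 0.0497] rack [-30.0889  26.5258] F [-1.2693 -2.2847  2.1981] w 0.04276449373929552
y [-0.0025  0.9929 -0.1186] yaw 0.002474356556010701 z [ 0.4235 -0.1064 -0.8996]
[0.5546 0.0379 0.075 ] d [ 0.0528 -0.0045 -0.0522] n 0.07435700265348172
[0.5496 0.0368 0.049 ] d [0.0155 0.002  0.0214] n 0.026495282598983528
[0.5936 0.0375 0.049 ] d [-0.0399  0.0006  0.0186] n 0.04399999999999993
```

Call:
arm_command([
  {"gripper": 50,"dx": 0.0176,"dy": -0.0015,"dz": -0.0174,"spin": 0},
  {"gripper": 50,"dx": 0.0176,"dy": -0.0015,"dz": -0.0174,"spin": 0},
  {"gripper": 30,"dx": 0.0176,"dy": -0.0015,"dz": -0.0174,"spin": 0},
  {"gripper": 0,"dx": 0.0155,"dy": 0.002,"dz": 0.004,"spin": 0},
  {"gripper": 0,"dx": 0,"dy": 0,"dz": 0.0,"spin": 0},
  {"gripper": 0,"dx": 0,"dy": 0,"dz": 0,"spin": 0},
  {"gripper": 0,"dx": 0,"dy": 0,"dz": 0.0087,"spin": 0},
  {"gripper": 0,"dx": 0,"dy": 0,"dz": 0.0087,"spin": 0},
])

```text
time: 46.75
ee_pos: [0.5505, 0.0376, 0.0482]
eef_rot: [-0.014, 0.975, -0.057, 0.216]
ft_force: [0.3, 0.5, 0.7]
width: 0.0013
```

```bash
python3 st.py
python3 - <<'E'
from plan import *
plan([rk(-61,25,49)],)
ci,im=shot("t29","top"); overlay(ci,im,215,335,160,250,6,"t29c.png")
E
```

```text
46.75 [0.5505 0.0376 0.0482] z [ 0.4231 -0.1044 -0.9001] y [-0.0031  0.9932 -0.1167] w 0.0012974874657876434 F [0.2613 0.4561 0.7242]
[ 0.7605  0.2922 -1.1158  2.173   0.9163  0.6241  0.6056]
now [0.5505 0.0376 0.0482] rack [-104.1369   25.7453] F [0.2613 0.4561 0.7242] w 0.0012974874657876434
y [-0.0031  0.9932 -0.1167] yaw 0.003106992300474432 z [ 0.4231 -0.1044 -0.9001]
[0.5936 0.0375 0.049 ] d [-0.0394 -0.0003  0.0175] n 0.043150799068491806
```

View pics/t29c.png

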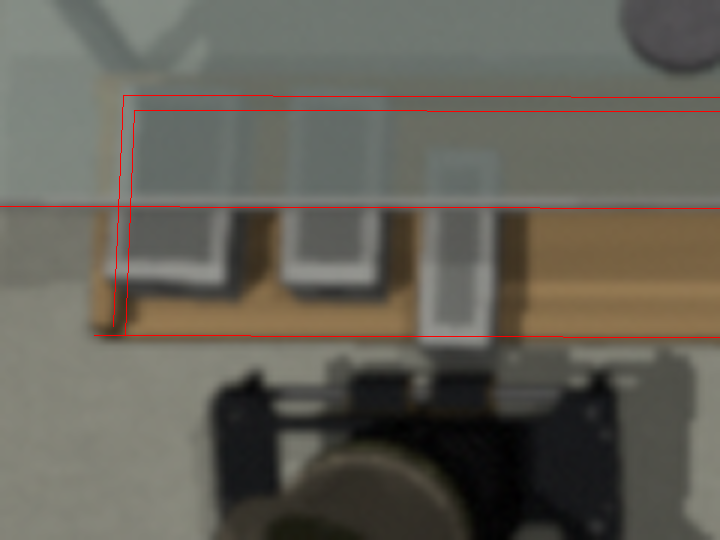

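Call:
arm_command([
  {"gripper": 0,"dx": -0.0079,"dy": 0,"dz": 0.0035,"spin": 0},
  {"gripper": 0,"dx": -0.0079,"dy": 0,"dz": 0.0035,"spin": 0},
  {"gripper": 0,"dx": -0.0079,"dy": 0,"dz": 0.0035,"spin": 0},
  {"gripper": 0,"dx": -0.0079,"dy": 0,"dz": 0.0035,"spin": 0},
  {"gripper": 0,"dx": -0.005,"dy": 0,"dz": 0.0022,"spin": 0},
  {"gripper": 0,"dx": -0.003,"dy": 0,"dz": 0.0013,"spin": 0},
  {"gripper": 0,"dx": 0,"dy": 0,"dz": 0,"spin": 0},
  {"gripper": 0,"dx": 0,"dy": 0,"dz": 0,"spin": 0},
])

```text
time: 47.8
ee_pos: [0.5929, 0.0376, 0.0494]
eef_rot: [-0.014, 0.975, -0.057, 0.216]
ft_force: [0.5, 0.6, -0.4]
width: 0.0005
```

Run:
```python
from plan import *
plan([rk(-105,25,70),rk(-80,-15,100),rk(0,-15,50),rk(0,70,50)],)
ci,im=shot("t30","top"); overlay(ci,im,215,335,160,250,6,"t30c.png")
```

```text
now [0.5929 0.0376 0.0494] rack [-61.6635  25.1257] F [ 0.4548  0.5966 -0.4458] w 0.0004520676814947576
y [-0.0033  0.9931 -0.1176] yaw 0.0033505000532365594 z [ 0.4232 -0.1051 -0.8999]
[0.5496 0.0368 0.07  ] d [ 0.0307 -0.0031 -0.0368] n 0.04797068932810187
[ 0.5753 -0.0028  0.1   ] d [-0.0337 -0.0429 -0.012 ] n 0.05590169943749472
[ 0.6552 -0.0015  0.05  ] d [-0.0515  0.0069  0.0787] n 0.09433981132056607
[0.6539 0.0835 0.05  ] d [-0.0033  0.0844 -0.0095] n 0.08500000000000002
```

View pics/t30c.png

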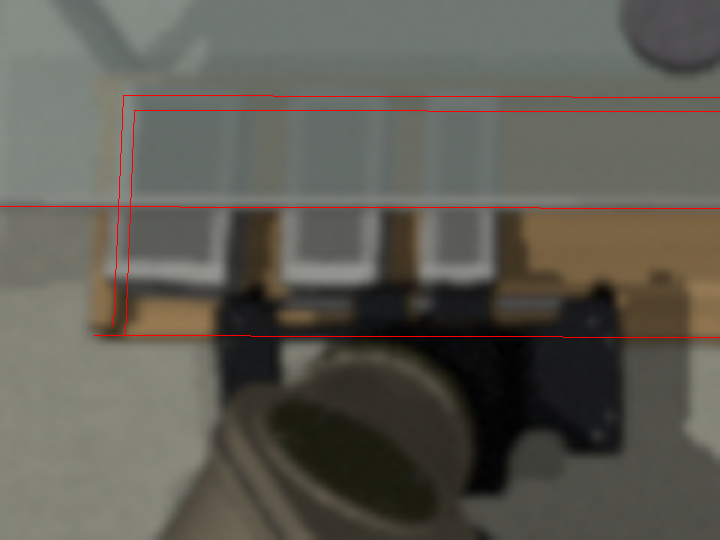

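Run:
```python
from plan import *
plan([rk(-105,25,70),(.34,.27,.62)],)
```

```text
now [0.5929 0.0376 0.0494] rack [-61.7122  25.0536] F [-0.1481  0.4138 -0.7456] w 0.0005547782445435325
y [-0.0033  0.993  -0.1177] yaw 0.003289797394329356 z [ 0.4232 -0.1053 -0.8999]
[0.5496 0.0368 0.07  ] d [ 0.0306 -0.003  -0.0368] n 0.04793390111640131
[0.34 0.27 0.62] d [-0.0533  0.1675 -0.6082] n 0.6330972852294035
```

Call:
arm_command([
  {"gripper": 0,"dx": 0.0306,"dy": -0.003,"dz": -0.0368,"spin": 0},
  {"gripper": 0,"dx": -0.005,"dy": 0.0164,"dz": -0.0597,"spin": 0},
  {"gripper": 0,"dx": -0.005,"dy": 0.0164,"dz": -0.0597,"spin": 0},
  {"gripper": 0,"dx": -0.005,"dy": 0.0164,"dz": -0.0597,"spin": 0},
  {"gripper": 0,"dx": -0.005,"dy": 0.0164,"dz": -0.0597,"spin": 0},
  {"gripper": 0,"dx": -0.005,"dy": 0.0164,"dz": -0.0597,"spin": 0},
  {"gripper": 0,"dx": -0.005,"dy": 0.0164,"dz": -0.0597,"spin": 0},
  {"gripper": 0,"dx": -0.005,"dy": 0.0164,"dz": -0.0597,"spin": 0},
])

```text
time: 48.85
ee_pos: [0.4278, 0.1654, 0.3944]
eef_rot: [-0.006, 0.976, -0.069, 0.208]
ft_force: [0.9, 2.2, -0.3]
width: 0.0006
```

Call:
arm_command([
  {"gripper": 0,"dx": -0.005,"dy": 0.0164,"dz": -0.0597,"spin": 0},
  {"gripper": 0,"dx": -0.005,"dy": 0.0164,"dz": -0.0597,"spin": 0},
  {"gripper": 0,"dx": -0.005,"dy": 0.0164,"dz": -0.0597,"spin": 0},
  {"gripper": 0,"dx": 0,"dy": 0.01,"dz": -0.06,"spin": 0},
  {"gripper": 0,"dx": 0,"dy": 0.01,"dz": -0.06,"spin": 0},
  {"gripper": 0,"dx": 0,"dy": 0.0,"dz": -0.06,"spin": 0},
  {"gripper": 0,"dx": 0,"dy": 0.0,"dz": -0.06,"spin": 0},
  {"gripper": 0,"dx": 0,"dy": 0,"dz": 0,"spin": 0},
])

```text
time: 49.85
ee_pos: [0.3055, 0.2932, 0.7284]
eef_rot: [-0.008, 0.971, -0.057, 0.233]
ft_force: [-0.3, 0.3, -1.4]
width: 0.0005
```

```bash
python3 st.py
```

```text
49.85 [0.3055 0.2932 0.7284] z [ 0.4525 -0.1068 -0.8854] y [ 0.011   0.9934 -0.1143] w 0.0005020595973887596 F [-0.2718  0.3378 -1.4002]
[ 0.9223 -0.2953 -1.4652  0.7742  0.0607  2.0579  1.0356]
```

Call:
arm_command([
  {"gripper": 0,"dx": 0,"dy": 0.0,"dz": -0.05,"spin": 0},
  {"gripper": 0,"dx": 0,"dy": 0.0,"dz": -0.05,"spin": 0},
  {"gripper": 0,"dx": 0,"dy": 0.0,"dz": -0.05,"spin": 0},
  {"gripper": 0,"dx": 0,"dy": 0.0,"dz": -0.05,"spin": 0},
  {"gripper": 0,"dx": 0,"dy": 0.0,"dz": 0,"spin": 0},
  {"gripper": 0,"dx": 0,"dy": 0.0,"dz": 0,"spin": 0},
  {"gripper": 0,"dx": 0,"dy": 0.0,"dz": 0,"spin": 0},
  {"gripper": 0,"dx": 0,"dy": 0,"dz": 0,"spin": 0},
])

```text
time: 50.85
ee_pos: [0.2677, 0.3154, 0.7858]
eef_rot: [-0.024, 0.954, -0.021, 0.297]
ft_force: [0.2, -0.5, 0.3]
width: 0.0003
```

```bash
python3 st.py
```

```text
50.85 [0.2677 0.3154 0.7858] z [ 0.5685 -0.0251 -0.8223] y [-0.0331  0.998  -0.0533] w 0.0002701247645008736 F [ 0.1696 -0.48    0.3471]
[ 0.8017 -0.2888 -1.4681  0.6589  0.1375  2.0579  0.9844]
```

Call:
arm_command([
  {"gripper": 0,"dx": 0,"dy": 0.04,"dz": -0.03,"spin": 0},
  {"gripper": 0,"dx": 0,"dy": 0.04,"dz": -0.03,"spin": 0},
  {"gripper": 0,"dx": 0,"dy": 0.0,"dz": 0,"spin": 0},
  {"gripper": 0,"dx": -0.003,"dy": -0.03,"dz": 0.05,"spin": 0},
  {"gripper": 0,"dx": -0.003,"dy": -0.03,"dz": 0.05,"spin": 0},
  {"gripper": 0,"dx": -0.003,"dy": -0.03,"dz": 0.05,"spin": 0},
  {"gripper": 0,"dx": -0.003,"dy": -0.03,"dz": 0.05,"spin": 0},
  {"gripper": 0,"dx": -0.003,"dy": -0.03,"dz": 0.05,"spin": 0},
])

```text
time: 51.85
ee_pos: [0.3842, 0.2613, 0.637]
eef_rot: [-0.026, 0.947, -0.003, 0.32]
ft_force: [0.2, 0.9, 0.9]
width: 0.0006
```

```bash
python3 st.py;  python3 - <<'E'
from plan import *
plan([(.50,-.01,.22),rk(-80,-18,110)],)
E
```

```text
51.85 [0.3842 0.2613 0.637 ] z [ 0.6055  0.0102 -0.7958] y [-0.0468  0.9986 -0.0228] w 0.0006480443158083452 F [0.2325 0.879  0.8633]
[ 0.2485 -0.4161 -0.7666  1.339   0.0333  1.5357  1.0756]
now [0.3842 0.2613 0.637 ] rack [-266.7927  252.0789] F [0.2325 0.879  0.8633] w 0.0006480443158083452
y [-0.0468  0.9986 -0.0228] yaw 0.046853667915483135 z [ 0.6055  0.0102 -0.7958]
[ 0.5  -0.01  0.22] d [ 0.1742 -0.2668  0.3992] n 0.5107710264810105
[ 0.5753 -0.0058  0.11  ] d [0.0065 0.0032 0.1332] n 0.1333703541853755
```

Call:
arm_command([
  {"gripper": 0,"dx": 0.0194,"dy": -0.0297,"dz": 0.0444,"spin": 0},
  {"gripper": 0,"dx": 0.0194,"dy": -0.0297,"dz": 0.0444,"spin": 0},
  {"gripper": 0,"dx": 0.0194,"dy": -0.0297,"dz": 0.0444,"spin": 0},
  {"gripper": 0,"dx": 0.0194,"dy": -0.0297,"dz": 0.0444,"spin": 0},
  {"gripper": 0,"dx": 0.0194,"dy": -0.0297,"dz": 0.0444,"spin": 0},
  {"gripper": 0,"dx": 0.0194,"dy": -0.0297,"dz": 0.0444,"spin": 0},
  {"gripper": 0,"dx": 0.0194,"dy": -0.0297,"dz": 0.0444,"spin": 0},
  {"gripper": 0,"dx": 0.0194,"dy": -0.0297,"dz": 0.0444,"spin": 0},
])

```text
time: 52.85
ee_pos: [0.4894, 0.0426, 0.3012]
eef_rot: [-0.021, 0.949, -0.007, 0.316]
ft_force: [0.1, -0.0, 0.7]
width: 0.0003
```

```bash
python3 st.py;  python3 - <<'E'
from plan import *
plan([rk(-80,-18,110),rk(14,-14,43),rk(14,0,43)],2)
E
```

```text
52.85 [0.4894 0.0426 0.3012] z [ 0.5994  0.     -0.8004] y [-0.0361  0.999  -0.027 ] w 0.0003230778663258735 F [ 0.0659 -0.0242  0.7467]
[-0.2757 -0.475  -0.0272  2.1986  0.2324  0.8118  1.2044]
now [0.4894 0.0426 0.3012] rack [-165.0768   31.7634] F [ 0.0659 -0.0242  0.7467] w 0.0003230778663258735
y [-0.0082  0.9999 -0.0061] yaw 0.008211495159962038 z [ 0.5994  0.     -0.8004]
[ 0.5753 -0.0058  0.11  ] d [ 0.0464 -0.0479  0.2045] n 0.2151115140299275
[ 0.6692 -0.0003  0.043 ] d [-0.0351  0.0051  0.1099] n 0.11550324670761426
[0.669  0.0137 0.043 ] d [ 0.      0.014  -0.0001] n 0.014
```

Call:
arm_command([
  {"gripper": 0,"dx": 0.0116,"dy": -0.012,"dz": 0.045,"spin": 1.5},
  {"gripper": 0,"dx": 0.0116,"dy": -0.012,"dz": 0.053,"spin": 0},
  {"gripper": 0,"dx": 0.0116,"dy": -0.012,"dz": 0.053,"spin": 0},
  {"gripper": 0,"dx": 0.0116,"dy": -0.012,"dz": 0.053,"spin": 0},
  {"gripper": 0,"dx": -0.0117,"dy": 0.001,"dz": 0.0366,"spin": 0},
  {"gripper": 0,"dx": -0.0117,"dy": 0.001,"dz": 0.0366,"spin": 0},
  {"gripper": 0,"dx": -0.0117,"dy": 0.001,"dz": 0.0366,"spin": 0},
  {"gripper": 0,"dx": 0,"dy": 0,"dz": 0,"spin": 0},
])

```text
time: 53.85
ee_pos: [0.6696, -0.0011, 0.0437]
eef_rot: [-0.009, 0.949, -0.003, 0.315]
ft_force: [-0.4, 0.4, -1.2]
width: 0.0006
```

```bash
python3 st.py;  python3 - <<'E'
from plan import *
plan([rk(12,40,43)],0)
E
```

```text
53.85 [ 0.6696 -0.0011  0.0437] z [ 0.5972  0.0005 -0.8021] y [-0.016   0.9998 -0.0112] w 0.0005606227811546195 F [-0.4471  0.4278 -1.2089]
[-0.2044  0.2872  0.1177  2.1212  0.2725  0.1016  1.2259]
now [ 0.6696 -0.0011  0.0437] rack [ 14.3332 -14.8342] F [-0.4471  0.4278 -1.2089] w 0.0005606227811546195
y [-0.016   0.9998 -0.0112] yaw 0.015959734099052356 z [ 0.5972  0.0005 -0.8021]
[0.6664 0.0537 0.043 ] d [ 0.0019  0.0548 -0.0013] n 0.054888688648650576
```

Call:
arm_command([
  {"gripper": 0,"dx": 0,"dy": 0.006,"dz": 0,"spin": 0},
  {"gripper": 0,"dx": 0,"dy": 0.005,"dz": 0,"spin": 0},
  {"gripper": 0,"dx": 0,"dy": 0.005,"dz": 0,"spin": 0},
  {"gripper": 0,"dx": 0,"dy": 0.005,"dz": 0,"spin": 0},
  {"gripper": 0,"dx": 0,"dy": 0.005,"dz": 0,"spin": 0},
  {"gripper": 0,"dx": 0,"dy": 0.004,"dz": 0,"spin": 0},
  {"gripper": 0,"dx": 0,"dy": 0.003,"dz": 0,"spin": 0},
  {"gripper": 0,"dx": 0,"dy": 0,"dz": 0,"spin": 0},
])

```text
time: 54.85
ee_pos: [0.6695, 0.0325, 0.0469]
eef_rot: [-0.009, 0.948, -0.002, 0.317]
ft_force: [-0.2, -1.4, 0.3]
width: 0.0007
```

Run:
```python
from plan import *
plan([rk(12,40,43)],0)
ci,im=shot("w31"); crop(im,150,550,40,320,2,"w31c.png")
ci,im=shot("t31","top"); overlay(ci,im,215,335,160,250,6,"t31c.png")
```

```text
now [0.6695 0.0325 0.0469] rack [14.7865 18.7953] F [-0.1839 -1.3691  0.2515] w 0.0006963508752437621
y [-0.0156  0.9998 -0.0095] yaw 0.015599365056775854 z [ 0.601   0.0018 -0.7993]
[0.6664 0.0537 0.043 ] d [0.0045 0.0212 0.0013] n 0.02174629488919639
```

View pics/t31c.png

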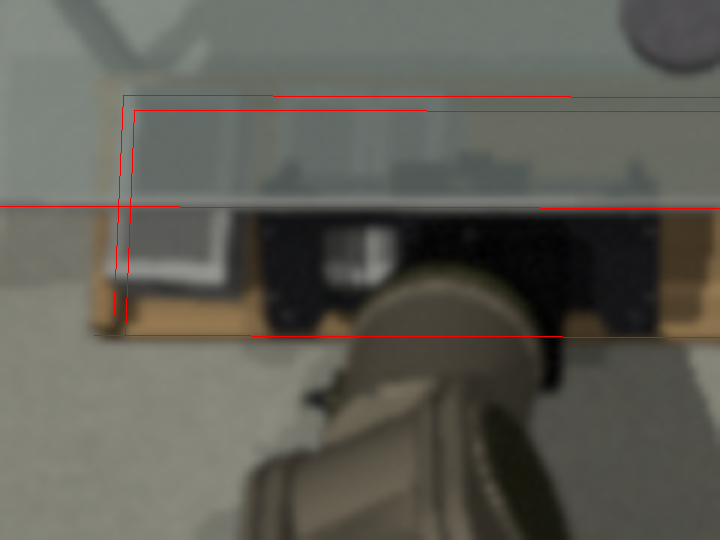

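View pics/w31c.png

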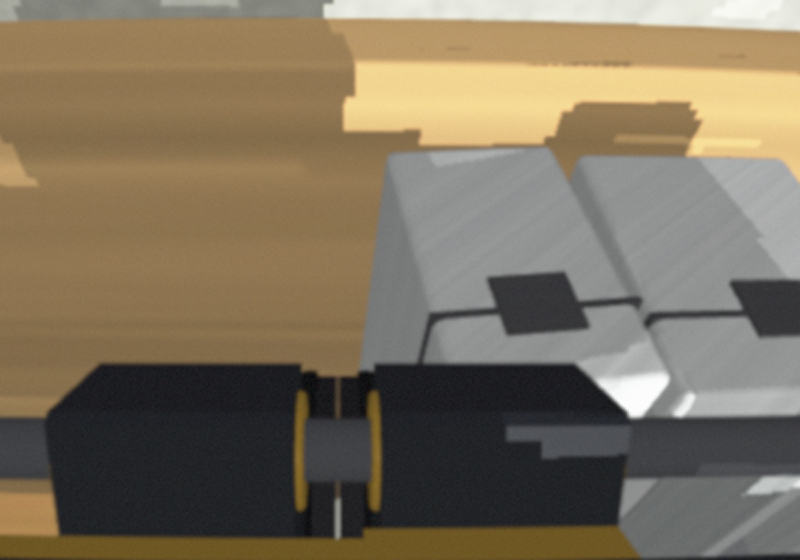

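Call:
arm_command([
  {"gripper": 0,"dx": 0.0,"dy": -0.002,"dz": 0.0,"spin": 0},
  {"gripper": 0,"dx": 0.011,"dy": 0,"dz": -0.006,"spin": 0},
  {"gripper": 0,"dx": 0,"dy": 0.005,"dz": 0,"spin": 0},
  {"gripper": 0,"dx": 0,"dy": 0.005,"dz": 0,"spin": 0},
  {"gripper": 0,"dx": 0,"dy": 0.005,"dz": 0,"spin": 0},
  {"gripper": 0,"dx": 0,"dy": 0.004,"dz": 0,"spin": 0},
  {"gripper": 0,"dx": 0,"dy": 0.003,"dz": 0,"spin": 0},
  {"gripper": 0,"dx": 0,"dy": 0.001,"dz": 0,"spin": 0},
])

```text
time: 55.95
ee_pos: [0.6573, 0.0525, 0.0454]
eef_rot: [-0.008, 0.948, -0.002, 0.317]
ft_force: [-0.2, -7.7, 1.9]
width: 0.0004
```

Run:
```python
from plan import *
plan([rk(4,43,43)],0)
ci,im=shot("w32"); crop(im,150,550,40,320,2,"w32c.png")
```

```text
now [0.6573 0.0525 0.0454] rack [ 2.9012 38.9395] F [-0.1598 -7.7134  1.885 ] w 0.0003902361423839033
y [-0.0142  0.9999 -0.0097] yaw 0.014184803814488786 z [ 0.6016  0.0008 -0.7988]
[0.6583 0.0566 0.043 ] d [0.0006 0.0041 0.0026] n 0.004850396275695946
```

View pics/w32c.png

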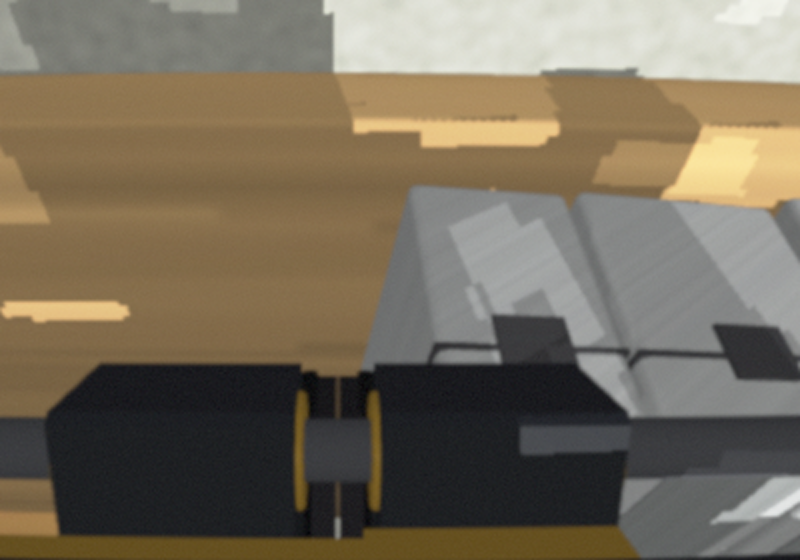

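Call:
arm_command([
  {"gripper": 0,"dx": 0.0,"dy": -0.003,"dz": 0.0,"spin": 0},
  {"gripper": 0,"dx": -0.006,"dy": 0,"dz": 0.005,"spin": 0},
  {"gripper": 0,"dx": 0,"dy": 0.003,"dz": 0,"spin": 0},
  {"gripper": 0,"dx": 0,"dy": 0.002,"dz": 0,"spin": 0},
  {"gripper": 0,"dx": 0,"dy": 0.0015,"dz": 0,"spin": 0},
  {"gripper": 0,"dx": 0,"dy": 0.001,"dz": 0,"spin": 0},
  {"gripper": 0,"dx": 0,"dy": 0,"dz": 0,"spin": 0},
  {"gripper": 0,"dx": 0,"dy": 0,"dz": 0,"spin": 0},
])

```text
time: 57.0
ee_pos: [0.6654, 0.053, 0.045]
eef_rot: [-0.006, 0.948, -0.004, 0.317]
ft_force: [2.9, -15.7, 1.2]
width: 0.0004
```

Run:
```python
from plan import *
plan([rk(8,46,43)],0)
ci,im=shot("w33"); crop(im,150,550,40,320,2,"w33c.png")
```

```text
now [0.6654 0.053  0.045 ] rack [10.9842 39.3114] F [  2.936  -15.6577   1.1714] w 0.00035871012375330745
y [-0.0085  0.9999 -0.0112] yaw 0.008468453248196325 z [ 0.6013 -0.0038 -0.799 ]
[0.6623 0.0596 0.043 ] d [ 0.0036  0.0067 -0.0003] n 0.0075923402908285665
```

View pics/w33c.png

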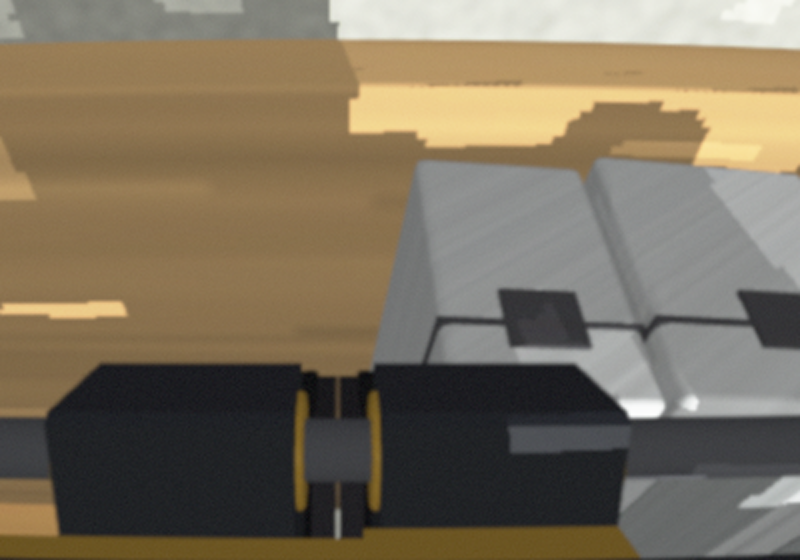

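Call:
arm_command([
  {"gripper": 0,"dx": 0.0,"dy": -0.008,"dz": 0.0,"spin": 0},
  {"gripper": 0,"dx": 0,"dy": -0.004,"dz": -0.03,"spin": 0},
  {"gripper": 0,"dx": 0,"dy": 0,"dz": -0.055,"spin": 0},
  {"gripper": 0,"dx": 0,"dy": 0,"dz": -0.055,"spin": 0},
  {"gripper": 0,"dx": 0.01,"dy": 0,"dz": -0.04,"spin": 0},
  {"gripper": 0,"dx": 0.01,"dy": 0,"dz": -0.01,"spin": 0},
  {"gripper": 0,"dx": 0,"dy": 0,"dz": 0,"spin": 0},
  {"gripper": 0,"dx": 0,"dy": 0,"dz": 0,"spin": 0},
])

```text
time: 58.05
ee_pos: [0.5352, 0.0452, 0.1847]
eef_rot: [-0.009, 0.948, -0.002, 0.317]
ft_force: [-0.2, -0.8, 0.1]
width: 0.0001
```

```bash
python3 st.py
python3 - <<'E'
from plan import *
ci,im=shot("w34"); crop(im,200,600,20,320,2,"w34c.png")
ci,im=shot("t34","top"); overlay(ci,im,215,315,160,225,8,"t34c.png")
E
```

```text
58.05 [0.5352 0.0452 0.1847] z [ 0.6016  0.0018 -0.7988] y [-0.0153  0.9998 -0.0093] w 0.00012875717796475672 F [-0.1936 -0.7686  0.0729]
[-0.6824 -0.3017  0.3566  2.3193  0.5712  0.5466  0.8734]
```

View pics/w34c.png

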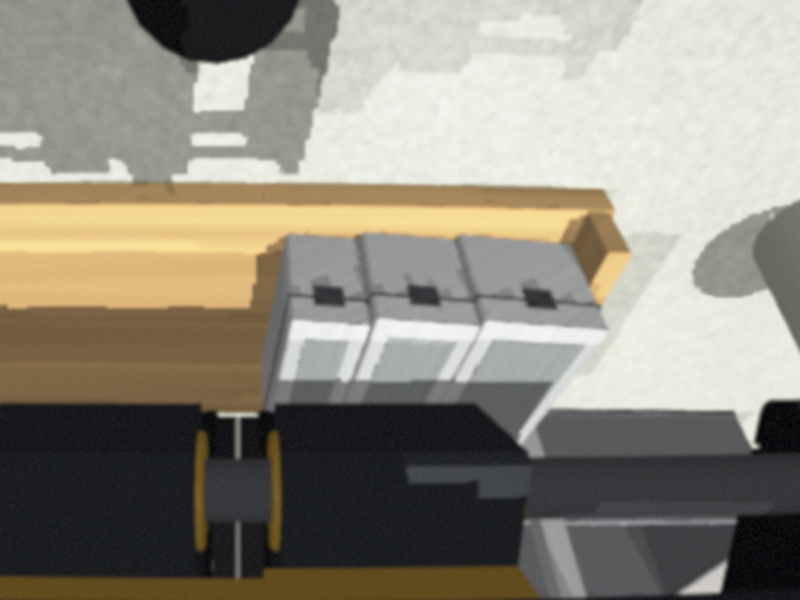

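View pics/t34c.png

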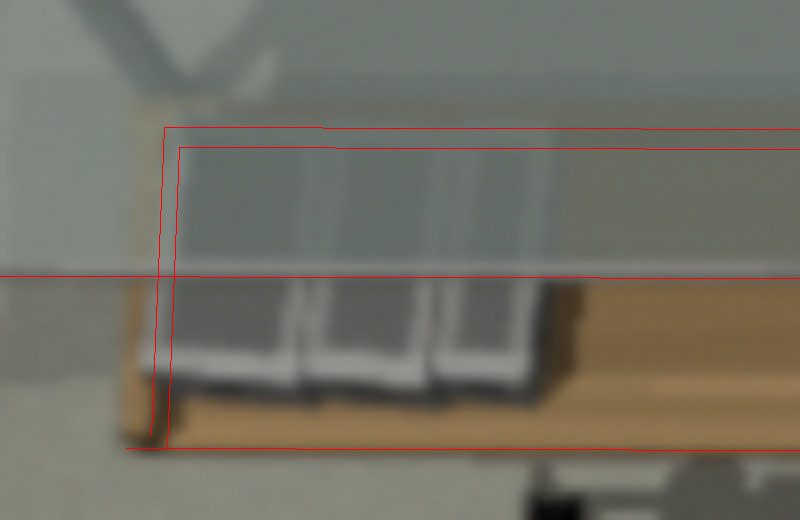

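Run:
```python
from plan import *
plan([rk(-60,20,130),rk(24,20,60),rk(24,34,60)],0)
```

```text
now [0.5351 0.0449 0.1842] rack [-119.3977   33.268 ] F [-0.5888  0.3491  0.1628] w 0.0004832989265517489
y [-0.0149  0.9998 -0.01  ] yaw 0.01485129711150912 z [ 0.6008  0.001  -0.7994]
[0.5947 0.0325 0.13  ] d [-0.0148 -0.0127  0.0792] n 0.08151777786089472
[0.6787 0.0339 0.06  ] d [-0.0251  0.0008  0.1064] n 0.10934349546269316
[0.6785 0.0479 0.06  ] d [-0.0001  0.014  -0.0001] n 0.014000000000000004
```

Call:
arm_command([
  {"gripper": 0,"dx": -0.0074,"dy": -0.0063,"dz": 0.0396,"spin": 0},
  {"gripper": 0,"dx": -0.0074,"dy": -0.0063,"dz": 0.0396,"spin": 0},
  {"gripper": 0,"dx": -0.0084,"dy": 0,"dz": 0.0355,"spin": 0},
  {"gripper": 0,"dx": -0.0084,"dy": 0,"dz": 0.0355,"spin": 0},
  {"gripper": 0,"dx": -0.0084,"dy": 0,"dz": 0.0355,"spin": 0},
  {"gripper": 0,"dx": 0,"dy": 0,"dz": 0,"spin": 0},
  {"gripper": 0,"dx": 0,"dy": 0.008,"dz": 0,"spin": 0},
  {"gripper": 0,"dx": 0,"dy": 0.006,"dz": 0,"spin": 0},
])

```text
time: 59.15
ee_pos: [0.6782, 0.0473, 0.0605]
eef_rot: [-0.009, 0.948, -0.002, 0.317]
ft_force: [-0.2, 0.4, -0.2]
width: 0.0004
```

```bash
python3 st.py
python3 - <<'E'
from plan import *
plan([rk(24,44,60)],0)
E
```

```text
59.15 [0.6782 0.0473 0.0605] z [ 0.6014  0.0012 -0.7989] y [-0.0148  0.9998 -0.0096] w 0.00035518833740992773 F [-0.1982  0.4435 -0.1939]
[-0.5926  0.2914  0.4367  2.1062  0.0296  0.1357  1.3486]
now [0.6782 0.0473 0.0605] rack [23.7036 33.4397] F [-0.1982  0.4435 -0.1939] w 0.00035518833740992773
y [-0.0148  0.9998 -0.0096] yaw 0.014804417996694857 z [ 0.6014  0.0012 -0.7989]
[0.6783 0.0579 0.06  ] d [0.     0.0106 0.0005] n 0.01057669601710159
```

Call:
arm_command([
  {"gripper": 0,"dx": 0,"dy": 0.003,"dz": 0,"spin": 0},
  {"gripper": 0,"dx": 0,"dy": 0.002,"dz": 0,"spin": 0},
  {"gripper": 0,"dx": 0,"dy": 0.002,"dz": 0,"spin": 0},
  {"gripper": 0,"dx": 0,"dy": 0.0015,"dz": 0,"spin": 0},
  {"gripper": 0,"dx": 0,"dy": 0.0015,"dz": 0,"spin": 0},
  {"gripper": 0,"dx": 0,"dy": 0.001,"dz": 0,"spin": 0},
  {"gripper": 0,"dx": 0,"dy": 0.001,"dz": 0,"spin": 0},
  {"gripper": 0,"dx": 0,"dy": 0.0,"dz": 0,"spin": 0},
])

```text
time: 60.15
ee_pos: [0.6788, 0.055, 0.0607]
eef_rot: [-0.006, 0.948, -0.004, 0.317]
ft_force: [4.9, -11.7, 0.4]
width: 0.0006
```

```bash
python3 st.py
python3 - <<'E'
from plan import *
plan([rk(24,44,60)],0)
ci,im=shot("w35"); crop(im,150,550,40,320,2,"w35c.png")
E
```

```text
60.15 [0.6788 0.055  0.0607] z [ 0.6022 -0.003  -0.7984] y [-0.0092  0.9999 -0.0106] w 0.0005846437948273268 F [  4.8946 -11.6768   0.3537]
[-0.65    0.2991  0.4806  2.1045  0.0398  0.1379  1.3134]
now [0.6788 0.055  0.0607] rack [24.4927 41.1093] F [  4.8946 -11.6768   0.3537] w 0.0005846437948273268
y [-0.0092  0.9999 -0.0106] yaw 0.009177730188492805 z [ 0.6022 -0.003  -0.7984]
[0.6783 0.0579 0.06  ] d [0.0008 0.0029 0.0003] n 0.0030238218878073475
```

View pics/w35c.png

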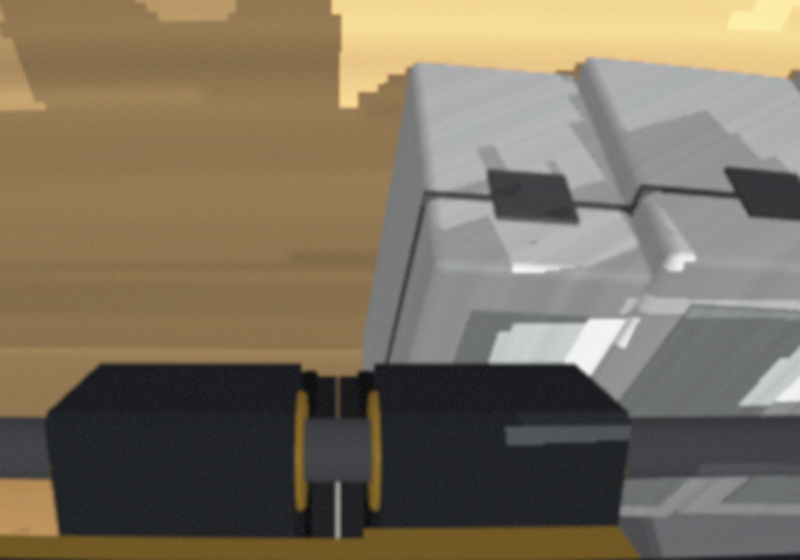

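Call:
arm_command([
  {"gripper": 0,"dx": 0,"dy": 0.001,"dz": 0,"spin": 0},
  {"gripper": 0,"dx": 0,"dy": 0.001,"dz": 0,"spin": 0},
  {"gripper": 0,"dx": 0,"dy": 0.001,"dz": 0,"spin": 0},
  {"gripper": 0,"dx": 0,"dy": 0.001,"dz": 0,"spin": 0},
  {"gripper": 0,"dx": 0,"dy": 0.001,"dz": 0,"spin": 0},
  {"gripper": 0,"dx": 0,"dy": 0,"dz": 0,"spin": 0},
  {"gripper": 0,"dx": 0,"dy": -0.012,"dz": 0,"spin": 0},
  {"gripper": 0,"dx": 0,"dy": -0.004,"dz": -0.05,"spin": 0},
])

```text
time: 61.2
ee_pos: [0.6475, 0.0433, 0.0977]
eef_rot: [-0.006, 0.949, -0.005, 0.315]
ft_force: [0.8, 0.3, 4.1]
width: 0.0003
```

```bash
python3 st.py
python3 - <<'E'
from plan import *
ci,im=shot("t36","top"); overlay(ci,im,215,315,160,225,8,"t36c.png")
f=lambda p:toR(onz(ci,ptop(p,215,160,8),.08))
import pickle
E
```

```text
61.2 [0.6475 0.0433 0.0977] z [ 0.5977 -0.0052 -0.8017] y [-0.0086  0.9999 -0.0129] w 0.0002822893055521347 F [0.7971 0.2942 4.1256]
[-0.7844  0.1615  0.6186  2.1635  0.1486  0.2196  1.2467]
```

View pics/t36c.png

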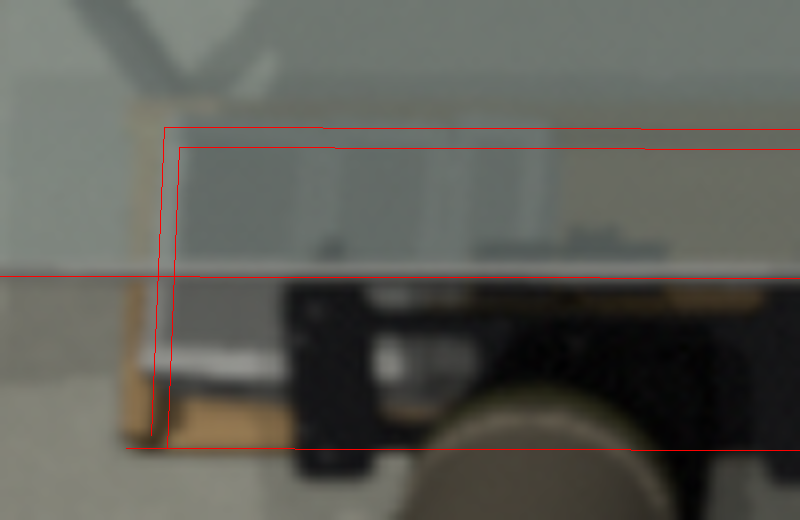

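Run:
```python
from plan import *
plan([rk(-70,40,140),rk(-110,150,90)],0)
```

```text
now [0.6465 0.0454 0.1031] rack [-8.0143 32.0129] F [ 1.6713 -4.3031  0.6385] w 0.0008153228907414162
y [-0.0104  0.9999 -0.0078] yaw 0.010417431964001998 z [ 0.6013  0.     -0.799 ]
[0.5844 0.0524 0.14  ] d [ 0.0274  0.0074 -0.0668] n 0.07255966490294176
[0.5426 0.1617 0.09  ] d [0.062  0.1102 0.0148] n 0.1272792206135786
```

Call:
arm_command([
  {"gripper": 0,"dx": 0.0137,"dy": 0,"dz": -0.04,"spin": 0},
  {"gripper": 0,"dx": 0.0137,"dy": 0.0074,"dz": -0.0268,"spin": 0},
  {"gripper": 0,"dx": 0.0207,"dy": 0.0367,"dz": 0.005,"spin": 0},
  {"gripper": 0,"dx": 0.0207,"dy": 0.0367,"dz": 0.005,"spin": 0},
  {"gripper": 0,"dx": 0.0207,"dy": 0.0367,"dz": 0.005,"spin": 0},
  {"gripper": 0,"dx": 0,"dy": 0,"dz": 0,"spin": 0},
  {"gripper": 0,"dx": 0,"dy": 0,"dz": 0,"spin": 0},
  {"gripper": 0,"dx": 0,"dy": 0,"dz": 0,"spin": 0},
])

```text
time: 62.25
ee_pos: [0.5458, 0.1631, 0.0866]
eef_rot: [-0.008, 0.948, -0.002, 0.317]
ft_force: [-0.8, 0.2, 0.2]
width: 0.0003
```

```bash
python3 st.py
python3 - <<'E'
from plan import *
plan([rk(-76,160,47),rk(-62,160,47)],0)
ci,im=shot("t37","top"); overlay(ci,im,215,315,160,225,8,"t37c.png")
E
```

```text
62.25 [0.5458 0.1631 0.0866] z [ 0.6018  0.0009 -0.7986] y [-0.0135  0.9999 -0.0091] w 0.00033045213589589877 F [-0.7544  0.2151  0.1653]
[-1.0921  0.0124  0.5257  2.3256  0.9537  0.3995  0.1993]
now [0.5458 0.1631 0.0866] rack [-106.7777  151.3355] F [-0.7544  0.2151  0.1653] w 0.00033045213589589877
y [-0.0135  0.9999 -0.0091] yaw 0.01354420525668813 z [ 0.6018  0.0009 -0.7986]
[0.5764 0.1723 0.047 ] d [-0.0008  0.0091  0.05  ] n 0.05086498250283503
[0.5904 0.1725 0.047 ] d [-0.0112  0.      0.0084] n 0.014000000000000035
```

View pics/t37c.png

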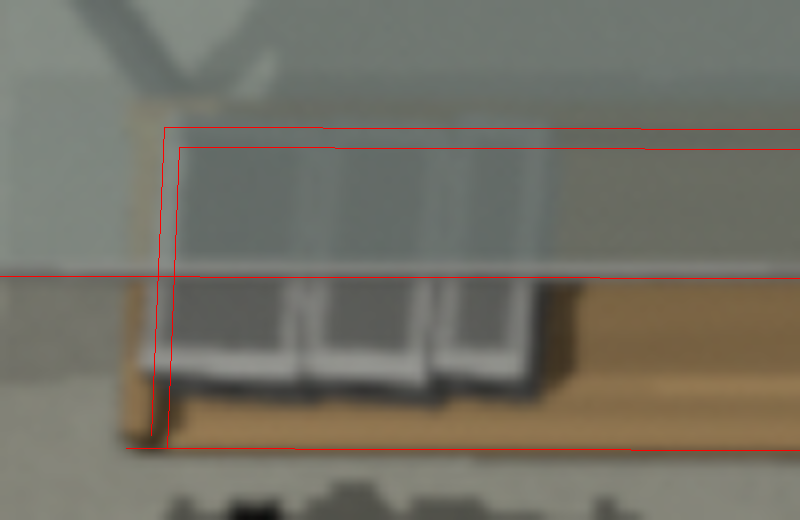

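Run:
```python
from plan import *
import pickle
ci=pickle.load(open("t37.pkl","rb"))
im=cv2.imread("pics/t37.png")
f=lambda p:toR(onz(ci,ptop(p,215,160,8),.08))
for n,q in [("wf",[(142,374),(297,384)]),("mf",[(304,378),(430,388)]),("nf",[(433,378),(530,382)]),("nside",[(530,380),(550,130)]),("m/n",[(432,378),(455,130)]),("w/m",[(300,378),(324,130)])]:
    P=f(q);d=P[1]-P[0]; print(n,P.round(1).tolist(), round(np.arctan2(-d[0],d[1]),3) if n[1]=='f' else round(np.arctan2(d[1],d[0]),3))
v=np.clip((im[160:225,215:315].astype(float)-50)*2.5,0,255).astype(np.uint8);cv2.imwrite("pics/t37e.png",cv2.resize(v,None,fx=8,fy=8,interpolation=cv2.INTER_CUBIC))
```

```text
wf [[-47.2, 198.2], [-50.9, 140.4]] 3.078
mf [[-48.6, 137.9], [-52.3, 91.1]] 3.063
nf [[-48.5, 90.0], [-49.9, 54.1]] 3.102
nside [[-49.2, 54.1], [46.3, 48.5]] -0.058
m/n [[-48.5, 90.4], [46.3, 84.2]] -0.065
w/m [[-48.6, 139.4], [46.3, 133.5]] -0.062
```

View pics/t37e.png

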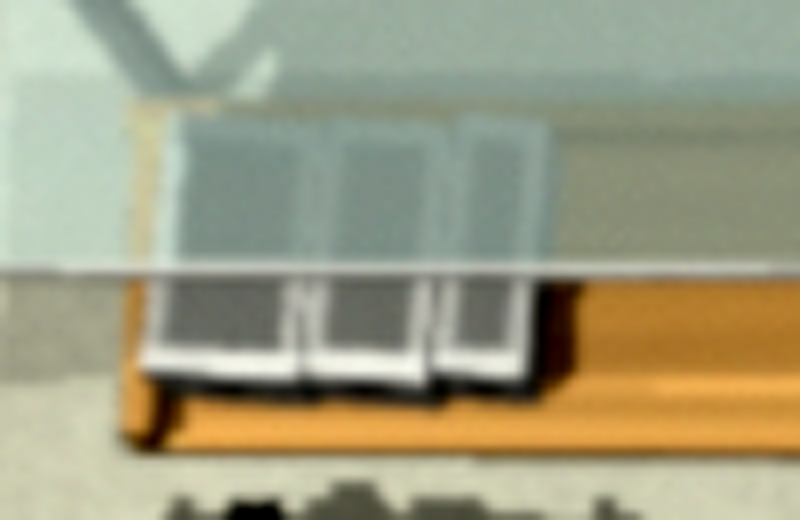

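Call:
arm_command([
  {"gripper": 0,"dx": -0.0008,"dy": 0.0111,"dz": 0.05,"spin": 0},
  {"gripper": 0,"dx": -0.006,"dy": 0,"dz": 0.0045,"spin": 0},
  {"gripper": 0,"dx": -0.005,"dy": 0,"dz": 0.0038,"spin": 0},
  {"gripper": 0,"dx": -0.0037,"dy": 0,"dz": 0.0028,"spin": 0},
  {"gripper": 0,"dx": 0,"dy": 0,"dz": 0,"spin": 0},
  {"gripper": 0,"dx": 0,"dy": -0.002,"dz": 0,"spin": 0},
  {"gripper": 0,"dx": 0,"dy": -0.002,"dz": 0,"spin": 0},
  {"gripper": 0,"dx": 0,"dy": 0,"dz": 0,"spin": 0},
])

```text
time: 63.3
ee_pos: [0.5943, 0.1719, 0.0469]
eef_rot: [-0.009, 0.948, -0.002, 0.317]
ft_force: [-3.8, 1.2, 1.6]
width: 0.0003
```

Run:
```python
from plan import *
plan([rk(-62,160,47)],0)
ci,im=shot("t38","top"); overlay(ci,im,215,315,160,225,8,"t38c.png")
```

```text
now [0.5943 0.1719 0.0469] rack [-58.1281 159.3529] F [-3.7679  1.226   1.6204] w 0.000299673976620389
y [-0.0157  0.9998 -0.0087] yaw 0.015682372706110406 z [ 0.6018  0.0025 -0.7987]
[0.5904 0.1725 0.047 ] d [ 0.003   0.0006 -0.0024] n 0.003926509399061765
```

View pics/t38c.png

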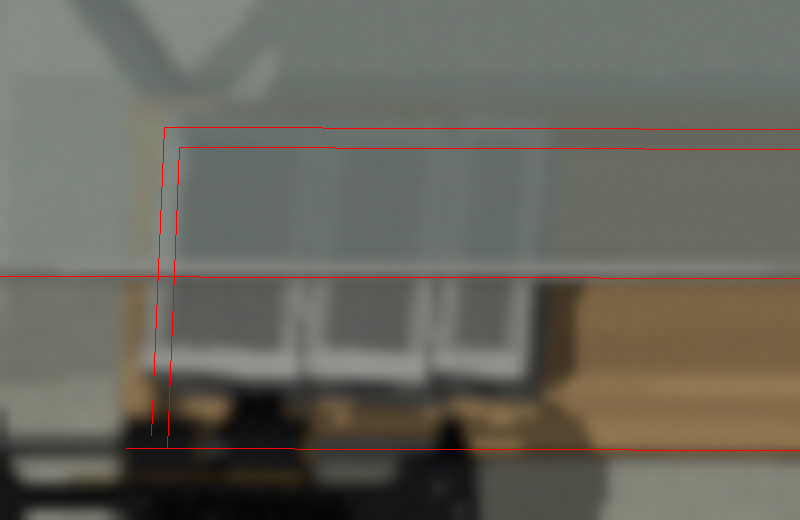

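Call:
arm_command([
  {"gripper": 0,"dx": -0.0016,"dy": 0,"dz": 0.0012,"spin": 0},
  {"gripper": 0,"dx": 0,"dy": -0.002,"dz": 0,"spin": 0},
  {"gripper": 0,"dx": 0,"dy": -0.003,"dz": 0,"spin": 0},
  {"gripper": 0,"dx": 0,"dy": -0.003,"dz": 0,"spin": 0},
  {"gripper": 0,"dx": 0,"dy": -0.002,"dz": 0,"spin": 0},
  {"gripper": 0,"dx": 0,"dy": 0,"dz": 0,"spin": 0},
  {"gripper": 0,"dx": 0.025,"dy": 0,"dz": -0.018,"spin": 0},
  {"gripper": 0,"dx": 0.01,"dy": -0.03,"dz": -0.05,"spin": 0},
])

```text
time: 64.35
ee_pos: [0.5327, 0.1346, 0.0749]
eef_rot: [-0.01, 0.948, -0.005, 0.317]
ft_force: [-0.1, -1.2, 1.0]
width: 0.0006
```

Run:
```python
from plan import *
plan([rk(-60,20,125),rk(20,20,58),rk(20,36,58)],0)
ci,im=shot("t39","top"); overlay(ci,im,215,315,160,225,8,"t39c.png")
```

```text
now [0.5327 0.1346 0.0749] rack [-120.3316  123.0702] F [-0.1218 -1.2476  1.0216] w 0.0005776696716232772
y [-0.0156  0.9998 -0.0151] yaw 0.015644514922872638 z [ 0.6007 -0.0027 -0.7995]
[0.5947 0.0325 0.125 ] d [-0.0774 -0.1038 -0.0026] n 0.12951422451755956
[0.6747 0.0338 0.058 ] d [-0.0237  0.001   0.1016] n 0.10435037134576948
[0.6744 0.0498 0.058 ] d [-0.0001  0.016  -0.0002] n 0.016
```

View pics/t39c.png

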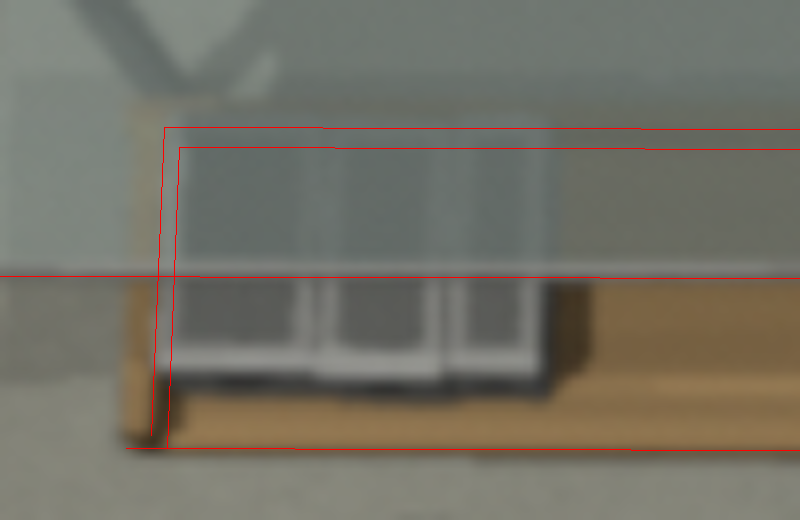

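Call:
arm_command([
  {"gripper": 0,"dx": -0.0258,"dy": -0.0346,"dz": -0.0009,"spin": 0},
  {"gripper": 0,"dx": -0.0258,"dy": -0.0346,"dz": -0.0009,"spin": 0},
  {"gripper": 0,"dx": -0.0258,"dy": -0.0346,"dz": -0.0009,"spin": 0},
  {"gripper": 0,"dx": -0.0079,"dy": 0,"dz": 0.0339,"spin": 0},
  {"gripper": 0,"dx": -0.0079,"dy": 0,"dz": 0.0339,"spin": 0},
  {"gripper": 0,"dx": -0.0079,"dy": 0,"dz": 0.0338,"spin": 0},
  {"gripper": 0,"dx": 0,"dy": 0.006,"dz": 0,"spin": 0},
  {"gripper": 0,"dx": 0,"dy": 0.006,"dz": 0,"spin": 0},
])

```text
time: 65.4
ee_pos: [0.6551, 0.0484, 0.0735]
eef_rot: [-0.01, 0.95, 0.001, 0.313]
ft_force: [0.5, -0.3, 0.3]
width: 0.0005
```

Run:
```python
from plan import *
plan([rk(18,43,58)],0)
```

```text
now [0.6551 0.0484 0.0735] rack [ 0.7047 34.8575] F [ 0.511  -0.2914  0.2746] w 0.0004915680488915078
y [-0.0195  0.9998 -0.0048] yaw 0.019485766126611622 z [ 0.595   0.0078 -0.8037]
[0.6723 0.0568 0.058 ] d [-0.0047  0.0082  0.0227] n 0.024588101908609605
```

Call:
arm_command([
  {"gripper": 0,"dx": -0.004,"dy": -0.002,"dz": 0.022,"spin": 0},
  {"gripper": 0,"dx": 0,"dy": 0.003,"dz": 0,"spin": 0},
  {"gripper": 0,"dx": 0,"dy": 0.002,"dz": 0,"spin": 0},
  {"gripper": 0,"dx": 0,"dy": 0.002,"dz": 0,"spin": 0},
  {"gripper": 0,"dx": 0,"dy": 0.002,"dz": 0,"spin": 0},
  {"gripper": 0,"dx": 0,"dy": 0.001,"dz": 0,"spin": 0},
  {"gripper": 0,"dx": 0,"dy": 0,"dz": 0,"spin": 0},
  {"gripper": 0,"dx": 0,"dy": 0,"dz": 0,"spin": 0},
])

```text
time: 66.4
ee_pos: [0.6713, 0.0569, 0.0584]
eef_rot: [-0.01, 0.949, 0.001, 0.314]
ft_force: [-0.5, -5.9, 1.9]
width: 0.0005
```

Run:
```python
from plan import *
plan([rk(18,43,58)],0)
ci,im=shot("w40"); crop(im,150,550,40,320,2,"w40c.png")
```

```text
now [0.6713 0.0569 0.0584] rack [16.9972 43.1471] F [-0.5428 -5.8635  1.8533] w 0.0005427872973705249
y [-0.0202  0.9998 -0.0043] yaw 0.020209088873554628 z [ 0.5956  0.0086 -0.8032]
[0.6723 0.0568 0.058 ] d [-0.0006 -0.0001  0.0009] n 0.001096823465918235
```

View pics/w40c.png

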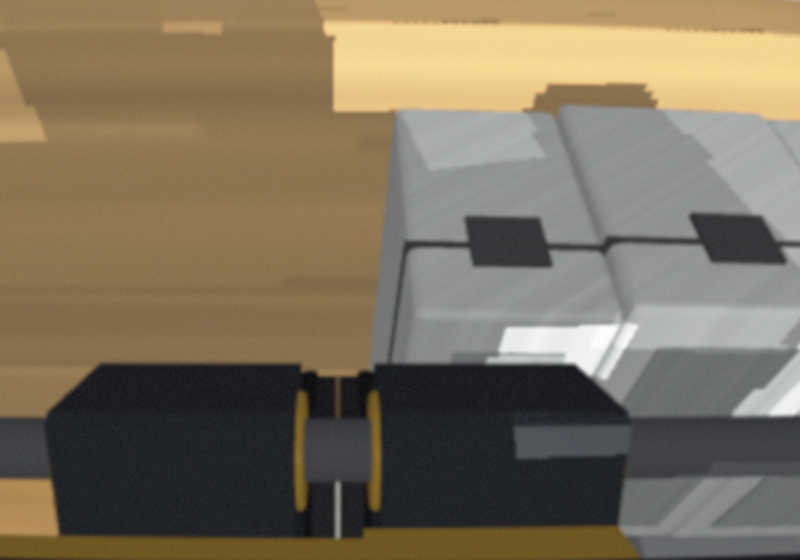

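Call:
arm_command([
  {"gripper": 0,"dx": 0,"dy": -0.008,"dz": 0,"spin": 0},
  {"gripper": 0,"dx": 0,"dy": -0.006,"dz": -0.025,"spin": 0},
  {"gripper": 0,"dx": 0,"dy": 0,"dz": -0.055,"spin": 0},
  {"gripper": 0,"dx": 0,"dy": 0,"dz": -0.055,"spin": 0},
  {"gripper": 0,"dx": 0.02,"dy": 0,"dz": -0.03,"spin": 0},
  {"gripper": 0,"dx": 0.02,"dy": 0,"dz": -0.01,"spin": 0},
  {"gripper": 0,"dx": 0,"dy": 0,"dz": 0,"spin": 0},
  {"gripper": 0,"dx": 0,"dy": 0,"dz": 0,"spin": 0},
])

```text
time: 67.45
ee_pos: [0.5821, 0.0522, 0.1337]
eef_rot: [-0.023, 0.95, 0.006, 0.311]
ft_force: [0.8, 0.2, 0.2]
width: 0.0005
```

Run:
```python
from plan import *
plan([],0)
ci,im=shot("t41","top"); overlay(ci,im,215,315,160,225,8,"t41c.png")
```

```text
now [0.5821 0.0522 0.1337] rack [-72.2487  39.8973] F [0.8221 0.2455 0.1636] w 0.00046147095573290337
y [-0.0464  0.9989 -0.0031] yaw 0.046378869210795245 z [ 0.5913  0.0249 -0.8061]
```

View pics/t41c.png

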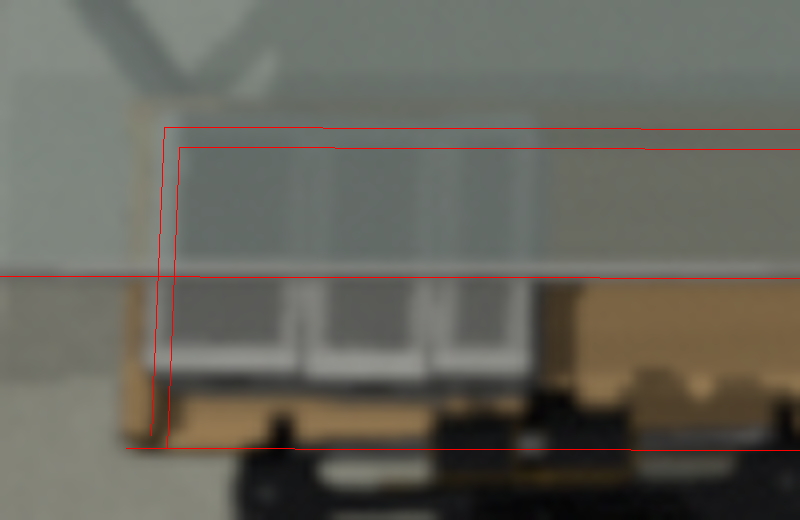

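Run:
```python
from plan import *
import pickle
ci=pickle.load(open("t41.pkl","rb"))
f=lambda p:toR(onz(ci,ptop(p,215,160,8),.08))
print(f([(145,374),(299,376),(305,379),(428,379),(434,376),(532,377),(535,130),(170,125)]).round(1).tolist())
from bench import job
print(job.close_job())
```

```text
[[-47.2, 197.1], [-47.8, 139.8], [-49.0, 137.5], [-48.9, 91.9], [-47.7, 89.7], [-48.1, 53.4], [46.3, 54.1], [48.2, 191.7]]
the job is handed in; nothing more can be done
None
```

I put both loose tins on the deck beside the wide one and handed the job in at about 67.5 s of the 72 s. The order is widest, middle, narrowest from the end plate. The last picture shows all three flat in one tight row, with the gripper clear and reading no contact.

**Last checks, from the top camera, good to about 2–3 mm:**
- **Front ends:** at x = -47 to -49 mm in the rack's frame, so the back ends are about 2–4 mm from the fence.
- **Sides:** wide tin 197 to 140 mm, middle tin 137.5 to 92 mm, narrow tin 90 to 53 mm. That leaves gaps of about 2 mm and roughly 3 mm at the end plate.
- **Angle:** the front edges and the narrow tin's side agree with the rack to within about 0.02 rad.
- **One disagreement:** the wide tin's rear corner on the plate side reads 191.7 mm through the glass. Taken at face value that makes it about 0.05 rad askew, close to the 0.06 limit, with its centre about 34 mm from the plate against the 35 mm limit. I put more weight on the front edge, which is not seen through the glass.

**What went wrong on the way:**
- **Lean:** the moves could not tilt the gripper directly. I got the lean by driving the arm up against a joint limit, and again before the final push. Several moves stopped short at joint limits.
- **Jams:** the wide tin jammed at an angle twice while being pushed. I freed it by dragging its front end sideways.
- **Force:** the highest push I read was 43 N on the wide tin against the fence, under the 70 N limit. Forces are only reported at the end of each move, so a short peak could have been higher.
- **Bystanders:** I did not measure where they were at the end, but I saw no contact with any of them.

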